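Clear the spinning desk organiser into the lidded pen tray

ROBOT

A 7-joint arm with a two-finger parallel gripper is mounted at the origin on the work surface. World frame = base frame: x ahead of the robot, y to its left, z up, the work surface at z = 0. Lengths are in m, angles in rad, forces in N, time in s.
With the tool pointing down it reaches from about 0.425 to 0.875 m from the base axis. Payload 4.7 kg.
Tool frame: the origin (TCP) lies at the very end of the fingers, on their centre line; the grasp point (between the pads) lies 19 mm behind it; x points along the fingers, z is the direction in which the jaws open and shut, and the axes are right-handed (so a half turn about x gives the same grasp; the last joint's range is limited). The gripper opens to 87 mm and grips with 3 to 60 N. Pads are 19 mm wide; open, the fingers measure 117 mm over their backs; the gripper's body (75 mm by 190 mm) begins 51 mm behind the grasp point.
Start: joints at [-1.301, 0.321, -0.07, 1.45, 0.023, 1.371, -0.057], TCP at [0.164, 0.629, 0.193] pointing down, gripper open.
Joint ranges: [-2.86, 2.86], [-0.3, 2.09], [-1.38, 1.24], [0.06, 2.45], [-1.56, 4.7], [0.09, 2.05], [-2.69, 2.69]. Speed limits (rad/s): [2.57, 2.57, 3.14, 3.14, 3.14, 3.14, 3.14].

INTERFACE

Orientations are given as a rotation vector (axis times angle).
In Python, from bench import * gives the robot as it stands.
- The arm moves only by the shell command python3 -m handwheel 'ROWS' [OPENING] [FORCE]. ROWS is JSON, a list of rows, each an object with "xyz": the shift along the world's x, y, z in cm, a list of three; "angular": the turn, a rotation vector about the world's x, y, z in degrees, a list of three. A call has 1 to 5 rows; each row shifts and turns the pose as measured when the row begins; what a row does not reach is not made up. A row lasts 1/12 s, in which the tool goes at most 41.7 mm and 7.16 degrees, less where a joint would pass 70% of its speed; a pose out of reach is approached as far as the arm can. A call with a gripper value outside its range is refused whole. OPENING is the finger opening in cm, from 0 to 8.7, set as the call begins (- or left out, the last holds). The fingers move at their own pace and stop on an object; FORCE is the grip in N (left out, the last holds). Time passes only in rows, so rows that do not move let the fingers close. It gives the time, the measured TCP pose, the force and the opening at its end, in the units of the state.
- get_state(): the state, without advancing time (a new reading comes with each control period).
- get_image(name): name is "side" or "top"; returns a dict with "pixels" (384x512x3 uint8, blue, green, red), "K" (3x3 intrinsics, pixels), "dist" ([k1, k2, p1, p2, k3] as OpenCV has them; the pictures are not rectified), "cam_to_world" (4x4, takes a point from camera to world coordinates). Camera axes: x right, y down, z forward; pixel columns grow to the right and rows downward; lengths in m; the calibration is good to about 2 mm. A picture is of the moment at which its call begins. There is no depth.
- close_job(): hands the job in, once; it reports no verdict.
The state is a dict: "time": time; "joint_positions": joint angles; "qd": joint speeds; "joint_torque": joint torques, N m; "position": TCP position; "tool_rot": TCP orientation; "ft_force": force on the tool from outside, world axes, zero at the start; "torque": the same for the moment, N m; "grip_width": opening from 0.0 (shut) to 1.0 (fully open).
Only numpy, scipy, OpenCV 4.12 (cv2) and the standard library are available. Lean on these libraries where they do the work, as an engineer would, in place of code of your own. Each camera call takes 0.05 s, during which the arm holds its last target.

TASK

Take the lid off the blue pen tray and lay it aside, for instance on the grey mat, then move every whiteboard marker from the freely spinning desk organiser into the tray, lying flat, the long ones in the long grooves and the short ones in the short grooves, one to a groove. Once they are all in, set the lid back on the tray, level and with its edges flush with the tray's all round. Leave the can, the stapler and the mouse where they are.

Things in the scene. Friction and masses are not known exactly. Their poses are not given: they have to be found in the camera images.
- turntable: round foot of the rotary desk organiser, fixed to the desk; origin on the desk under the spin axis. On it a round black platter, 276 mm across, spins freely; the platter's floor is 22 mm above the desk and its 5 mm wide rim stands 6 mm above that floor.
- platter (a joint): angle of the platter about its upright axis (rad, counter-clockwise from above); it turns at the slightest push and has no stops.
- tray: fixed blue pen tray, 158 (its x) by 242 mm (its y), origin at the centre of its underside. Three 6 mm walls along x, tops 34 mm above the desk, centred at y = -118, -20, +118 mm; between them a bank of three long grooves (+y) and one of three short grooves (-y). Grooves run along y, 54 mm apart, 34 mm wide, floor 4 mm up; ridges between and beside them stand 6 mm above that floor.
- long_groove1 (a point): centre of the floor of a long groove (nearest -x of the tray): 132 mm long, 34 mm wide, 4 mm above the desk; axes as the tray's (the groove runs along y)
- long_groove2 (a point): centre of the floor of a long groove (middle of the tray): 132 mm long, 34 mm wide, 4 mm above the desk; axes as the tray's (the groove runs along y)
- long_groove3 (a point): centre of the floor of a long groove (+x of the tray): 132 mm long, 34 mm wide, 4 mm above the desk; axes as the tray's (the groove runs along y)
- short_groove1 (a point): centre of the floor of a short groove (nearest -x of the tray): 92 mm long, 34 mm wide, 4 mm above the desk; axes as the tray's (the groove runs along y)
- short_groove2 (a point): centre of the floor of a short groove (middle of the tray): 92 mm long, 34 mm wide, 4 mm above the desk; axes as the tray's (the groove runs along y)
- short_groove3 (a point): centre of the floor of a short groove (+x of the tray): 92 mm long, 34 mm wide, 4 mm above the desk; axes as the tray's (the groove runs along y)
- lid: loose flat blue lid of the pen tray, 158 mm (its x) by 242 mm (its y) by 6 mm, the same outline as the tray, 250 g, no lip; origin at the centre of its underside, z up. A bar handle 20 mm wide (x), 80 mm long (y) and 24 mm high stands in the middle of its top (top of the bar 30 mm above the origin). It starts on the tray; in place it rests on the tray's three wall tops, 34 mm above the desk.
- mat: thin grey fabric desk mat fixed to the desk, empty, 200 mm (its x) by 250 mm (its y), 3 mm thick; origin at the centre of its underside: a free place for the lid
- long1: long square-bodied white whiteboard marker with grey cap, 120 mm long (its x) and 22 x 22 mm across, about 30 g; origin at its centre, cap towards +x. May be absent.
- long2: long square-bodied white whiteboard marker with grey cap, 120 mm long (its x) and 22 x 22 mm across, about 30 g; origin at its centre, cap towards +x. May be absent.
- long3: long square-bodied white whiteboard marker with grey cap, 120 mm long (its x) and 22 x 22 mm across, about 30 g; origin at its centre, cap towards +x. May be absent.
- short1: short square-bodied white whiteboard marker with grey cap, 80 mm long (its x) and 22 x 22 mm across, about 20 g; origin at its centre, cap towards +x. May be absent.
- short2: short square-bodied white whiteboard marker with grey cap, 80 mm long (its x) and 22 x 22 mm across, about 20 g; origin at its centre, cap towards +x. May be absent.
- short3: short square-bodied white whiteboard marker with grey cap, 80 mm long (its x) and 22 x 22 mm across, about 20 g; origin at its centre, cap towards +x. May be absent.
- can: bystander: yellow drink can, 52 mm across, 92 mm high; origin at its underside; leave alone
- stapler: bystander: black stapler, 130 mm long (y), 36 mm wide, 48 mm high; origin at its underside; leave alone
- mouse: bystander: black computer mouse, 105 x 60 x 32 mm; origin at its underside; leave alone
Not all that is in view belongs to the job. What is shaped like the short3 but red is not meant. What is shaped like the long3 but turquoise is not meant.

How it is judged:
By the outcome, as a careful person would: the job done as asked, in the order asked, and still so for the second after the job is handed in, with the robot touching nothing.
Of long1, long2, long3, short1, short2, short3 only 4 to 6 are there at a start; the rules pass over those that are not, and their reading is None.
At some moment in a run one of long1, long2, long3, short1, short2, short3, lid may be knocked a few centimetres aside while the robot is not near it.
Once in a run the grip may slacken for a moment while it holds something.
It also fails if it takes over 210 s, if anything falls off the work surface, if the arm or the gripper's body presses on something with over 40 N, if the wrist force passes 120 N, or if a joint passes its speed limit or range.

## Working session

There is one attempt and no reset: what is moved stays moved. The work goes in short steps, Python scripts to look and compute and a shell command to move; the robot and the scene stay as the last step left them, time stands still between calls to the robot, and variables do not carry over. Pictures are saved under pics/ and viewed, and the job is handed in when it is done.

```bash
mkdir -p pics; ls
cat > h.py <<'E'
from bench import *
import numpy as np, cv2
def snap(name,fn=None):
    d=get_image(name)
    if fn: cv2.imwrite('pics/'+fn,d['pixels'])
    return d
def ray(d,uv):
    K=np.array(d['K'],float);D=np.array(d['dist'],float);T=np.array(d['cam_to_world'],float)
    p=cv2.undistortPoints(np.array(uv,float).reshape(-1,1,2),K,D).reshape(-1,2)
    r=np.c_[p,np.ones(len(p))]@T[:3,:3].T
    return T[:3,3],r
def onz(d,uv,z):
    o,r=ray(d,uv)
    return o+r*((z-o[2])/r[:,2])[:,None]
def proj(d,P):
    T=np.linalg.inv(np.array(d['cam_to_world'],float))
    rv=cv2.Rodrigues(T[:3,:3])[0]
    return cv2.projectPoints(np.array(P,float).reshape(-1,1,3),rv,T[:3,3],np.array(d['K'],float),np.array(d['dist'],float))[0].reshape(-1,2)
E
python3 - <<'E'
from h import *
s=get_state();print(s)
for n in('top','side'):
    d=snap(n,n+'0.png');print(n,np.round(d['cam_to_world'],3).tolist(),np.round(d['K'],1).tolist(),d['dist'])
E
```

```text
pics
{'time': 0.0, 'joint_positions': array([-1.30091945,  0.32182167, -0.07010197,  1.45164745,  0.02260269,
        1.37074975, -0.05688187]), 'qd': array([ 0.00052704, -0.00062351, -0.0012726 , -0.00154227, -0.00062856,
        0.00188348,  0.00191569]), 'joint_torque': array([-5.16359778e-04, -4.91289783e+01, -4.03998401e-01, -3.12528992e+01,
       -6.39036717e-02,  4.38574667e-02,  1.94277945e-04]), 'position': array([0.16434195, 0.62828286, 0.19187636]), 'tool_rot': array([-1.01999356,  1.32081223,  1.01800129]), 'ft_force': array([ 0.68893921,  0.89990247, -0.63108547]), 'torque': array([-0.0041885 ,  0.04930698, -0.05557624]), 'grip_width': 0.999923366876459}
top [[-0.009, -0.997, 0.079, 0.383], [-1.0, 0.008, -0.007, 0.025], [0.006, -0.079, -0.997, 1.261], [0.0, 0.0, 0.0, 1.0]] [[399.3, 0.0, 254.1], [0.0, 399.3, 195.4], [0.0, 0.0, 1.0]] [0.03813224 0.         0.         0.         0.        ]
side [[0.982, -0.128, 0.137, 0.293], [-0.187, -0.606, 0.773, -0.982], [-0.016, -0.785, -0.619, 0.838], [0.0, 0.0, 0.0, 1.0]] [[498.7, 0.0, 251.7], [0.0, 498.7, 186.9], [0.0, 0.0, 1.0]] [-0.02837801  0.          0.          0.          0.        ]
```

View pics/top0.png

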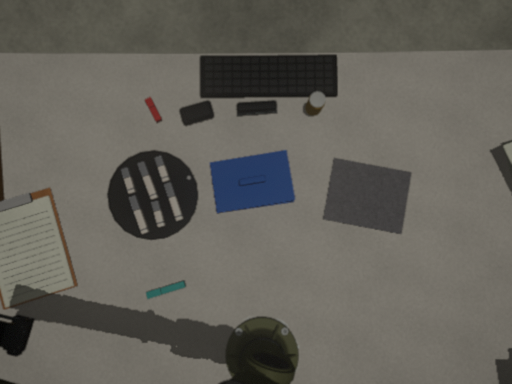

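View pics/side0.png

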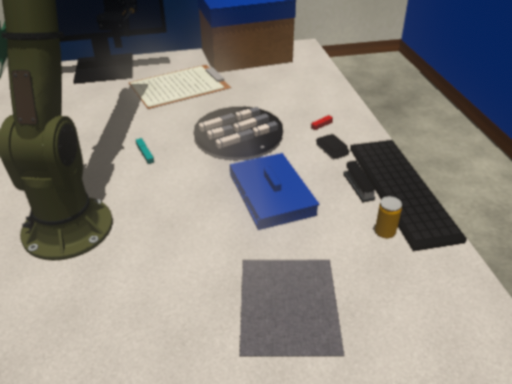

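```bash
cat >> h.py <<'E'
def wrap180(a): return (a+90)%180-90
def rect_of(d,mask,z,minarea=40):
    out=[]
    cs,_=cv2.findContours(mask,cv2.RETR_EXTERNAL,cv2.CHAIN_APPROX_NONE)
    for c in cs:
        if cv2.contourArea(c)<minarea: continue
        P=onz(d,c.reshape(-1,2),z)[:,:2]
        (cx,cy),(w,h),a=cv2.minAreaRect((P*1000).astype(np.float32))
        if w<h: w,h=h,w; a+=90
        out.append((round(cx,1),round(cy,1),round(w,1),round(h,1),round(wrap180(a),1),c.reshape(-1,2).mean(0).round(0).tolist()))
    return out
def bluemask(d):
    hsv=cv2.cvtColor(d['pixels'],cv2.COLOR_BGR2HSV)
    return cv2.inRange(hsv,(105,150,40),(130,255,255))
E
python3 - <<'E'
from h import *
d=snap('top')
hsv=cv2.cvtColor(d['pixels'],cv2.COLOR_BGR2HSV)
print('blue',rect_of(d,bluemask(d),0.040))
g=d['pixels'].max(2)
# mat
m=((g<95)&(hsv[...,1]<60)).astype(np.uint8)*255; m[:, :300]=0; m[:140]=0;m[250:]=0;m[:,430:]=0
print('mat',rect_of(d,m,0.003,500))
m=((g<60)).astype(np.uint8)*255; m[:140]=0;m[250:]=0;m[:,:95]=0;m[:,205:]=0
m=cv2.morphologyEx(m,cv2.MORPH_CLOSE,np.ones((5,5)))
cs,_=cv2.findContours(m,0,1);c=max(cs,key=cv2.contourArea)
P=onz(d,c.reshape(-1,2),0.026)*1000
print('platter',cv2.minEnclosingCircle(P[:,:2].astype(np.float32)))
mm=np.zeros(g.shape,np.uint8);cv2.fillPoly(mm,[cv2.erode(m,None).any() and cv2.convexHull(c)],255)
mm=cv2.erode(mm,np.ones((9,9)))
w=((g>75)&(mm>0)).astype(np.uint8)*255
for r in rect_of(d,w,0.044,20):print(r)
a=cv2.resize(d['pixels'][140:250,95:305],None,fx=3.8,fy=3.8,interpolation=cv2.INTER_CUBIC);cv2.imwrite('pics/c1.png',a)
s=snap('side')
a=cv2.resize(s['pixels'][95:235,180:330],None,fx=4,fy=4,interpolation=cv2.INTER_CUBIC);cv2.imwrite('pics/c2.png',a)
from scipy.spatial.transform import Rotation as R
print(R.from_rotvec(get_state()['tool_rot']).as_matrix().round(3))
E
```

```text
blue [(523.4, 24.4, 234.2, 152.3, -81.2, [255.0, 183.0])]
mat [(480.3, -339.4, 250.5, 201.0, 78.9, [367.0, 196.0])]
platter ((486.9278259277344, 329.9952087402344), 138.03384399414062)
(425.9, 309.6, 78.3, 23.3, 14.6, [158.0, 215.0])
(423.4, 368.2, 115.6, 23.4, 21.1, [138.0, 215.0])
(462.8, 263.2, 116.3, 22.9, 18.6, [173.0, 202.0])
(527.7, 400.9, 76.1, 23.0, 17.3, [128.0, 181.0])
(527.1, 342.3, 116.3, 23.5, 22.0, [147.0, 181.0])
(564.1, 299.4, 79.3, 23.0, 18.6, [162.0, 169.0])
[[-0.    -0.967  0.253]
 [-0.001  0.253  0.967]
 [-1.    -0.    -0.001]]
```

View pics/c1.png

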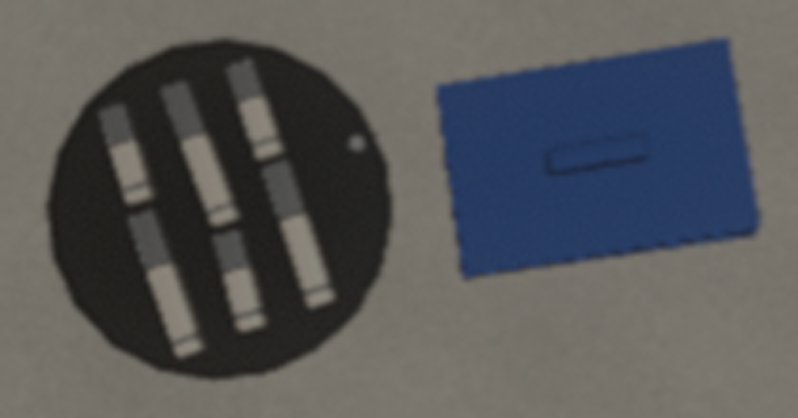

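View pics/c2.png

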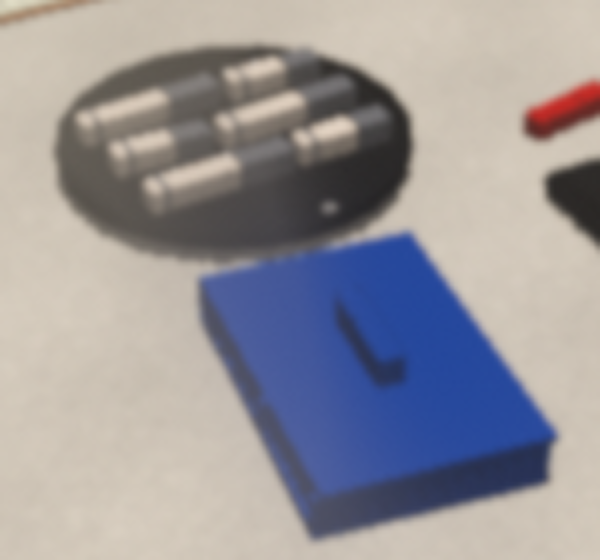

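```bash
python3 -m handwheel '[{"xyz":[1.8,-3,-0.2],"angular":[0,0,-3.4]},{"xyz":[1.8,-3,-0.2],"angular":[0,0,-3.4]},{"xyz":[1.8,-3,-0.2],"angular":[0,0,-3.4]},{"xyz":[1.8,-3,-0.2],"angular":[0,0,-3.4]},{"xyz":[1.8,-3,-0.2],"angular":[0,0,-3.4]}]' 8.7 40
python3 -m handwheel '[{"xyz":[1.8,-3,-0.2],"angular":[0,0,-3.4]},{"xyz":[1.8,-3,-0.2],"angular":[0,0,-3.4]},{"xyz":[1.8,-3,-0.2],"angular":[0,0,-3.4]},{"xyz":[1.8,-3,-0.2],"angular":[0,0,-3.4]},{"xyz":[1.8,-3,-0.2],"angular":[0,0,-3.4]}]'
python3 - <<'E'
from h import *
d=get_image('top')
print(onz(d,[[252.1,180.5]],.064))
E
```

```text
time: 0.62
position: [0.2474, 0.4791, 0.1786]
tool_rot: [-0.794, 1.425, 0.8]
ft_force: [1.3, 0.1, -0.6]
grip_width: 1.001
time: 1.03
position: [0.3399, 0.3205, 0.1676]
tool_rot: [-0.553, 1.502, 0.561]
ft_force: [1.5, 0.6, -0.0]
grip_width: 0.998
[[0.52311205 0.02245523 0.064     ]]
```

```bash
cat >> h.py <<'E'
from scipy.spatial.transform import Rotation as R
def pose():
    s=get_state();M=R.from_rotvec(s['tool_rot']).as_matrix()
    return np.array(s['position'])*1000,np.degrees(np.arctan2(M[1,2],M[0,2])),M
def togo(x,y,z,yaw=None):
    p,a,M=pose(); 
    print('at',p.round(1),'yaw',round(a,1),'togo cm',((np.array([x,y,z])-p)/10).round(2),'dyaw',None if yaw is None else round(wrap180(yaw-a),1))
    # tilt correction: rotvec turning tool x onto -z
    t=np.degrees(np.cross(M[:,0],[0,0,-1])).round(2); 
    s=get_state();print('tilt fix deg',t,'w',round(s['grip_width']*8.7,2),'f',np.round(s['ft_force'],1),'t',round(s['time'],2),'j7',round(s['joint_positions'][6],2))
E
cat > go.py <<'E'
import sys;from h import *
togo(*map(float,sys.argv[1:]))
E
python3 -m handwheel '[{"xyz":[1.8,-3,-0.2],"angular":[0,0,-3.4]},{"xyz":[1.8,-3,-0.2],"angular":[0,0,-3.4]},{"xyz":[1.8,-3,-0.2],"angular":[0,0,-3.4]},{"xyz":[1.8,-3,-0.2],"angular":[0,0,-3.4]},{"xyz":[1.8,-3,-0.2],"angular":[0,0,-3.4]}]'
python3 -m handwheel '[{"xyz":[1.8,-3,-0.2],"angular":[0,0,-3.4]},{"xyz":[1.8,-3,-0.2],"angular":[0,0,-3.4]},{"xyz":[1.8,-3,-0.2],"angular":[0,0,-3.4]},{"xyz":[1.8,-3,-0.2],"angular":[0,0,-3.4]},{"xyz":[0,0,0],"angular":[0,0,0]}]'
python3 go.py 523 23 46 8.8
```

```text
time: 1.5
position: [0.4324, 0.1642, 0.1577]
tool_rot: [-0.307, 1.551, 0.316]
ft_force: [0.3, 0.3, -0.3]
grip_width: 1.0
time: 1.92
position: [0.5093, 0.0308, 0.1503]
tool_rot: [-0.106, 1.565, 0.111]
ft_force: [-0.9, -0.7, 0.3]
grip_width: 1.0
at [509.3  30.8 150.3] yaw 7.9 togo cm [  1.37  -0.78 -10.43] dyaw 0.9
tilt fix deg [-0.19  0.15  0.  ] w 8.7 f [-0.9 -0.7  0.3] t 1.92 j7 0.05
```

```bash
python3 -m handwheel '[{"xyz":[0.7,-0.4,-1.5],"angular":[0,0,0.9]},{"xyz":[0.7,-0.4,-2],"angular":[0,0,0]},{"xyz":[0,0,-2],"angular":[0,0,0]},{"xyz":[0,0,-2],"angular":[0,0,0]},{"xyz":[0,0,0],"angular":[0,0,0]}]' 5
python3 go.py 523 23 46 8.8
```

```text
time: 2.33
position: [0.5261, 0.0197, 0.074]
tool_rot: [-0.114, 1.561, 0.119]
ft_force: [-0.9, -0.2, -0.7]
grip_width: 0.708
at [526.1  19.7  74. ] yaw 8.5 togo cm [-0.31  0.33 -2.8 ] dyaw 0.3
tilt fix deg [-0.2   0.39  0.  ] w 6.16 f [-0.9 -0.2 -0.7] t 2.33 j7 0.15
```

```bash
python3 -m handwheel '[{"xyz":[-0.3,0.3,-0.4],"angular":[0,0,0.3]},{"xyz":[0,0,-1],"angular":[0,0,0]},{"xyz":[0,0,-1],"angular":[0,0,0]},{"xyz":[0,0,-0.4],"angular":[0,0,0]},{"xyz":[0,0,0],"angular":[0,0,0]}]'
python3 go.py 523 23 46 8.8
```

```text
time: 2.75
position: [0.5237, 0.0251, 0.0459]
tool_rot: [-0.12, 1.558, 0.127]
ft_force: [-0.4, -0.1, -0.7]
grip_width: 0.574
at [523.7  25.1  45.9] yaw 9.0 togo cm [-0.07 -0.21  0.01] dyaw -0.2
tilt fix deg [-0.28  0.51  0.  ] w 5.0 f [-0.4 -0.1 -0.7] t 2.75 j7 0.17
```

```bash
python3 -m handwheel '[{"xyz":[0,-0.1,0],"angular":[-0.3,0.5,-0.2]},{"xyz":[0,0,0],"angular":[0,0,0]}]'
python3 go.py 523 23 46 8.8
python3 -m handwheel '[{"xyz":[0,0,0],"angular":[0,0,0]},{"xyz":[0,0,0],"angular":[0,0,0]},{"xyz":[0,0,0],"angular":[0,0,0]},{"xyz":[0,0,0],"angular":[0,0,0]},{"xyz":[0,0,0],"angular":[0,0,0]}]' 0 40
python3 -m handwheel '[{"xyz":[0,0,0],"angular":[0,0,0]},{"xyz":[0,0,0],"angular":[0,0,0]},{"xyz":[0,0,0],"angular":[0,0,0]}]' 0 40
python3 go.py 523 23 46 8.8
python3 - <<'E'
from h import *
d=snap('top','t_grasp.png');print(rect_of(d,bluemask(d),.04,200))
E
```

```text
time: 2.92
position: [0.524, 0.0243, 0.0464]
tool_rot: [-0.121, 1.567, 0.121]
ft_force: [0.3, -0.2, -1.0]
grip_width: 0.574
at [524.   24.3  46.4] yaw 8.8 togo cm [-0.1  -0.13 -0.04] dyaw -0.0
tilt fix deg [0.02 0.01 0.  ] w 4.99 f [ 0.3 -0.2 -1. ] t 2.92 j7 0.16
time: 3.33
position: [0.5257, 0.0243, 0.0481]
tool_rot: [-0.121, 1.564, 0.121]
ft_force: [0.5, -0.2, -0.2]
grip_width: 0.278
time: 3.58
position: [0.5258, 0.0243, 0.0483]
tool_rot: [-0.121, 1.564, 0.121]
ft_force: [-0.4, 0.1, -0.4]
grip_width: 0.062
at [525.8  24.3  48.3] yaw 8.8 togo cm [-0.28 -0.13 -0.23] dyaw -0.0
tilt fix deg [-0.02  0.2   0.  ] w 0.54 f [-0.4  0.1 -0.4] t 3.58 j7 0.16
[(510.1, 122.7, 154.2, 46.2, -0.2, [218.0, 183.0]), (536.3, -74.3, 155.1, 52.2, -0.7, [282.0, 177.0])]
```

Run:
```python
from h import *
d=snap('side')
a=cv2.resize(d['pixels'][95:250,180:360],None,fx=4,fy=4,interpolation=cv2.INTER_CUBIC)
e=snap('top')['pixels'][130:240,190:310]
cv2.imwrite('pics/c3.png',a[:600]);cv2.imwrite('pics/c4.png',cv2.resize(e,None,fx=5,fy=5,interpolation=cv2.INTER_CUBIC))
```

```text
(no output)
```

View pics/c3.png

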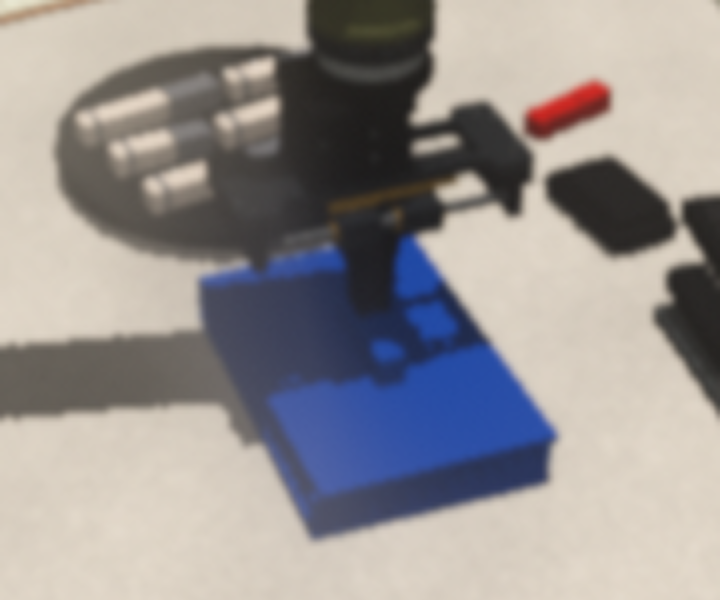

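View pics/c4.png

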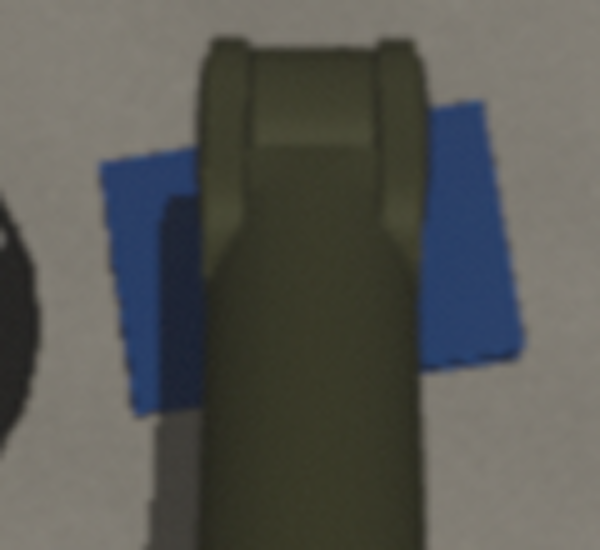

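```bash
python3 go.py 523 23 46 8.8
python3 - <<'E'
from h import *
d=get_image('side')
p=pose()[0]/1000
q=proj(d,[p,[p[0],p[1],.064],[p[0],p[1],.04],[.523,.0225,.064],[.523,.0225,.04]])
print(q, (q-[180,95])*4)
E
```

```text
at [525.8  24.3  48.3] yaw 8.8 togo cm [-0.28 -0.13 -0.23] dyaw -0.0
tilt fix deg [-0.02  0.19  0.  ] w 0.14 f [ 0.2  0.8 -0.5] t 3.73 j7 0.16
[[272.03791398 179.54996079]
 [272.09638208 174.71462693]
 [272.00754584 182.05789075]
 [271.19389868 175.2624833 ]
 [271.11520864 182.60962815]] [[368.15165592 338.19984316]
 [368.38552832 318.8585077 ]
 [368.03018337 348.23156299]
 [364.77559472 321.04993319]
 [364.46083458 350.43851261]]
```

Run:
```python
from h import *
d=get_image('side')
a=d['pixels'][140:205,235:315].astype(float)
a=np.clip((a/255)**0.5*255*1.1,0,255).astype(np.uint8)
a=cv2.resize(a,None,fx=9,fy=9,interpolation=cv2.INTER_CUBIC)
p=pose()[0]/1000
for q in proj(d,[p,[p[0],p[1],.064]]): cv2.circle(a,tuple(int(v) for v in (q-[235,140])*9),4,(0,255,0),-1)
cv2.imwrite('pics/c5.png',a)
```

```text
(no output)
```

View pics/c5.png

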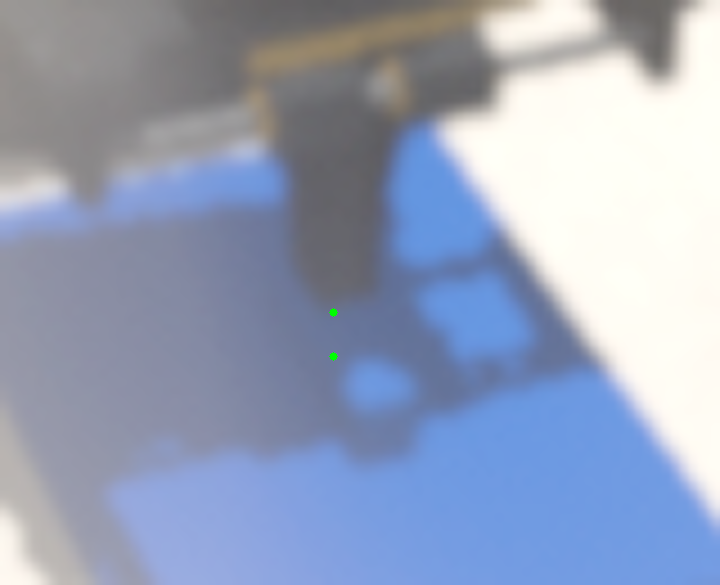

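```bash
python3 -m handwheel '[{"xyz":[0,0,2],"angular":[0,0,0]},{"xyz":[0,0,2],"angular":[0,0,0]},{"xyz":[0,0,2],"angular":[0,0,0]},{"xyz":[0,0,2],"angular":[0,0,0]},{"xyz":[0,0,0],"angular":[0,0,0]}]'
python3 - <<'E'
from h import *
d=get_image('side')
x0,y0=225,100
a=d['pixels'][y0:y0+105,x0:x0+110].astype(float)
a=np.clip((a/255)**0.5*255*1.1,0,255).astype(np.uint8)
a=cv2.resize(a,None,fx=5.5,fy=5.5,interpolation=cv2.INTER_CUBIC)
p=pose()[0]/1000;print(p,get_state()['grip_width'])
for q in proj(d,[p,p+[0,0,.019]]): cv2.circle(a,tuple(int(v) for v in (q-[x0,y0])*5.5),4,(0,255,0),-1)
cv2.imwrite('pics/c6.png',a)
E
```

```text
time: 4.25
position: [0.5233, 0.0236, 0.1295]
tool_rot: [-0.122, 1.569, 0.119]
ft_force: [1.0, -0.4, 0.2]
grip_width: 0.004
[0.52234381 0.02365972 0.12779846] 0.0067019438234349245
```

View pics/c6.png

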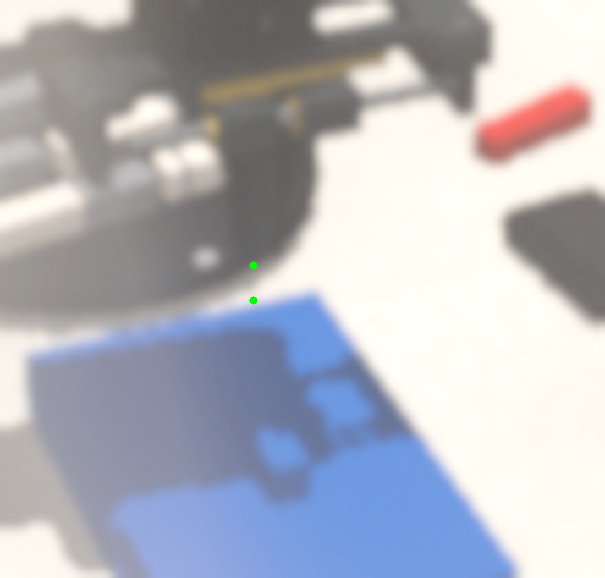

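Run:
```python
from h import *
d=get_image('side')
x0,y0=255,115
a=d['pixels'][y0:y0+45,x0:x0+45].astype(float)
a=np.clip((a-15)*4,0,255).astype(np.uint8)
a=cv2.resize(a,None,fx=12,fy=12,interpolation=cv2.INTER_CUBIC)
p=pose()[0]/1000
for q in proj(d,[p,p+[0,0,.019]]): cv2.circle(a,tuple(int(v) for v in (q-[x0,y0])*12),3,(0,255,0),-1)
cv2.imwrite('pics/c7.png',a)
```

```text
(no output)
```

View pics/c7.png

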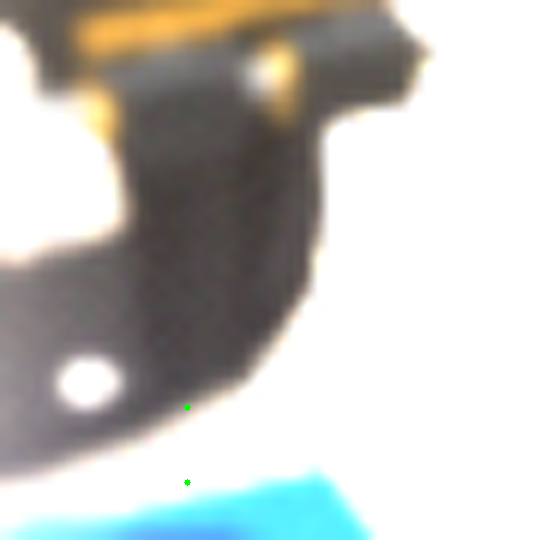

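```bash
python3 -m handwheel '[{"xyz":[0,-4,0],"angular":[0,0,0]},{"xyz":[0,-4,0],"angular":[0,0,0]},{"xyz":[0,-4,0],"angular":[0,0,0]},{"xyz":[0,-4,0],"angular":[0,0,0]},{"xyz":[0,0,0],"angular":[0,0,0]}]' 5
python3 - <<'E'
from h import *
x0,y0=215,120
p=pose()[0]/1000;print(p,get_state()['grip_width'])
d=get_image('side')
a=d['pixels'][y0:y0+100,x0:x0+130].astype(float)
a=np.clip((a/255)**0.5*255*1.1,0,255).astype(np.uint8)
a=cv2.resize(a,None,fx=6,fy=6,interpolation=cv2.INTER_CUBIC)
for q in proj(d,[p,p+[0,0,.019]]): cv2.circle(a,tuple(int(v) for v in (q-[x0,y0])*6),3,(0,255,0),-1)
cv2.imwrite('pics/c8.png',a)
E
```

```text
time: 4.77
position: [0.5165, -0.1373, 0.1205]
tool_rot: [-0.132, 1.581, 0.129]
ft_force: [-0.6, -1.4, 0.2]
grip_width: 0.293
[ 0.51651245 -0.13731885  0.12047631] 0.29347655065216827
```

View pics/c8.png

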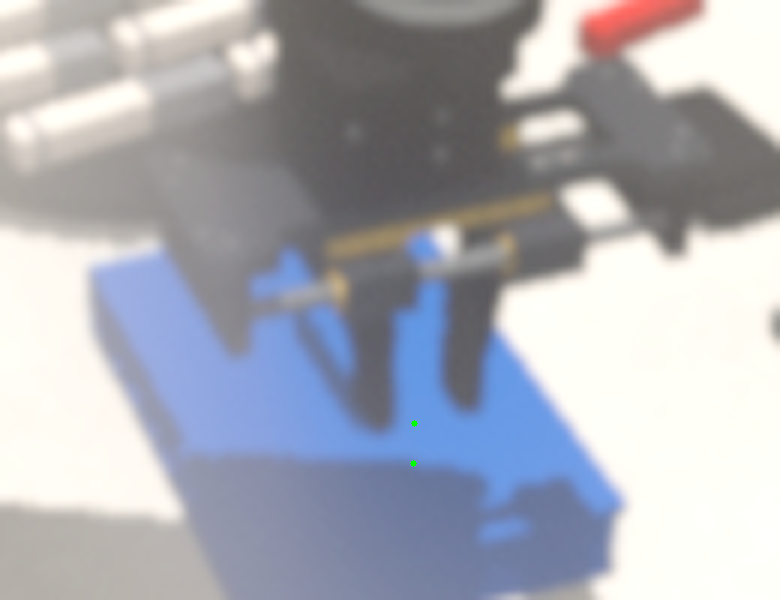

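```bash
python3 -m handwheel '[{"xyz":[0,0,0],"angular":[0,0,0]},{"xyz":[0,0,0],"angular":[0,0,0]},{"xyz":[0,0,0],"angular":[0,0,0]},{"xyz":[0,0,0],"angular":[0,0,0]}]' 5
python3 - <<'E'
from h import *
x0,y0=255,160
p,a_,M=pose();p=p/1000;print(p,a_,M.round(3),get_state()['grip_width'])
d=get_image('side')
a=d['pixels'][y0:y0+50,x0:x0+60].astype(float)
a=np.clip((a/255)**0.5*255*1.1,0,255).astype(np.uint8)
a=cv2.resize(a,None,fx=12,fy=12,interpolation=cv2.INTER_CUBIC)
u=M[:,2]*.0325
for q in proj(d,[p,p-.019*M[:,0],p-.019*M[:,0]+u,p-.019*M[:,0]-u]): cv2.circle(a,tuple(int(v) for v in (q-[x0,y0])*12),3,(0,255,0),-1)
cv2.imwrite('pics/c9.png',a)
E
```

```text
time: 5.15
position: [0.5147, -0.1296, 0.1163]
tool_rot: [-0.132, 1.588, 0.137]
ft_force: [0.6, -0.1, 0.2]
grip_width: 0.555
[ 0.51473292 -0.12958923  0.11629796] 9.763700033483007 [[-0.021 -0.169  0.985]
 [ 0.001  0.986  0.17 ]
 [-1.     0.005 -0.021]] 0.5550978628800589
```

View pics/c9.png

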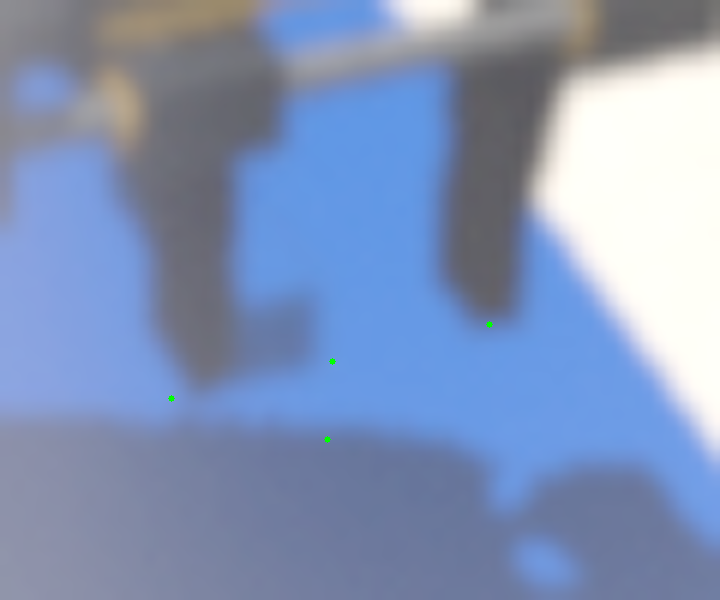

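```bash
python3 -m handwheel '[{"xyz":[0.2,4,0],"angular":[0,-1.2,-0.9]},{"xyz":[0.2,4,-0.5],"angular":[0,0,0]},{"xyz":[0.2,4,-0.5],"angular":[0,0,0]},{"xyz":[0.2,3,-0.5],"angular":[0,0,0]},{"xyz":[0,0,0],"angular":[0,0,0]}]' 5.5
python3 -m handwheel '[{"xyz":[0,0,0],"angular":[0,0,0]},{"xyz":[0,0,0],"angular":[0,0,0]}]'
python3 go.py 522 23 26 8.8
```

```text
time: 5.62
position: [0.5224, 0.0279, 0.1019]
tool_rot: [-0.119, 1.563, 0.122]
ft_force: [0.1, 0.6, -0.5]
grip_width: 0.628
time: 5.78
position: [0.5219, 0.0317, 0.1017]
tool_rot: [-0.125, 1.563, 0.128]
ft_force: [0.4, 0.5, -1.3]
grip_width: 0.629
at [521.9  31.7 101.7] yaw 9.3 togo cm [ 0.01 -0.87 -7.57] dyaw -0.5
tilt fix deg [-0.13  0.22  0.  ] w 5.48 f [ 0.4  0.5 -1.3] t 5.78 j7 0.12
```

```bash
python3 -m handwheel '[{"xyz":[0,-0.8,-2],"angular":[0,0,-0.5]},{"xyz":[0,0,-2],"angular":[0,0,0]},{"xyz":[0,0,-1.5],"angular":[0,0,0]},{"xyz":[0,0,-1],"angular":[0,0,0]},{"xyz":[0,0,0],"angular":[0,0,0]}]' 5.5
python3 -m handwheel '[{"xyz":[0,0,0],"angular":[0,0,0]},{"xyz":[0,0,0],"angular":[0,0,0]}]'
python3 go.py 522 23 26 8.8
```

```text
time: 6.2
position: [0.5242, 0.0187, 0.0369]
tool_rot: [-0.115, 1.558, 0.117]
ft_force: [-0.6, 0.2, 0.0]
grip_width: 0.631
time: 6.37
position: [0.5243, 0.0169, 0.0373]
tool_rot: [-0.113, 1.558, 0.114]
ft_force: [-0.4, 0.1, -0.1]
grip_width: 0.631
at [524.3  16.9  37.3] yaw 8.3 togo cm [-0.23  0.61 -1.13] dyaw 0.5
tilt fix deg [-0.07  0.56  0.  ] w 5.49 f [-0.4  0.1 -0.1] t 6.37 j7 0.18
```

```bash
python3 -m handwheel '[{"xyz":[-0.2,0.5,-0.5],"angular":[0,0.6,0.4]},{"xyz":[0,0,-0.5],"angular":[0,0,0]},{"xyz":[0,0,0],"angular":[0,0,0]},{"xyz":[0,0,0],"angular":[0,0,0]}]' 5.5
python3 go.py 522 23 26 8.8
```

```text
time: 6.7
position: [0.5245, 0.0226, 0.0291]
tool_rot: [-0.118, 1.564, 0.122]
ft_force: [-0.1, 1.2, -0.4]
grip_width: 0.628
at [524.5  22.6  29.1] yaw 8.7 togo cm [-0.25  0.04 -0.31] dyaw 0.1
tilt fix deg [-0.16  0.17  0.  ] w 5.47 f [-0.1  1.2 -0.4] t 6.7 j7 0.19
```

Run:
```python
from h import *
x0,y0=235,140
d=get_image('side')
a=d['pixels'][y0:y0+65,x0:x0+80].astype(float)
a=np.clip((a/255)**0.5*255*1.1,0,255).astype(np.uint8)
a=cv2.resize(a,None,fx=9,fy=9,interpolation=cv2.INTER_CUBIC)
cv2.imwrite('pics/c10.png',a)
```

```text
(no output)
```

View pics/c10.png

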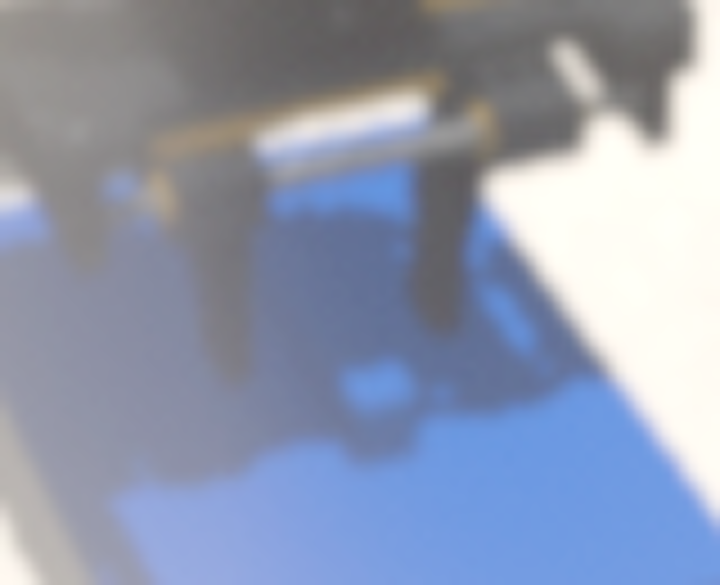

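```bash
python3 -m handwheel '[{"xyz":[-0.2,0,-0.3],"angular":[0,0,0]},{"xyz":[0,0,0],"angular":[0,0,0]},{"xyz":[0,0,0],"angular":[0,0,0]},{"xyz":[0,0,0],"angular":[0,0,0]},{"xyz":[0,0,0],"angular":[0,0,0]}]' 1 15
python3 go.py 522 23 26 8.8
python3 -m handwheel '[{"xyz":[0,0,0],"angular":[0,0,0]},{"xyz":[0,0,0],"angular":[0,0,0]},{"xyz":[0,0,0],"angular":[0,0,0]},{"xyz":[0,0,0],"angular":[0,0,0]},{"xyz":[0,0,0],"angular":[0,0,0]}]' 1 15
python3 go.py 522 23 26 8.8
python3 - <<'E'
from h import *
d=snap('top');print(rect_of(d,bluemask(d),.04,200))
E
```

```text
time: 7.17
position: [0.5225, 0.0227, 0.0262]
tool_rot: [-0.118, 1.564, 0.122]
ft_force: [2.4, 0.1, -0.9]
grip_width: 0.341
at [522.5  22.7  26.2] yaw 8.8 togo cm [-0.05  0.03 -0.02] dyaw 0.0
tilt fix deg [-0.17  0.21  0.  ] w 2.97 f [ 2.4  0.1 -0.9] t 7.17 j7 0.19
time: 7.58
position: [0.5231, 0.0228, 0.0264]
tool_rot: [-0.118, 1.562, 0.122]
ft_force: [0.3, 0.1, 0.2]
grip_width: 0.223
at [523.1  22.8  26.4] yaw 8.8 togo cm [-0.11  0.02 -0.04] dyaw 0.0
tilt fix deg [-0.17  0.28  0.  ] w 1.94 f [0.3 0.1 0.2] t 7.58 j7 0.19
[(506.9, 119.7, 154.1, 52.3, -0.2, [219.0, 182.0]), (531.6, -74.2, 145.7, 52.2, -0.7, [283.0, 180.0])]
```

```bash
python3 -m handwheel '[{"xyz":[0,0,0],"angular":[0,0,0]},{"xyz":[0,0,0.5],"angular":[0,0,0]},{"xyz":[0,0,1],"angular":[0,0,0]},{"xyz":[0,0,1],"angular":[0,0,0]},{"xyz":[0,0,1],"angular":[0,0,0]}]' 1 45
python3 -m handwheel '[{"xyz":[0,0,1],"angular":[0,0,0]},{"xyz":[0,0,1],"angular":[0,0,0]},{"xyz":[0,0,1],"angular":[0,0,0]},{"xyz":[0,0,1],"angular":[0,0,0]},{"xyz":[0,0,0],"angular":[0,0,0]}]'
python3 go.py 480 -339 -10 -11.1
python3 - <<'E'
from h import *
d=snap('side','s_lift.png')
E
```

```text
time: 8.05
position: [0.519, 0.022, 0.0608]
tool_rot: [-0.119, 1.571, 0.121]
ft_force: [0.2, 0.2, -3.3]
grip_width: 0.218
time: 8.47
position: [0.5212, 0.0221, 0.1094]
tool_rot: [-0.117, 1.565, 0.121]
ft_force: [0.3, -0.3, -2.3]
grip_width: 0.221
at [521.2  22.1 109.4] yaw 8.7 togo cm [ -4.12 -36.11 -11.94] dyaw -19.8
tilt fix deg [-0.17  0.15  0.  ] w 1.92 f [ 0.3 -0.3 -2.3] t 8.47 j7 0.12
```

View pics/s_lift.png

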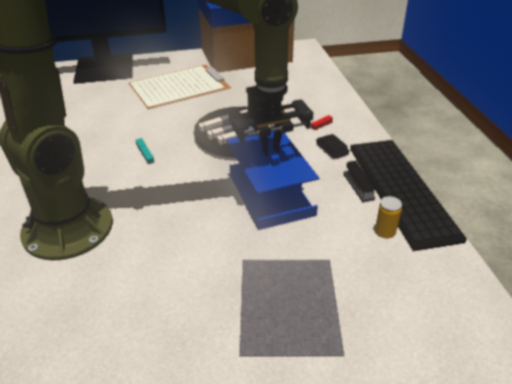

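```bash
python3 -m handwheel '[{"xyz":[-0.2,-2,0],"angular":[0,0,-1]},{"xyz":[-0.4,-3.5,0],"angular":[0,0,-2]},{"xyz":[-0.4,-3.5,0],"angular":[0,0,-2]},{"xyz":[-0.4,-3.5,0],"angular":[0,0,-2]},{"xyz":[-0.4,-3.5,0],"angular":[0,0,-2]}]'
python3 -m handwheel '[{"xyz":[-0.4,-3.5,0],"angular":[0,0,-2]},{"xyz":[-0.4,-3.5,0],"angular":[0,0,-2]},{"xyz":[-0.4,-3.5,-0.5],"angular":[0,0,-2]},{"xyz":[-0.4,-3,-0.5],"angular":[0,0,-2]},{"xyz":[0,-1.5,-0.5],"angular":[0,0,-1]}]'
python3 go.py 480 -339 -4.6 -11.1
python3 -m handwheel '[{"xyz":[0,0,0],"angular":[0,0,0]},{"xyz":[0,0,0],"angular":[0,0,0]}]'
python3 go.py 480 -339 -4.6 -11.1
```

```text
time: 8.93
position: [0.5013, -0.1319, 0.1067]
tool_rot: [-0.001, 1.57, 0.012]
ft_force: [0.8, -0.4, -1.8]
grip_width: 0.222
time: 9.35
position: [0.4792, -0.2951, 0.0906]
tool_rot: [0.131, 1.566, -0.125]
ft_force: [-0.1, -1.0, -2.4]
grip_width: 0.221
at [ 479.2 -295.1   90.6] yaw -9.3 togo cm [ 0.08 -4.39 -9.52] dyaw -1.8
tilt fix deg [-0.25  0.06  0.  ] w 1.92 f [-0.1 -1.  -2.4] t 9.35 j7 0.54
time: 9.52
position: [0.4751, -0.3008, 0.0886]
tool_rot: [0.137, 1.57, -0.135]
ft_force: [0.3, 1.4, -2.7]
grip_width: 0.22
at [ 475.1 -300.8   88.6] yaw -9.9 togo cm [ 0.49 -3.82 -9.32] dyaw -1.2
tilt fix deg [-0.09 -0.21 -0.  ] w 1.92 f [ 0.3  1.4 -2.7] t 9.52 j7 0.54
```

```bash
python3 -m handwheel '[{"xyz":[0.4,-2,-1.5],"angular":[0,0,-1.2]},{"xyz":[0.1,-1.5,-2],"angular":[0,0,0]},{"xyz":[0,0,-2],"angular":[0,0,0]},{"xyz":[0,0,-1],"angular":[0,0,0]},{"xyz":[0,0,0],"angular":[0,0,0]}]'
python3 -m handwheel '[{"xyz":[0,0,0],"angular":[0,0,0]},{"xyz":[0,0,0],"angular":[0,0,0]}]'
python3 go.py 480 -339 -4.6 -11.1
```

```text
time: 9.93
position: [0.4829, -0.3302, 0.0209]
tool_rot: [0.151, 1.569, -0.14]
ft_force: [0.3, 0.9, -3.6]
grip_width: 0.221
time: 10.1
position: [0.4835, -0.3273, 0.0209]
tool_rot: [0.15, 1.571, -0.136]
ft_force: [-0.0, 0.8, -2.4]
grip_width: 0.219
at [ 483.5 -327.3   20.9] yaw -10.4 togo cm [-0.35 -1.17 -2.55] dyaw -0.7
tilt fix deg [-0.53 -0.21 -0.  ] w 1.91 f [-0.   0.8 -2.4] t 10.1 j7 0.65
```

```bash
python3 -m handwheel '[{"xyz":[-0.3,-1.1,-0.5],"angular":[-0.5,-0.2,-0.7]},{"xyz":[0,0,-0.8],"angular":[0,0,0]},{"xyz":[0,0,-0.7],"angular":[0,0,0]},{"xyz":[0,0,-0.3],"angular":[0,0,0]},{"xyz":[0,0,0],"angular":[0,0,0]}]'
python3 go.py 480 -339 -4.6 -11.1
```

```text
time: 10.52
position: [0.4835, -0.3384, -0.0007]
tool_rot: [0.15, 1.559, -0.151]
ft_force: [-0.3, 0.6, -3.2]
grip_width: 0.217
at [ 483.5 -338.4   -0.7] yaw -11.0 togo cm [-0.35 -0.06 -0.39] dyaw -0.1
tilt fix deg [0.07 0.38 0.  ] w 1.89 f [-0.3  0.6 -3.2] t 10.52 j7 0.68
```

```bash
python3 -m handwheel '[{"xyz":[0,0,-0.2],"angular":[0,0.3,0]},{"xyz":[0,0,-0.2],"angular":[0,0,0]},{"xyz":[0,0,0],"angular":[0,0,0]}]'
python3 go.py 480 -339 -4.6 -11.1
python3 -m handwheel '[{"xyz":[0,0,0],"angular":[0,0,0]},{"xyz":[0,0,0],"angular":[0,0,0]},{"xyz":[0,0,0],"angular":[0,0,0]},{"xyz":[0,0,0],"angular":[0,0,0]},{"xyz":[0,0,0],"angular":[0,0,0]}]' 5
python3 go.py 480 -339 -4.6 -11.1
```

```text
time: 10.77
position: [0.4838, -0.3386, -0.0044]
tool_rot: [0.15, 1.564, -0.151]
ft_force: [-0.7, -1.1, -1.2]
grip_width: 0.22
at [ 483.8 -338.6   -4.4] yaw -11.0 togo cm [-0.38 -0.04 -0.02] dyaw -0.1
tilt fix deg [0.05 0.08 0.  ] w 1.92 f [-0.7 -1.1 -1.2] t 10.77 j7 0.68
time: 11.18
position: [0.4857, -0.34, -0.0027]
tool_rot: [0.148, 1.56, -0.153]
ft_force: [0.1, -0.1, 0.1]
grip_width: 0.51
at [ 485.7 -340.    -2.7] yaw -11.0 togo cm [-0.57  0.1  -0.19] dyaw -0.1
tilt fix deg [0.18 0.28 0.  ] w 4.43 f [ 0.1 -0.1  0.1] t 11.18 j7 0.68
```

```bash
python3 -m handwheel '[{"xyz":[0,0,1.5],"angular":[0,0,0]},{"xyz":[0,0,3],"angular":[0,0,0]},{"xyz":[0,0,3],"angular":[0,0,0]},{"xyz":[0,0,3],"angular":[0,0,0]},{"xyz":[0,0,2],"angular":[0,0,0]}]' 5
python3 - <<'E'
from h import *
d=snap('top','t2.png')
print(pose()[0])
hsv=cv2.cvtColor(d['pixels'],cv2.COLOR_BGR2HSV)
m=cv2.inRange(hsv,(105,100,20),(130,255,255))
print(rect_of(d,m,.034,200))
a=cv2.resize(d['pixels'][130:240,190:310],None,fx=5,fy=5,interpolation=cv2.INTER_CUBIC)
cv2.imwrite('pics/t2c.png',a)
E
```

```text
time: 11.6
position: [0.4808, -0.3373, 0.1215]
tool_rot: [0.152, 1.572, -0.151]
ft_force: [0.8, -0.2, -0.6]
grip_width: 0.574
[ 482.71230701 -338.76327597  125.02209872]
[(488.2, -291.8, 156.7, 155.0, 79.9, [354.0, 193.0]), (521.5, 24.7, 236.8, 153.1, -82.2, [251.0, 182.0])]
```

View pics/t2c.png

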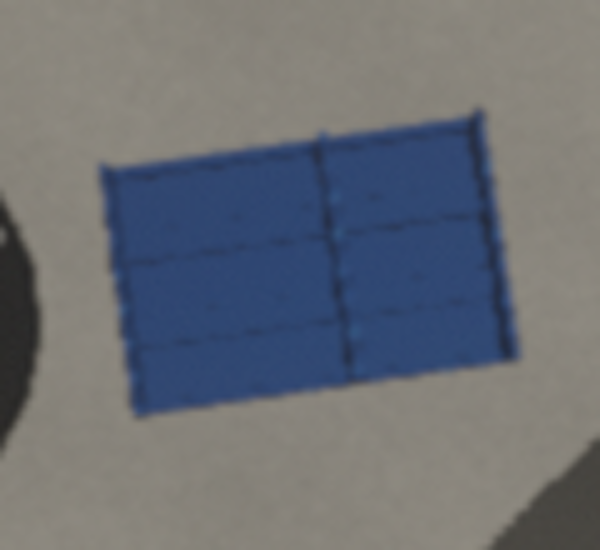

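View pics/t2.png

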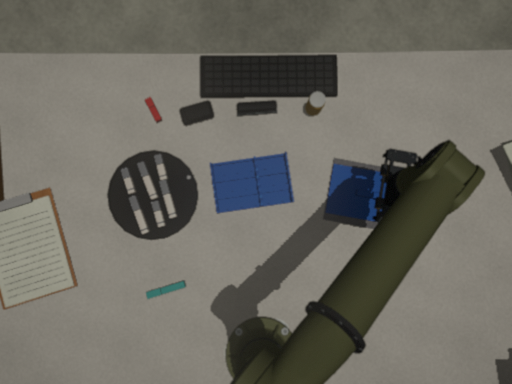

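```bash
cat >> h.py <<'E'
def whites(d,dump=False):
    """white/grey markers on platter disc area"""
    g=d['pixels'].max(2)
    # platter disc circle
    P=[[.4869+.131*np.cos(t),.330+.131*np.sin(t),.022] for t in np.linspace(0,6.283,60)]
    m=np.zeros(g.shape,np.uint8);cv2.fillPoly(m,[proj(d,P).round().astype(np.int32)],255)
    w=((g>75)&(m>0)).astype(np.uint8)*255
    return [r for r in rect_of(d,w,.044,60)]
E
python3 - <<'E'
from h import *
d=get_image('top')
c=np.array([[103,165],[137,415],[515,358],[481,112]],float)
px=(c+.5)/5-.5+[190,130]
P=onz(d,px,.034)*1000
print(P.round(1),P.mean(0))
for i in range(4):
    v=P[(i+1)%4]-P[i];print(np.linalg.norm(v).round(1),wrap180(np.degrees(np.arctan2(v[1],v[0]))).round(1))
for r in whites(d): print(r)
E
```

```text
[[ 583.4  151.7   34. ]
 [ 428.4  130.9   34. ]
 [ 461.5 -101.8   34. ]
 [ 614.9  -83.1   34. ]] [522.03670863  24.42948145  34.        ]
156.4 7.6
235.0 -81.9
154.5 6.9
236.9 -82.4
(426.1, 309.7, 80.8, 25.0, 17.2, [158.0, 214.0])
(424.1, 367.9, 120.1, 25.1, 21.1, [138.0, 215.0])
(527.9, 402.0, 80.9, 24.7, 18.9, [128.0, 181.0])
(528.7, 342.9, 119.6, 24.7, 20.9, [147.0, 180.0])
(510.8, 289.7, 200.0, 27.0, 14.0, [165.0, 186.0])
```

Run:
```python
from h import *
d=get_image('top')
a=cv2.resize(d['pixels'][145:245,100:205],None,fx=6,fy=6,interpolation=cv2.INTER_CUBIC)
cv2.imwrite('pics/p1.png',a)
```

```text
(no output)
```

View pics/p1.png

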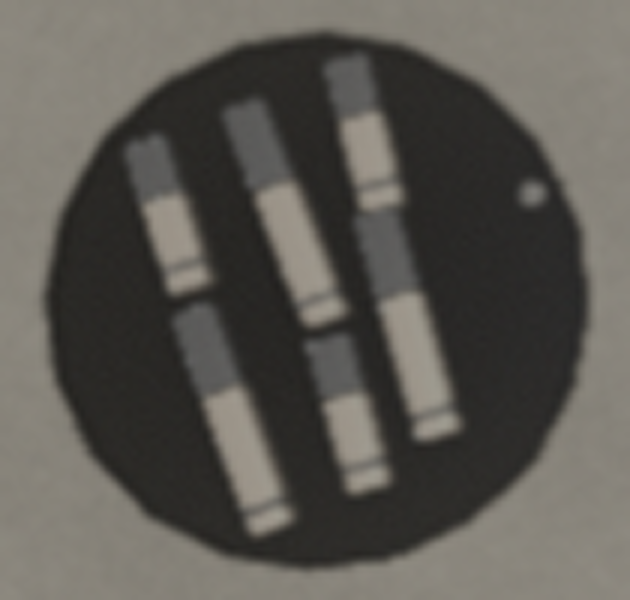

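```bash
cat >> h.py <<'E'
TR=np.array([522.,24.4]);TY=7.8
def groove(x,y):
    c,s=np.cos(np.radians(TY)),np.sin(np.radians(TY));return TR+np.array([c*x-s*y,s*x+c*y])
E
python3 -c "
from h import *
for n,y in(('L',49),('S',-69)):
  for x in(-54,0,54): print(n,x,groove(x,y).round(1))"
python3 -m handwheel '[{"xyz":[0,2,0],"angular":[0,0,-2]},{"xyz":[-0.1,3.5,0],"angular":[0,0,-3]},{"xyz":[-0.2,3.5,0],"angular":[0,0,-3]},{"xyz":[-0.2,3.5,0],"angular":[0,0,-3]},{"xyz":[-0.2,3.5,0],"angular":[0,0,-3]}]' 4.4
python3 -m handwheel '[{"xyz":[-0.2,3.5,0],"angular":[0,0,-3]},{"xyz":[-0.3,3.5,0],"angular":[0,0,-3]},{"xyz":[-0.3,3.5,0],"angular":[0,0,-3]},{"xyz":[-0.3,3.5,0],"angular":[0,0,-3]},{"xyz":[-0.3,3.5,0],"angular":[0,0,-3]}]'
python3 -m handwheel '[{"xyz":[-0.3,3.5,0],"angular":[0,0,-3]},{"xyz":[-0.3,3.5,0],"angular":[0,0,-3]},{"xyz":[-0.4,3.5,0],"angular":[0,0,-3]},{"xyz":[-0.4,3.5,0],"angular":[0,0,-3]},{"xyz":[-0.4,3.5,0],"angular":[0,0,-3]}]'
python3 go.py 424 368 9 -69
```

```text
L -54 [461.8  65.6]
L 0 [515.3  72.9]
L 54 [568.9  80.3]
S -54 [477.9 -51.3]
S 0 [531.4 -44. ]
S 54 [584.9 -36.6]
time: 12.17
position: [0.4678, -0.1812, 0.1155]
tool_rot: [0.357, 1.552, -0.37]
ft_force: [0.6, 0.8, 0.1]
grip_width: 0.511
time: 12.58
position: [0.4468, 0.0034, 0.1095]
tool_rot: [0.572, 1.514, -0.584]
ft_force: [0.9, -0.3, 0.1]
grip_width: 0.506
time: 13.0
position: [0.421, 0.1866, 0.1035]
tool_rot: [0.783, 1.453, -0.799]
ft_force: [0.9, -0.7, 0.5]
grip_width: 0.509
at [421.  186.6 103.5] yaw -57.9 togo cm [ 0.3  18.14 -9.45] dyaw -11.1
tilt fix deg [-0.3  -1.72 -0.  ] w 4.43 f [ 0.9 -0.7  0.5] t 13.0 j7 -1.46
```

```bash
python3 -m handwheel '[{"xyz":[0,3.5,0],"angular":[0,0,-2]},{"xyz":[0,3.5,0],"angular":[0,0,-2]},{"xyz":[0.2,3.5,0],"angular":[0,0,-2]},{"xyz":[0.2,3.5,-0.5],"angular":[0,0,-2]},{"xyz":[0.2,2.5,-1],"angular":[0,0,-2]}]'
python3 -m handwheel '[{"xyz":[0,0,0],"angular":[0,0,0]},{"xyz":[0,0,0],"angular":[0,0,0]}]'
python3 go.py 424 368 9 -69
python3 - <<'E'
from h import *
d=snap('top','p2.png')
for r in whites(d): print(r)
E
```

```text
time: 13.42
position: [0.4195, 0.3613, 0.0824]
tool_rot: [0.919, 1.403, -0.94]
ft_force: [-0.1, 0.2, 0.4]
grip_width: 0.507
time: 13.58
position: [0.4149, 0.3662, 0.0767]
tool_rot: [0.907, 1.408, -0.94]
ft_force: [-0.0, -1.2, 0.4]
grip_width: 0.507
at [414.9 366.2  76.7] yaw -67.8 togo cm [ 0.91  0.18 -6.77] dyaw -1.2
tilt fix deg [-0.3  -2.48 -0.  ] w 4.41 f [-0.  -1.2  0.4] t 13.58 j7 -1.85
(528.0, 401.6, 79.1, 23.7, 19.0, [128.0, 181.0])
(532.6, 344.8, 111.2, 24.1, 22.0, [147.0, 179.0])
(510.9, 289.3, 200.0, 26.0, 14.0, [165.0, 186.0])
```

```bash
python3 -m handwheel '[{"xyz":[0.5,0.2,-0.3],"angular":[-0.3,-2.4,-1.2]},{"xyz":[0.3,0,-1],"angular":[0,0,0]},{"xyz":[0,0,-1],"angular":[0,0,0]},{"xyz":[0,0,0],"angular":[0,0,0]},{"xyz":[0,0,0],"angular":[0,0,0]}]'
python3 go.py 424 368 9 -69
```

```text
time: 14.05
position: [0.4228, 0.361, 0.0496]
tool_rot: [0.933, 1.362, -0.944]
ft_force: [0.2, -0.1, 0.1]
grip_width: 0.505
at [422.8 361.   49.6] yaw -69.2 togo cm [ 0.12  0.7  -4.06] dyaw 0.2
tilt fix deg [ 0.21 -0.33  0.  ] w 4.39 f [ 0.2 -0.1  0.1] t 14.05 j7 -1.89
```

```bash
python3 -m handwheel '[{"xyz":[0.1,0.7,-0.5],"angular":[0.2,-0.3,0]},{"xyz":[0,0,-0.7],"angular":[0,0,0]},{"xyz":[0,0,0],"angular":[0,0,0]},{"xyz":[0,0,0],"angular":[0,0,0]}]'
python3 go.py 424 368 9 -69
```

```text
time: 14.38
position: [0.425, 0.3669, 0.0366]
tool_rot: [0.94, 1.359, -0.941]
ft_force: [-0.0, 0.1, 0.4]
grip_width: 0.505
at [425.  366.9  36.6] yaw -69.4 togo cm [-0.1   0.11 -2.76] dyaw 0.4
tilt fix deg [-0.02 -0.04 -0.  ] w 4.39 f [-0.   0.1  0.4] t 14.38 j7 -1.89
```

```bash
python3 -m handwheel '[{"xyz":[-0.1,0.1,-0.8],"angular":[0,0,0.3]},{"xyz":[0,0,-1],"angular":[0,0,0]},{"xyz":[0,0,-0.7],"angular":[0,0,0]},{"xyz":[0,0,0],"angular":[0,0,0]}]'
python3 go.py 424 368 9 -69
python3 -m handwheel '[{"xyz":[0,0,0],"angular":[0,0,0]},{"xyz":[0,0,0],"angular":[0,0,0]},{"xyz":[0,0,0],"angular":[0,0,0]},{"xyz":[0,0,0],"angular":[0,0,0]},{"xyz":[0,0,0],"angular":[0,0,0]}]' 1.2 12
python3 go.py 424 368 9 -69
```

```text
time: 14.72
position: [0.4241, 0.3685, 0.0095]
tool_rot: [0.936, 1.361, -0.935]
ft_force: [-0.5, -0.6, -0.2]
grip_width: 0.507
at [424.1 368.5   9.5] yaw -69.0 togo cm [-0.01 -0.05 -0.05] dyaw 0.0
tilt fix deg [-0.07 -0.01 -0.  ] w 4.41 f [-0.5 -0.6 -0.2] t 14.72 j7 -1.87
time: 15.13
position: [0.4238, 0.3682, 0.0088]
tool_rot: [0.935, 1.361, -0.936]
ft_force: [0.2, 0.1, -0.6]
grip_width: 0.248
at [423.8 368.2   8.8] yaw -69.0 togo cm [ 0.02 -0.02  0.02] dyaw 0.0
tilt fix deg [-0.01 -0.05 -0.  ] w 2.16 f [ 0.2  0.1 -0.6] t 15.13 j7 -1.87
```

```bash
python3 -m handwheel '[{"xyz":[0,0,0],"angular":[0,0,0]},{"xyz":[0,0,1],"angular":[0,0,0]},{"xyz":[0,0,2],"angular":[0,0,0]},{"xyz":[0,0,2],"angular":[0,0,0]},{"xyz":[0.3,-1,1],"angular":[0,0,3]}]' 1.2 30
python3 -m handwheel '[{"xyz":[0.3,-2.4,0],"angular":[0,0,6.2]},{"xyz":[0.3,-2.4,0],"angular":[0,0,6.2]},{"xyz":[0.3,-2.4,0],"angular":[0,0,6.2]},{"xyz":[0.3,-2.4,0],"angular":[0,0,6.2]},{"xyz":[0.3,-2.4,0],"angular":[0,0,6.2]}]'
python3 -m handwheel '[{"xyz":[0.3,-2.4,0],"angular":[0,0,6.2]},{"xyz":[0.3,-2.4,0],"angular":[0,0,6.2]},{"xyz":[0.3,-2.4,0],"angular":[0,0,6.2]},{"xyz":[0.3,-2.4,0],"angular":[0,0,6.2]},{"xyz":[0.3,-2.4,0],"angular":[0,0,6.2]}]'
python3 go.py 461.8 65.6 -8 7.8
```

```text
time: 15.55
position: [0.4241, 0.3582, 0.0703]
tool_rot: [0.89, 1.381, -0.898]
ft_force: [0.4, 0.3, 0.2]
grip_width: 0.246
time: 15.97
position: [0.442, 0.2418, 0.0797]
tool_rot: [0.458, 1.521, -0.443]
ft_force: [0.4, -1.3, -0.2]
grip_width: 0.242
time: 16.38
position: [0.4588, 0.1164, 0.0853]
tool_rot: [0.017, 1.567, 0.008]
ft_force: [0.2, -0.1, -0.5]
grip_width: 0.251
at [458.8 116.4  85.3] yaw -0.3 togo cm [ 0.3  -5.08 -9.33] dyaw 8.1
tilt fix deg [-0.9   0.23  0.  ] w 2.19 f [ 0.2 -0.1 -0.5] t 16.38 j7 -0.28
```

```bash
python3 -m handwheel '[{"xyz":[0,-2,-0.5],"angular":[-0.4,0,4]},{"xyz":[0,-2,-1.5],"angular":[-0.4,0,3.5]},{"xyz":[0,-0.6,-1.5],"angular":[0,0,0]},{"xyz":[0,0,-0.5],"angular":[0,0,0]},{"xyz":[0,0,0],"angular":[0,0,0]}]'
python3 go.py 461.8 65.6 -8 7.8
```

```text
time: 16.8
position: [0.4626, 0.0617, 0.0501]
tool_rot: [-0.095, 1.557, 0.102]
ft_force: [0.0, 0.1, 0.2]
grip_width: 0.245
at [462.6  61.7  50.1] yaw 7.2 togo cm [-0.08  0.39 -5.81] dyaw 0.6
tilt fix deg [-0.31  0.66  0.  ] w 2.14 f [0.  0.1 0.2] t 16.8 j7 -0.03
```

Run:
```python
from h import *
d=snap('top','p3.png')
for r in whites(d): print(r)
d=get_image('side');a=cv2.resize(d['pixels'][90:240,180:340],None,fx=4,fy=4,interpolation=cv2.INTER_CUBIC);cv2.imwrite('pics/p3s.png',a)
```

```text
(426.2, 309.0, 78.5, 23.3, 14.6, [158.0, 214.0])
(527.7, 402.5, 79.1, 23.7, 18.9, [128.0, 181.0])
(528.6, 343.2, 119.8, 24.1, 22.0, [147.0, 180.0])
(510.5, 289.5, 199.2, 25.7, 14.3, [165.0, 186.0])
```

View pics/p3s.png

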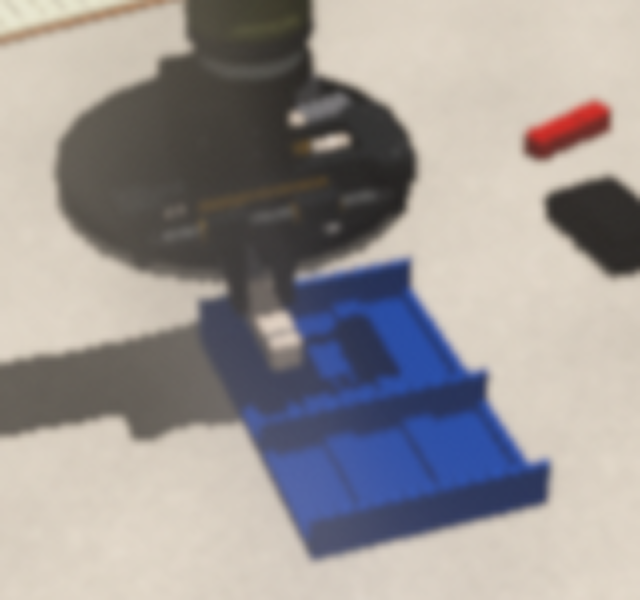

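```bash
python3 -m handwheel '[{"xyz":[0,0.4,-1],"angular":[-0.3,0.6,0.6]},{"xyz":[0,0,-1],"angular":[0,0,0]},{"xyz":[0,0,-1],"angular":[0,0,0]},{"xyz":[0,0,-0.4],"angular":[0,0,0]},{"xyz":[0,0,0],"angular":[0,0,0]}]'
python3 go.py 461.8 65.6 -8 7.8
```

```text
time: 17.32
position: [0.4665, 0.0711, 0.0187]
tool_rot: [-0.109, 1.559, 0.114]
ft_force: [0.6, -1.9, 3.8]
grip_width: 0.249
at [466.5  71.1  18.7] yaw 8.2 togo cm [-0.47 -0.55 -2.67] dyaw -0.4
tilt fix deg [-0.22  0.51  0.  ] w 2.16 f [ 0.6 -1.9  3.8] t 17.32 j7 -0.0
```

```bash
python3 -m handwheel '[{"xyz":[-0.3,-0.3,1],"angular":[0,0.3,-0.3]},{"xyz":[-0.2,-0.3,0.5],"angular":[0,0,0]},{"xyz":[0,0,0],"angular":[0,0,0]},{"xyz":[0,0,0],"angular":[0,0,0]}]'
python3 go.py 461.8 65.6 -8 7.8
python3 - <<'E'
from h import *
d=get_image('side');a=cv2.resize(d['pixels'][140:240,220:330],None,fx=7,fy=6,interpolation=cv2.INTER_CUBIC);cv2.imwrite('pics/p4s.png',a)
E
```

```text
time: 17.65
position: [0.461, 0.0651, 0.034]
tool_rot: [-0.105, 1.565, 0.11]
ft_force: [0.7, 0.2, -0.7]
grip_width: 0.251
at [461.   65.1  34. ] yaw 7.9 togo cm [ 0.08  0.05 -4.2 ] dyaw -0.1
tilt fix deg [-0.2   0.18  0.  ] w 2.18 f [ 0.7  0.2 -0.7] t 17.65 j7 -0.02
```

View pics/p4s.png

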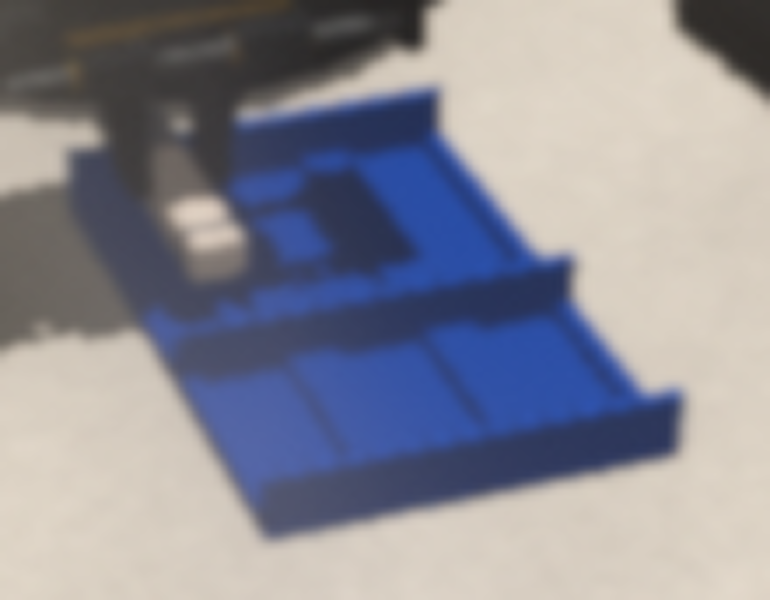

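Run:
```python
from h import *
d=get_image('side')
p,a,M=pose()
ax=np.array([np.cos(np.radians(a-90)),np.sin(np.radians(a-90))])
for z in (66,69,72):
  e=np.r_[p[:2]+60*ax,z]/1000
  q=proj(d,[e,e-[0,0,.022]]); print(z,e,((q-[220,140])*[7,6]).round(0).tolist())
w=[np.r_[groove(-54,-17),34]/1000,np.r_[groove(-79,-121),34]/1000,np.r_[groove(79,-121),34]/1000]
print(((proj(d,w)-[220,140])*[7,6]).round(0).tolist())
```

```text
66 [0.46905372 0.00557815 0.066     ] [[223.0, 247.0], [224.0, 288.0]]
69 [0.46905372 0.00557815 0.069     ] [[223.0, 242.0], [224.0, 282.0]]
72 [0.46905372 0.00557815 0.072     ] [[223.0, 236.0], [224.0, 277.0]]
[[232.0, 313.0], [260.0, 480.0], [682.0, 394.0]]
```

```bash
python3 -m handwheel '[{"xyz":[0.1,0,-0.7],"angular":[-0.2,0.2,0]},{"xyz":[0,0,-0.7],"angular":[0,0,0]},{"xyz":[0,0,-0.4],"angular":[0,0,0]},{"xyz":[0,0,0],"angular":[0,0,0]}]'
python3 go.py 461.8 65.6 -8 7.8
```

```text
time: 18.08
position: [0.4616, 0.0654, 0.0133]
tool_rot: [-0.109, 1.57, 0.108]
ft_force: [0.1, 0.2, 0.4]
grip_width: 0.242
at [461.6  65.4  13.3] yaw 7.9 togo cm [ 0.02  0.02 -2.13] dyaw -0.1
tilt fix deg [ 0.04 -0.09  0.  ] w 2.1 f [0.1 0.2 0.4] t 18.08 j7 0.0
```

```bash
python3 -m handwheel '[{"xyz":[0,0,-0.7],"angular":[0,0,0]},{"xyz":[0,0,-0.7],"angular":[0,0,0]},{"xyz":[0,0,-0.4],"angular":[0,0,0]},{"xyz":[0,0,0],"angular":[0,0,0]},{"xyz":[0,0,0],"angular":[0,0,0]}]'
python3 go.py 461.8 65.6 -8 7.8
```

```text
time: 18.5
position: [0.4603, 0.0649, -0.0083]
tool_rot: [-0.11, 1.573, 0.107]
ft_force: [-0.0, 0.2, 0.6]
grip_width: 0.245
at [460.3  64.9  -8.3] yaw 7.9 togo cm [0.15 0.07 0.03] dyaw -0.1
tilt fix deg [ 0.14 -0.25  0.  ] w 2.13 f [-0.   0.2  0.6] t 18.5 j7 0.02
```

```bash
python3 -m handwheel '[{"xyz":[0.1,0.1,0],"angular":[0,0,0]},{"xyz":[0,0,0],"angular":[0,0,0]},{"xyz":[0,0,0],"angular":[0,0,0]}]' 3.8
python3 go.py 461.8 65.6 -8 7.8
python3 -m handwheel '[{"xyz":[0,0,1],"angular":[0,0,0]},{"xyz":[0,0,2],"angular":[0,0,0]},{"xyz":[0,0,2.5],"angular":[0,0,0]},{"xyz":[0,0,2.5],"angular":[0,0,0]},{"xyz":[0,1.5,1],"angular":[0,0,-3]}]'
python3 -m handwheel '[{"xyz":[0.4,3,0],"angular":[0,0,-6]},{"xyz":[0.4,3,0],"angular":[0,0,-6]},{"xyz":[0.4,3,0],"angular":[0,0,-6]},{"xyz":[0.4,3,0],"angular":[0,0,-6]},{"xyz":[0.4,3,0],"angular":[0,0,-6]}]' 4.4
python3 -m handwheel '[{"xyz":[0.5,3,0],"angular":[0,0,-6]},{"xyz":[0.5,3,0],"angular":[0,0,-6]},{"xyz":[0.5,3,0],"angular":[0,0,-6]},{"xyz":[0.5,3,0],"angular":[0,0,-6]},{"xyz":[0.5,3,0],"angular":[0,0,-6]}]'
python3 go.py 527.7 402.3 9 -71
python3 - <<'E'
from h import *
d=snap('top','p5.png')
for r in whites(d): print(r)
E
```

```text
time: 18.75
position: [0.4618, 0.066, -0.008]
tool_rot: [-0.11, 1.572, 0.107]
ft_force: [0.2, 0.2, -0.5]
grip_width: 0.383
at [461.8  66.   -8. ] yaw 7.9 togo cm [ 0.   -0.04  0.  ] dyaw -0.1
tilt fix deg [ 0.13 -0.23  0.  ] w 3.33 f [ 0.2  0.2 -0.5] t 18.75 j7 0.02
time: 19.17
position: [0.4595, 0.077, 0.0863]
tool_rot: [-0.067, 1.579, 0.059]
ft_force: [1.0, 0.1, 0.5]
grip_width: 0.436
time: 19.58
position: [0.4851, 0.229, 0.0981]
tool_rot: [0.381, 1.533, -0.372]
ft_force: [0.4, -0.0, 0.0]
grip_width: 0.503
time: 20.0
position: [0.5117, 0.3874, 0.1051]
tool_rot: [0.811, 1.407, -0.794]
ft_force: [0.2, -0.2, 0.0]
grip_width: 0.505
at [511.7 387.4 105.1] yaw -59.1 togo cm [ 1.6   1.49 -9.61] dyaw -11.9
tilt fix deg [-0.25  0.8   0.  ] w 4.39 f [ 0.2 -0.2  0. ] t 20.0 j7 -1.62
(426.5, 309.0, 79.1, 23.3, 14.6, [158.0, 214.0])
(508.2, 334.7, 75.4, 24.0, 20.8, [150.0, 188.0])
(510.9, 289.6, 200.0, 25.7, 14.3, [165.0, 186.0])
```

View pics/p5.png

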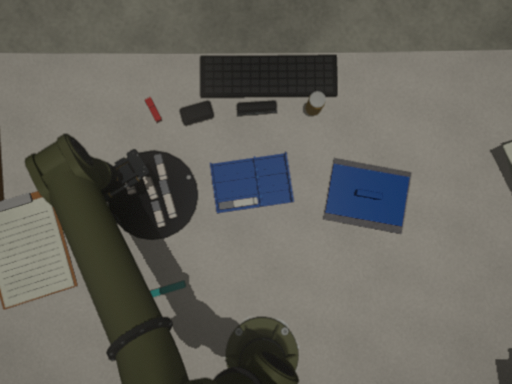

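```bash
python3 -m handwheel '[{"xyz":[0.5,0,-1],"angular":[-0.2,0.8,-5]},{"xyz":[0.5,0.2,-1.5],"angular":[0,0,-5]},{"xyz":[0,0,-1.5],"angular":[0,0,0]},{"xyz":[0,0,0],"angular":[0,0,0]},{"xyz":[0,0,0],"angular":[0,0,0]}]'
python3 go.py 527.7 402.3 9 -71
```

```text
time: 20.47
position: [0.5202, 0.406, 0.0689]
tool_rot: [0.943, 1.361, -0.924]
ft_force: [0.8, -0.2, 0.9]
grip_width: 0.504
at [520.2 406.   68.9] yaw -68.9 togo cm [ 0.75 -0.37 -5.99] dyaw -2.1
tilt fix deg [-0.53  0.38  0.  ] w 4.39 f [ 0.8 -0.2  0.9] t 20.47 j7 -1.77
```

```bash
python3 -m handwheel '[{"xyz":[0.6,-0.3,-0.5],"angular":[-0.5,0.4,-2.1]},{"xyz":[0,0,-1],"angular":[0,0,0]},{"xyz":[0,0,-0.5],"angular":[0,0,0]},{"xyz":[0,0,0],"angular":[0,0,0]},{"xyz":[0,0,0],"angular":[0,0,0]}]'
python3 go.py 527.7 402.3 9 -71
```

```text
time: 20.88
position: [0.5285, 0.4024, 0.0513]
tool_rot: [0.967, 1.346, -0.961]
ft_force: [0.4, -0.7, 0.5]
grip_width: 0.504
at [528.5 402.4  51.3] yaw -71.2 togo cm [-0.08 -0.01 -4.23] dyaw 0.2
tilt fix deg [-0.15  0.13  0.  ] w 4.39 f [ 0.4 -0.7  0.5] t 20.88 j7 -1.79
```

```bash
python3 -m handwheel '[{"xyz":[-0.1,0,-1],"angular":[-0.1,0.1,0.2]},{"xyz":[0,0,-1.3],"angular":[0,0,0]},{"xyz":[0,0,-1.2],"angular":[0,0,0]},{"xyz":[0,0,-0.5],"angular":[0,0,0]},{"xyz":[0,0,0],"angular":[0,0,0]}]'
python3 go.py 527.7 402.3 9 -71
```

```text
time: 21.3
position: [0.527, 0.4021, 0.0074]
tool_rot: [0.962, 1.349, -0.96]
ft_force: [0.7, -0.4, 1.2]
grip_width: 0.505
at [527.  402.1   7.4] yaw -71.0 togo cm [0.07 0.02 0.16] dyaw -0.0
tilt fix deg [-0.06  0.01  0.  ] w 4.39 f [ 0.7 -0.4  1.2] t 21.3 j7 -1.77
```

```bash
python3 -m handwheel '[{"xyz":[0,0,0.2],"angular":[0,0,0]},{"xyz":[0,0,0],"angular":[0,0,0]},{"xyz":[0,0,0],"angular":[0,0,0]},{"xyz":[0,0,0],"angular":[0,0,0]},{"xyz":[0,0,0],"angular":[0,0,0]}]' 1.2 12
python3 go.py 527.7 402.3 9 -71
python3 -m handwheel '[{"xyz":[0,0,0],"angular":[0,0,0]},{"xyz":[0,0,1],"angular":[0,0,0]},{"xyz":[0,0,2],"angular":[0,0,0]},{"xyz":[0,0,2],"angular":[0,0,0]},{"xyz":[0,-1.5,0.5],"angular":[0,0,3]}]' 1.2 30
python3 go.py 477.9 -51.3 -8 7.8
```

```text
time: 21.72
position: [0.5268, 0.4021, 0.0091]
tool_rot: [0.961, 1.349, -0.961]
ft_force: [0.0, 0.6, -0.6]
grip_width: 0.248
at [526.8 402.1   9.1] yaw -70.9 togo cm [ 0.09  0.02 -0.01] dyaw -0.1
tilt fix deg [-0.02 -0.02 -0.  ] w 2.16 f [ 0.   0.6 -0.6] t 21.72 j7 -1.77
time: 22.13
position: [0.5247, 0.3897, 0.0665]
tool_rot: [0.917, 1.37, -0.919]
ft_force: [-0.3, 1.2, -0.1]
grip_width: 0.242
at [524.7 389.7  66.5] yaw -67.7 togo cm [ -4.68 -44.1   -7.45] dyaw 75.5
tilt fix deg [-0.01 -0.12 -0.  ] w 2.1 f [-0.3  1.2 -0.1] t 22.13 j7 -1.73
```

```bash
python3 -m handwheel '[{"xyz":[-0.2,-2.8,0],"angular":[0,0,5]},{"xyz":[-0.2,-2.8,0],"angular":[0,0,5]},{"xyz":[-0.2,-2.8,0],"angular":[0,0,5]},{"xyz":[-0.2,-2.8,0],"angular":[0,0,5]},{"xyz":[-0.2,-2.8,0],"angular":[0,0,5]}]'
python3 -m handwheel '[{"xyz":[-0.2,-2.8,0],"angular":[0,0,5]},{"xyz":[-0.2,-2.8,0],"angular":[0,0,5]},{"xyz":[-0.2,-2.8,0],"angular":[0,0,5]},{"xyz":[-0.2,-2.8,0],"angular":[0,0,5]},{"xyz":[-0.2,-2.8,0],"angular":[0,0,5]}]'
python3 -m handwheel '[{"xyz":[-0.2,-2.8,0],"angular":[0,0,5]},{"xyz":[-0.2,-2.8,0],"angular":[0,0,4]},{"xyz":[-0.2,-2,0],"angular":[0,0,3]},{"xyz":[0,0,0],"angular":[0,0,0]},{"xyz":[0,0,0],"angular":[0,0,0]}]'
python3 go.py 477.9 -51.3 -8 7.8
```

```text
time: 22.55
position: [0.5165, 0.2527, 0.0751]
tool_rot: [0.569, 1.496, -0.55]
ft_force: [0.1, 0.7, 0.3]
grip_width: 0.246
time: 22.97
position: [0.5075, 0.1064, 0.0813]
tool_rot: [0.216, 1.557, -0.186]
ft_force: [0.7, 0.3, 0.3]
grip_width: 0.249
time: 23.38
position: [0.5025, 0.018, 0.0872]
tool_rot: [0.053, 1.56, -0.019]
ft_force: [-0.3, 1.2, -0.6]
grip_width: 0.246
at [502.5  18.   87.2] yaw -2.6 togo cm [-2.46 -6.93 -9.52] dyaw 10.4
tilt fix deg [-1.22  0.6   0.  ] w 2.14 f [-0.3  1.2 -0.6] t 23.38 j7 -0.07
```

```bash
python3 -m handwheel '[{"xyz":[-0.8,-2,-0.5],"angular":[-0.6,0.3,4]},{"xyz":[-0.8,-2,-1],"angular":[-0.6,0.3,4]},{"xyz":[-0.7,-2,-1],"angular":[0,0,2]},{"xyz":[0,0,-0.5],"angular":[0,0,0]},{"xyz":[0,0,0],"angular":[0,0,0]}]'
python3 go.py 477.9 -51.3 -8 7.8
python3 -m handwheel '[{"xyz":[0,0,0],"angular":[0,0,0]}]'
python3 go.py 477.9 -51.3 -8 7.8
```

```text
time: 23.8
position: [0.4823, -0.0387, 0.0603]
tool_rot: [-0.106, 1.562, 0.113]
ft_force: [1.1, 1.1, -0.3]
grip_width: 0.243
at [482.3 -38.7  60.3] yaw 8.0 togo cm [-0.44 -1.26 -6.83] dyaw -0.2
tilt fix deg [-0.24  0.31  0.  ] w 2.12 f [ 1.1  1.1 -0.3] t 23.8 j7 0.21
time: 23.88
position: [0.4825, -0.0379, 0.0606]
tool_rot: [-0.106, 1.562, 0.112]
ft_force: [-0.3, 0.5, -0.4]
grip_width: 0.248
at [482.5 -37.9  60.6] yaw 8.0 togo cm [-0.46 -1.34 -6.86] dyaw -0.2
tilt fix deg [-0.26  0.31  0.  ] w 2.15 f [-0.3  0.5 -0.4] t 23.88 j7 0.21
```

```bash
python3 -m handwheel '[{"xyz":[-0.4,-1.2,-0.5],"angular":[-0.3,0.3,-0.2]},{"xyz":[0,0,-1],"angular":[0,0,0]},{"xyz":[0,0,-1],"angular":[0,0,0]},{"xyz":[0,0,0],"angular":[0,0,0]},{"xyz":[0,0,0],"angular":[0,0,0]}]'
python3 go.py 477.9 -51.3 -8 7.8
```

```text
time: 24.3
position: [0.4803, -0.0472, 0.0343]
tool_rot: [-0.11, 1.566, 0.109]
ft_force: [0.1, 1.3, 0.1]
grip_width: 0.244
at [480.3 -47.2  34.3] yaw 8.0 togo cm [-0.24 -0.41 -4.23] dyaw -0.2
tilt fix deg [0.02 0.14 0.  ] w 2.12 f [0.1 1.3 0.1] t 24.3 j7 0.25
```

```bash
python3 -m handwheel '[{"xyz":[-0.2,-0.4,-0.3],"angular":[0,0,-0.2]},{"xyz":[0,0,-0.3],"angular":[0,0,0]},{"xyz":[0,0,0],"angular":[0,0,0]}]'
python3 go.py 477.9 -51.3 -8 7.8
python3 -m handwheel '[{"xyz":[0,0,-0.6],"angular":[0,0,0]},{"xyz":[0,0,-0.6],"angular":[0,0,0]},{"xyz":[0,0,-0.6],"angular":[0,0,0]},{"xyz":[0,0,0],"angular":[0,0,0]}]'
python3 go.py 477.9 -51.3 -8 7.8
```

```text
time: 24.55
position: [0.478, -0.051, 0.0274]
tool_rot: [-0.108, 1.567, 0.107]
ft_force: [0.3, 0.8, -0.3]
grip_width: 0.243
at [478.  -51.   27.4] yaw 7.8 togo cm [-0.01 -0.03 -3.54] dyaw -0.0
tilt fix deg [0.04 0.09 0.  ] w 2.11 f [ 0.3  0.8 -0.3] t 24.55 j7 0.26
time: 24.88
position: [0.4784, -0.051, 0.008]
tool_rot: [-0.107, 1.565, 0.107]
ft_force: [-0.2, 0.8, -1.0]
grip_width: 0.247
at [478.4 -51.    8. ] yaw 7.8 togo cm [-0.05 -0.03 -1.6 ] dyaw -0.0
tilt fix deg [0.01 0.16 0.  ] w 2.15 f [-0.2  0.8 -1. ] t 24.88 j7 0.28
```

```bash
python3 -m handwheel '[{"xyz":[0,0,-0.6],"angular":[0,0,0]},{"xyz":[0,0,-0.6],"angular":[0,0,0]},{"xyz":[0,0,-0.2],"angular":[0,0,0]},{"xyz":[0,0,0],"angular":[0,0,0]}]'
python3 go.py 477.9 -51.3 -8 7.8
```

```text
time: 25.22
position: [0.4781, -0.051, -0.0081]
tool_rot: [-0.108, 1.566, 0.107]
ft_force: [-0.2, 0.7, -0.2]
grip_width: 0.244
at [478.1 -51.   -8.1] yaw 7.8 togo cm [-0.02 -0.03  0.01] dyaw -0.0
tilt fix deg [0.03 0.1  0.  ] w 2.12 f [-0.2  0.7 -0.2] t 25.22 j7 0.29
```

```bash
python3 -m handwheel '[{"xyz":[0,0,0],"angular":[0,0,0]},{"xyz":[0,0,0],"angular":[0,0,0]},{"xyz":[0,0,0],"angular":[0,0,0]},{"xyz":[0,0,1],"angular":[0,0,0]},{"xyz":[0,0,2],"angular":[0,0,0]}]' 3.7
python3 -m handwheel '[{"xyz":[0,0,2.5],"angular":[0,0,0]},{"xyz":[0,0,2.5],"angular":[0,0,0]},{"xyz":[0,1.5,1],"angular":[0,0,-3]},{"xyz":[0.4,2.9,0],"angular":[0,0,-5.5]},{"xyz":[0.4,2.9,0],"angular":[0,0,-5.5]}]'
python3 -m handwheel '[{"xyz":[0.4,2.9,0],"angular":[0,0,-5.5]},{"xyz":[0.4,2.9,0],"angular":[0,0,-5.5]},{"xyz":[0.4,2.9,0],"angular":[0,0,-5.5]},{"xyz":[0.4,2.9,0],"angular":[0,0,-5.5]},{"xyz":[0.4,2.9,0],"angular":[0,0,-5.5]}]'
python3 -m handwheel '[{"xyz":[0.4,2.9,0],"angular":[0,0,-5.5]},{"xyz":[0.4,2.9,0],"angular":[0,0,-5.5]},{"xyz":[0.4,2.9,0],"angular":[0,0,-5.5]},{"xyz":[0.4,2.9,0],"angular":[0,0,-5.5]},{"xyz":[0.4,2.5,0],"angular":[0,0,-5.5]}]'
python3 go.py 528.6 343.2 9 -68.6
python3 - <<'E'
from h import *
d=snap('top','p6.png')
for r in whites(d): print(r)
E
```

```text
time: 25.63
position: [0.475, -0.0512, 0.0202]
tool_rot: [-0.108, 1.573, 0.106]
ft_force: [-0.6, -0.5, 0.6]
grip_width: 0.421
time: 26.05
position: [0.4862, 0.0158, 0.0922]
tool_rot: [0.102, 1.563, -0.103]
ft_force: [0.1, -0.2, -0.1]
grip_width: 0.423
time: 26.47
position: [0.5095, 0.1665, 0.1005]
tool_rot: [0.503, 1.497, -0.498]
ft_force: [0.1, -0.3, 0.7]
grip_width: 0.423
time: 26.88
position: [0.5309, 0.3163, 0.1072]
tool_rot: [0.892, 1.361, -0.884]
ft_force: [0.9, -0.5, 0.2]
grip_width: 0.426
at [530.9 316.3 107.2] yaw -65.6 togo cm [-0.23  2.69 -9.82] dyaw -3.0
tilt fix deg [0.35 1.11 0.  ] w 3.71 f [ 0.9 -0.5  0.2] t 26.88 j7 -1.65
(459.2, 276.9, 93.2, 24.0, 16.3, [169.0, 203.0])
```

View pics/p6.png

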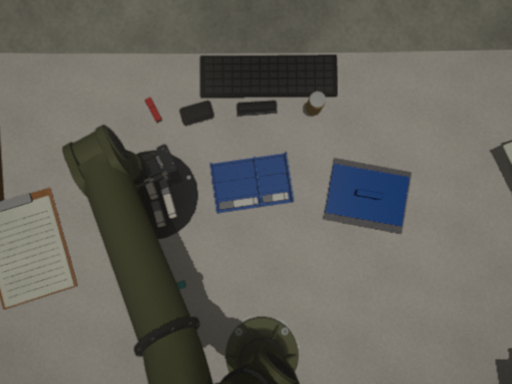

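```bash
python3 -m handwheel '[{"xyz":[0,1.2,-1],"angular":[0.3,1.1,-2]},{"xyz":[0,1.2,-1.5],"angular":[0,0,-1]},{"xyz":[0,0,-1.5],"angular":[0,0,0]},{"xyz":[0,0,0],"angular":[0,0,0]},{"xyz":[0,0,0],"angular":[0,0,0]}]' 4
python3 go.py 528.6 343.2 9 -68.6
python3 - <<'E'
from h import *
d=get_image('side');a=cv2.resize(d['pixels'][90:180,180:300],None,fx=6,fy=6,interpolation=cv2.INTER_CUBIC);cv2.imwrite('pics/p7s.png',a)
E
```

```text
time: 27.35
position: [0.531, 0.3544, 0.0719]
tool_rot: [0.932, 1.364, -0.917]
ft_force: [-0.0, 0.4, 0.2]
grip_width: 0.463
at [531.  354.4  71.9] yaw -68.2 togo cm [-0.24 -1.12 -6.29] dyaw -0.4
tilt fix deg [-0.4   0.38  0.  ] w 4.02 f [-0.   0.4  0.2] t 27.35 j7 -1.72
```

View pics/p7s.png

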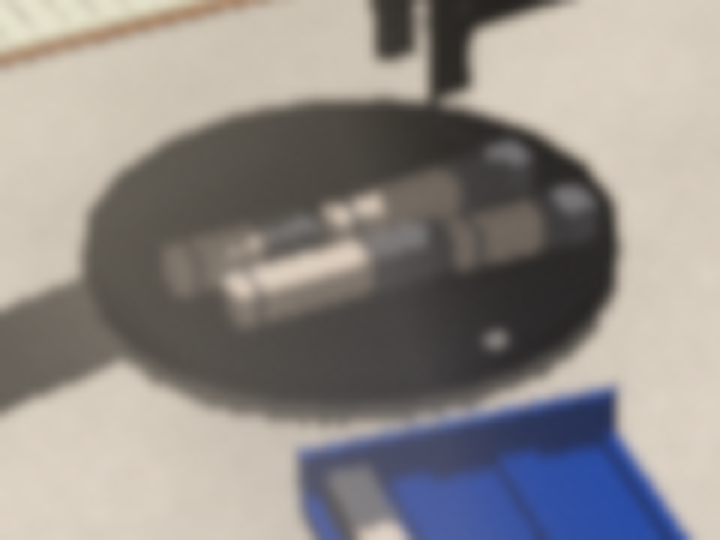

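Run:
```python
from h import *
d=get_image('side')
a=np.radians(21.4);u=np.array([np.cos(a),np.sin(a)])
for t in(-60,60): print(((proj(d,[np.r_[np.array([528.6,343.2])+t*u,44]/1000])-[180,90])*6).round())
```

```text
[[323. 210.]]
[[520. 144.]]
```

Expected ends match the picture (335,208)–(520,150): the platter has not turned.

```bash
python3 -m handwheel '[{"xyz":[-0.2,-1.1,-0.5],"angular":[-0.4,0.4,-0.4]},{"xyz":[0,0,-1],"angular":[0,0,0]},{"xyz":[0,0,-0.5],"angular":[0,0,0]},{"xyz":[0,0,0],"angular":[0,0,0]},{"xyz":[0,0,0],"angular":[0,0,0]}]' 4
python3 go.py 528.6 343.2 9 -68.6
```

```text
time: 27.87
position: [0.5313, 0.3394, 0.0538]
tool_rot: [0.936, 1.359, -0.932]
ft_force: [-0.7, -0.4, 0.4]
grip_width: 0.457
at [531.3 339.4  53.8] yaw -68.9 togo cm [-0.27  0.38 -4.48] dyaw 0.3
tilt fix deg [-0.09  0.17  0.  ] w 3.98 f [-0.7 -0.4  0.4] t 27.87 j7 -1.71
```

```bash
python3 -m handwheel '[{"xyz":[-0.3,0.4,-0.5],"angular":[-0.1,0.2,0.3]},{"xyz":[0,0,-0.3],"angular":[0,0,0]},{"xyz":[0,0,0],"angular":[0,0,0]}]' 4
python3 go.py 528.6 343.2 9 -68.6
python3 -m handwheel '[{"xyz":[0,0,-1],"angular":[0,0,0]},{"xyz":[0,0,-1.3],"angular":[0,0,0]},{"xyz":[0,0,-1],"angular":[0,0,0]},{"xyz":[0,0,-0.3],"angular":[0,0,0]},{"xyz":[0,0,0],"angular":[0,0,0]}]' 4
python3 go.py 528.6 343.2 9 -68.6
```

```text
time: 28.12
position: [0.5283, 0.3436, 0.0453]
tool_rot: [0.93, 1.363, -0.931]
ft_force: [0.0, -0.1, -0.2]
grip_width: 0.462
at [528.3 343.6  45.3] yaw -68.6 togo cm [ 0.03 -0.04 -3.63] dyaw 0.0
tilt fix deg [ 0.   -0.03  0.  ] w 4.02 f [ 0.  -0.1 -0.2] t 28.12 j7 -1.71
time: 28.53
position: [0.5273, 0.3442, 0.0046]
tool_rot: [0.928, 1.364, -0.93]
ft_force: [0.3, 0.7, 0.5]
grip_width: 0.461
at [527.3 344.2   4.6] yaw -68.5 togo cm [ 0.13 -0.1   0.44] dyaw -0.1
tilt fix deg [ 0.03 -0.09  0.  ] w 4.01 f [0.3 0.7 0.5] t 28.53 j7 -1.69
```

```bash
python3 -m handwheel '[{"xyz":[0.1,-0.1,0.4],"angular":[0,0,0]},{"xyz":[0,0,0],"angular":[0,0,0]},{"xyz":[0,0,0],"angular":[0,0,0]},{"xyz":[0,0,0],"angular":[0,0,0]},{"xyz":[0,0,0],"angular":[0,0,0]}]' 1.2 12
python3 go.py 528.6 343.2 9 -68.6
python3 -m handwheel '[{"xyz":[0,0,0],"angular":[0,0,0]},{"xyz":[0,0,1],"angular":[0,0,0]},{"xyz":[0,0,2],"angular":[0,0,0]},{"xyz":[0,0,2],"angular":[0,0,0]},{"xyz":[0,-1.5,0.5],"angular":[0,0,3]}]' 1.2 30
python3 go.py 515.3 72.9 -8 7.8
```

```text
time: 28.95
position: [0.5288, 0.3428, 0.009]
tool_rot: [0.928, 1.364, -0.931]
ft_force: [-0.1, -0.5, -0.4]
grip_width: 0.248
at [528.8 342.8   9. ] yaw -68.6 togo cm [-0.02  0.04  0.  ] dyaw -0.0
tilt fix deg [ 0.05 -0.09  0.  ] w 2.16 f [-0.1 -0.5 -0.4] t 28.95 j7 -1.69
time: 29.37
position: [0.5266, 0.3304, 0.0662]
tool_rot: [0.884, 1.385, -0.889]
ft_force: [-0.6, 1.1, 0.8]
grip_width: 0.247
at [526.6 330.4  66.2] yaw -65.3 togo cm [ -1.13 -25.75  -7.42] dyaw 73.1
tilt fix deg [ 0.08 -0.21  0.  ] w 2.15 f [-0.6  1.1  0.8] t 29.37 j7 -1.64
```

```bash
python3 -m handwheel '[{"xyz":[-0.1,-2,0],"angular":[0,0,6.2]},{"xyz":[-0.1,-2,0],"angular":[0,0,6.2]},{"xyz":[-0.1,-2,0],"angular":[0,0,6.2]},{"xyz":[-0.1,-2,0],"angular":[0,0,6.2]},{"xyz":[-0.1,-2,0],"angular":[0,0,6.2]}]'
python3 -m handwheel '[{"xyz":[-0.1,-2,0],"angular":[0,0,6.2]},{"xyz":[-0.1,-2,0],"angular":[0,0,6.2]},{"xyz":[-0.1,-2,0],"angular":[0,0,6.2]},{"xyz":[-0.1,-2,0],"angular":[0,0,6.2]},{"xyz":[-0.1,-2,0],"angular":[0,0,6.2]}]'
python3 -m handwheel '[{"xyz":[-0.1,-2,0],"angular":[0,0,6]},{"xyz":[-0.1,-1,0],"angular":[0,0,3]},{"xyz":[0,0,0],"angular":[0,0,0]},{"xyz":[0,0,0],"angular":[0,0,0]}]'
python3 go.py 515.3 72.9 -8 7.8
```

```text
time: 29.78
position: [0.524, 0.2319, 0.0747]
tool_rot: [0.451, 1.522, -0.439]
ft_force: [-0.9, -0.3, 0.1]
grip_width: 0.245
time: 30.2
position: [0.5202, 0.1274, 0.0804]
tool_rot: [0.009, 1.565, 0.011]
ft_force: [0.4, -0.4, -0.8]
grip_width: 0.245
time: 30.53
position: [0.5195, 0.0898, 0.0846]
tool_rot: [-0.115, 1.557, 0.135]
ft_force: [0.4, -0.4, 0.4]
grip_width: 0.245
at [519.5  89.8  84.6] yaw 9.2 togo cm [-0.42 -1.69 -9.26] dyaw -1.4
tilt fix deg [-0.77  0.49  0.  ] w 2.13 f [ 0.4 -0.4  0.4] t 30.53 j7 -0.01
```

```bash
python3 -m handwheel '[{"xyz":[-0.3,-1.4,-1],"angular":[-0.7,0.5,-1.4]},{"xyz":[0,0,-1.5],"angular":[0,0,0]},{"xyz":[0,0,-1.5],"angular":[0,0,0]},{"xyz":[0,0,0],"angular":[0,0,0]},{"xyz":[0,0,0],"angular":[0,0,0]}]'
python3 go.py 515.3 72.9 -8 7.8
```

```text
time: 30.95
position: [0.5171, 0.0769, 0.0437]
tool_rot: [-0.101, 1.567, 0.1]
ft_force: [0.8, -0.6, 0.1]
grip_width: 0.247
at [517.1  76.9  43.7] yaw 7.3 togo cm [-0.18 -0.4  -5.17] dyaw 0.5
tilt fix deg [0.01 0.09 0.  ] w 2.15 f [ 0.8 -0.6  0.1] t 30.95 j7 -0.01
```

```bash
python3 -m handwheel '[{"xyz":[-0.2,-0.4,-0.5],"angular":[0,0.1,0.5]},{"xyz":[0,0,-0.6],"angular":[0,0,0]},{"xyz":[0,0,0],"angular":[0,0,0]}]'
python3 go.py 515.3 72.9 -8 7.8
python3 -m handwheel '[{"xyz":[0,0,-0.6],"angular":[0,0,0]},{"xyz":[0,0,-0.8],"angular":[0,0,0]},{"xyz":[0,0,-0.6],"angular":[0,0,0]},{"xyz":[0,0,0],"angular":[0,0,0]}]'
python3 go.py 515.3 72.9 -8 7.8
```

```text
time: 31.2
position: [0.5152, 0.0736, 0.0325]
tool_rot: [-0.109, 1.568, 0.108]
ft_force: [-1.0, 0.6, -0.1]
grip_width: 0.241
at [515.2  73.6  32.5] yaw 7.9 togo cm [ 0.01 -0.07 -4.05] dyaw -0.1
tilt fix deg [0.02 0.   0.  ] w 2.1 f [-1.   0.6 -0.1] t 31.2 j7 0.01
time: 31.53
position: [0.5159, 0.074, 0.0113]
tool_rot: [-0.108, 1.566, 0.108]
ft_force: [-0.7, -0.3, -0.7]
grip_width: 0.245
at [515.9  74.   11.3] yaw 7.9 togo cm [-0.06 -0.11 -1.93] dyaw -0.1
tilt fix deg [-0.01  0.1   0.  ] w 2.13 f [-0.7 -0.3 -0.7] t 31.53 j7 0.02
```

```bash
python3 -m handwheel '[{"xyz":[0,-0.1,-0.6],"angular":[0,0,0]},{"xyz":[0,0,-0.7],"angular":[0,0,0]},{"xyz":[0,0,-0.4],"angular":[0,0,0]},{"xyz":[0,0,0],"angular":[0,0,0]}]'
python3 go.py 515.3 72.9 -8 7.8
python3 -m handwheel '[{"xyz":[0,0,0],"angular":[0,0,0]},{"xyz":[0,0,0],"angular":[0,0,0]},{"xyz":[0,0,0],"angular":[0,0,0]},{"xyz":[0,0,1],"angular":[0,0,0]},{"xyz":[0,0,2],"angular":[0,0,0]}]' 3.7
python3 -m handwheel '[{"xyz":[0,0,2.5],"angular":[0,0,0]},{"xyz":[0,0,2.5],"angular":[0,0,0]},{"xyz":[0,0,1],"angular":[0,0,-3]},{"xyz":[0,0,0],"angular":[0,0,-5.5]},{"xyz":[0,0,0],"angular":[0,0,-5.5]}]'
python3 - <<'E'
from h import *
print(pose()[:2])
d=snap('top','p8.png')
for r in whites(d): print(r)
E
```

```text
time: 31.87
position: [0.5158, 0.0728, -0.0079]
tool_rot: [-0.108, 1.567, 0.108]
ft_force: [0.4, 0.9, 0.2]
grip_width: 0.245
at [515.8  72.8  -7.9] yaw 7.9 togo cm [-0.05  0.01 -0.01] dyaw -0.1
tilt fix deg [0.01 0.07 0.  ] w 2.13 f [0.4 0.9 0.2] t 31.87 j7 0.03
time: 32.28
position: [0.5127, 0.072, 0.02]
tool_rot: [-0.11, 1.574, 0.107]
ft_force: [0.2, 0.6, 0.5]
grip_width: 0.412
time: 32.7
position: [0.5166, 0.0724, 0.0924]
tool_rot: [0.092, 1.564, -0.089]
ft_force: [0.3, 1.1, -0.3]
grip_width: 0.423
(array([516.55283163,  72.37006697,  92.35097977]), np.float64(-6.599814573146786))
(426.5, 309.4, 79.3, 24.0, 14.6, [158.0, 214.0])
(510.6, 289.1, 199.2, 25.7, 13.6, [165.0, 186.0])
```

View pics/p8.png

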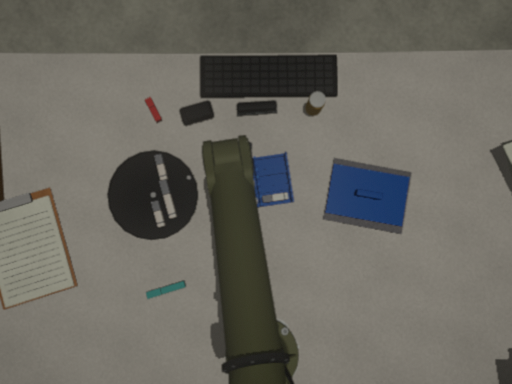

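Run:
```python
from h import *
d=get_image('top')
a=cv2.resize(d['pixels'][145:230,135:205],None,fx=8,fy=7,interpolation=cv2.INTER_CUBIC);cv2.imwrite('pics/p9.png',a)
g=d['pixels'].max(2)
for lo in(100,):
  m=((g>lo)*255).astype(np.uint8); m[:145]=0;m[235:]=0;m[:,:138]=0;m[:,182:]=0
  for r in rect_of(d,m,.044,20): print(lo,r)
```

```text
100 (413.1, 306.1, 48.5, 21.6, 15.8, [159.0, 218.0])
100 (451.2, 275.0, 74.4, 21.5, 16.2, [169.0, 206.0])
100 (556.1, 299.2, 50.2, 20.6, 14.3, [162.0, 171.0])
100 (615.6, 306.0, 131.9, 43.5, 89.7, [161.0, 149.0])
```

View pics/p9.png

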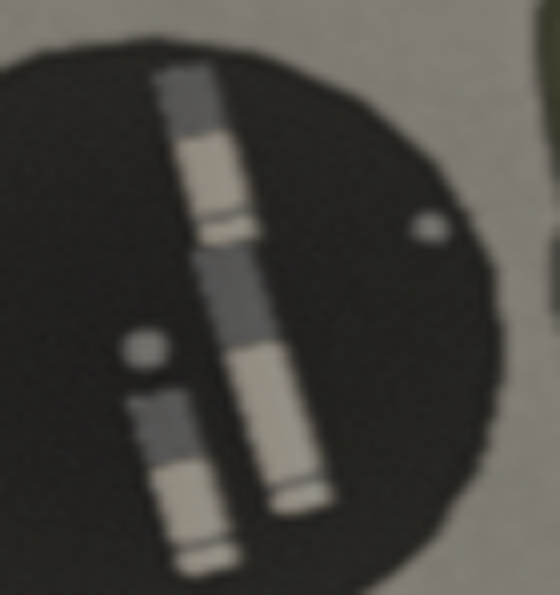

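```bash
python3 -m handwheel '[{"xyz":[-0.3,1.9,0],"angular":[0,0,-6]},{"xyz":[-0.3,1.9,0],"angular":[0,0,-6]},{"xyz":[-0.3,1.9,0],"angular":[0,0,-6]},{"xyz":[-0.3,1.9,0],"angular":[0,0,-6]},{"xyz":[-0.3,1.9,0],"angular":[0,0,-6]}]' 3.8
python3 -m handwheel '[{"xyz":[-0.3,1.9,0],"angular":[0,0,-6]},{"xyz":[-0.3,1.9,0],"angular":[0,0,-6]},{"xyz":[-0.3,1.9,0],"angular":[0,0,-6]},{"xyz":[-0.3,1.9,0],"angular":[0,0,-6]},{"xyz":[-0.3,1.9,0],"angular":[0,0,-6]}]' 3.8
python3 -m handwheel '[{"xyz":[0,0.5,-1],"angular":[0,0,-2]},{"xyz":[0,0,-1],"angular":[0,0,0]},{"xyz":[0,0,0],"angular":[0,0,0]}]'
python3 go.py 486.3 285.2 9 -73.6
```

```text
time: 33.22
position: [0.5017, 0.1639, 0.0942]
tool_rot: [0.508, 1.503, -0.51]
ft_force: [0.1, 0.7, 0.1]
grip_width: 0.433
time: 33.63
position: [0.4847, 0.2629, 0.0953]
tool_rot: [0.917, 1.362, -0.923]
ft_force: [0.0, 0.2, 0.1]
grip_width: 0.436
time: 33.88
position: [0.4826, 0.2744, 0.0752]
tool_rot: [0.936, 1.355, -0.939]
ft_force: [-0.5, -0.6, -0.6]
grip_width: 0.435
at [482.6 274.4  75.2] yaw -69.2 togo cm [ 0.37  1.08 -6.62] dyaw -4.4
tilt fix deg [0.23 0.12 0.  ] w 3.79 f [-0.5 -0.6 -0.6] t 33.88 j7 -1.73
```

```bash
python3 -m handwheel '[{"xyz":[0.4,1,-0.5],"angular":[0.2,0.1,-4.2]},{"xyz":[0,0,-1],"angular":[0,0,0]},{"xyz":[0,0,-0.6],"angular":[0,0,0]},{"xyz":[0,0,0],"angular":[0,0,0]},{"xyz":[0,0,0],"angular":[0,0,0]}]' 3.8
python3 go.py 486.3 285.2 9 -73.6
python3 - <<'E'
from h import *
d=get_image('side');a=cv2.resize(d['pixels'][90:180,180:300],None,fx=6,fy=6,interpolation=cv2.INTER_CUBIC);cv2.imwrite('pics/p10s.png',a)
E
```

```text
time: 34.3
position: [0.4864, 0.2792, 0.0519]
tool_rot: [0.984, 1.334, -0.992]
ft_force: [0.3, -0.1, -0.1]
grip_width: 0.437
at [486.4 279.2  51.9] yaw -73.0 togo cm [-0.01  0.6  -4.29] dyaw -0.6
tilt fix deg [ 0.26 -0.14  0.  ] w 3.8 f [ 0.3 -0.1 -0.1] t 34.3 j7 -1.78
```

View pics/p10s.png

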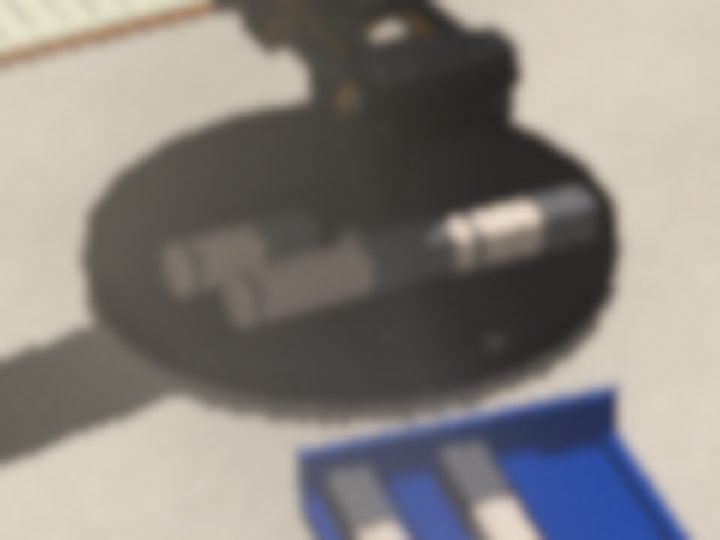

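```bash
python3 -m handwheel '[{"xyz":[0,0.6,-0.5],"angular":[0.2,-0.1,-0.6]},{"xyz":[0,0,-0.3],"angular":[0,0,0]},{"xyz":[0,0,0],"angular":[0,0,0]}]' 3.8
python3 go.py 486.3 285.2 9 -73.6
python3 -m handwheel '[{"xyz":[0,0,-1],"angular":[0,0,0]},{"xyz":[0,0,-1.3],"angular":[0,0,0]},{"xyz":[0,0,-0.8],"angular":[0,0,0]},{"xyz":[0,0,0],"angular":[0,0,0]}]'
python3 go.py 486.3 285.2 9 -73.6
```

```text
time: 34.6
position: [0.4871, 0.2847, 0.0443]
tool_rot: [0.998, 1.33, -0.997]
ft_force: [-0.0, -1.2, 0.0]
grip_width: 0.436
at [487.1 284.7  44.3] yaw -73.7 togo cm [-0.08  0.05 -3.53] dyaw 0.1
tilt fix deg [-0.01  0.04  0.  ] w 3.79 f [-0.  -1.2  0. ] t 34.6 j7 -1.8
time: 34.93
position: [0.4875, 0.2854, 0.0115]
tool_rot: [0.998, 1.33, -0.994]
ft_force: [0.1, 0.6, -0.4]
grip_width: 0.439
at [487.5 285.4  11.5] yaw -73.6 togo cm [-0.12 -0.02 -0.25] dyaw 0.0
tilt fix deg [-0.09  0.13  0.  ] w 3.82 f [ 0.1  0.6 -0.4] t 34.93 j7 -1.78
```

```bash
python3 -m handwheel '[{"xyz":[-0.1,0,-0.2],"angular":[0,0,0]},{"xyz":[0,0,0],"angular":[0,0,0]},{"xyz":[0,0,0],"angular":[0,0,0]},{"xyz":[0,0,0],"angular":[0,0,0]},{"xyz":[0,0,0],"angular":[0,0,0]}]' 1.2 12
python3 go.py 486.3 285.2 9 -73.6
python3 -m handwheel '[{"xyz":[0,0,0],"angular":[0,0,0]},{"xyz":[0,0,1],"angular":[0,0,0]},{"xyz":[0,0,2],"angular":[0,0,0]},{"xyz":[0,0,2],"angular":[0,0,0]},{"xyz":[0,-1.5,0.5],"angular":[0,0,3]}]' 1.2 30
python3 go.py 566.9 95.2 -8 7.8
```

```text
time: 35.35
position: [0.4864, 0.2853, 0.0093]
tool_rot: [0.998, 1.33, -0.994]
ft_force: [0.0, -0.7, 0.1]
grip_width: 0.251
at [486.4 285.3   9.3] yaw -73.6 togo cm [-0.01 -0.01 -0.03] dyaw 0.0
tilt fix deg [-0.07  0.11  0.  ] w 2.19 f [ 0.  -0.7  0.1] t 35.35 j7 -1.78
time: 35.77
position: [0.4848, 0.2726, 0.0671]
tool_rot: [0.954, 1.352, -0.953]
ft_force: [1.5, 0.5, 0.2]
grip_width: 0.248
at [484.8 272.6  67.1] yaw -70.4 togo cm [  8.21 -17.74  -7.51] dyaw 78.2
tilt fix deg [-0.05  0.02  0.  ] w 2.16 f [1.5 0.5 0.2] t 35.77 j7 -1.73
```

```bash
python3 -m handwheel '[{"xyz":[0.6,-1.4,0],"angular":[0,0,6.3]},{"xyz":[0.6,-1.4,0],"angular":[0,0,6.3]},{"xyz":[0.6,-1.4,0],"angular":[0,0,6.3]},{"xyz":[0.6,-1.4,0],"angular":[0,0,6.3]},{"xyz":[0.6,-1.4,0],"angular":[0,0,6.3]}]'
python3 -m handwheel '[{"xyz":[0.6,-1.4,0],"angular":[0,0,6.3]},{"xyz":[0.6,-1.4,0],"angular":[0,0,6.3]},{"xyz":[0.6,-1.4,0],"angular":[0,0,6.3]},{"xyz":[0.6,-1.4,0],"angular":[0,0,6.3]},{"xyz":[0.6,-1.4,0],"angular":[0,0,6.3]}]'
python3 -m handwheel '[{"xyz":[0.6,-1.2,0],"angular":[0,0,6.3]},{"xyz":[0.4,-1,0],"angular":[0,0,4]},{"xyz":[0,0,0],"angular":[0,0,0]},{"xyz":[0,0,0],"angular":[0,0,0]}]'
python3 go.py 566.9 95.2 -8 7.8
```

```text
time: 36.18
position: [0.5178, 0.2035, 0.076]
tool_rot: [0.516, 1.507, -0.499]
ft_force: [0.1, 0.2, 0.0]
grip_width: 0.244
time: 36.6
position: [0.5511, 0.1303, 0.0821]
tool_rot: [0.068, 1.565, -0.043]
ft_force: [0.0, 0.4, -0.4]
grip_width: 0.242
time: 36.93
position: [0.5644, 0.1024, 0.0865]
tool_rot: [-0.077, 1.56, 0.101]
ft_force: [-1.1, 1.0, -0.8]
grip_width: 0.246
at [564.4 102.4  86.5] yaw 6.5 togo cm [ 0.25 -0.72 -9.45] dyaw 1.3
tilt fix deg [-0.93  0.45  0.  ] w 2.14 f [-1.1  1.  -0.8] t 36.93 j7 -0.04
```

```bash
python3 -m handwheel '[{"xyz":[0.3,-0.6,-1],"angular":[-0.9,0.5,1.3]},{"xyz":[0,0,-1.5],"angular":[0,0,0]},{"xyz":[0,0,-1.5],"angular":[0,0,0]},{"xyz":[0,0,0],"angular":[0,0,0]},{"xyz":[0,0,0],"angular":[0,0,0]}]'
python3 go.py 566.9 95.2 -8 7.8
python3 -m handwheel '[{"xyz":[0,0,0],"angular":[0,0,0]}]'
python3 go.py 566.9 95.2 -8 7.8
python3 - <<'E'
from h import *
d=get_image('side');a=cv2.resize(d['pixels'][140:240,220:330],None,fx=7,fy=6,interpolation=cv2.INTER_CUBIC);cv2.imwrite('pics/p11s.png',a)
E
```

```text
time: 37.35
position: [0.568, 0.0997, 0.0457]
tool_rot: [-0.109, 1.568, 0.109]
ft_force: [-0.2, 0.6, 0.2]
grip_width: 0.243
at [568.   99.7  45.7] yaw 8.0 togo cm [-0.11 -0.45 -5.37] dyaw -0.2
tilt fix deg [0.02 0.01 0.  ] w 2.12 f [-0.2  0.6  0.2] t 37.35 j7 -0.02
time: 37.43
position: [0.5675, 0.1004, 0.0455]
tool_rot: [-0.11, 1.569, 0.109]
ft_force: [-1.1, 0.6, -0.1]
grip_width: 0.245
at [567.5 100.4  45.5] yaw 8.0 togo cm [-0.06 -0.52 -5.35] dyaw -0.2
tilt fix deg [ 0.05 -0.05  0.  ] w 2.13 f [-1.1  0.6 -0.1] t 37.43 j7 -0.02
```

View pics/p11s.png

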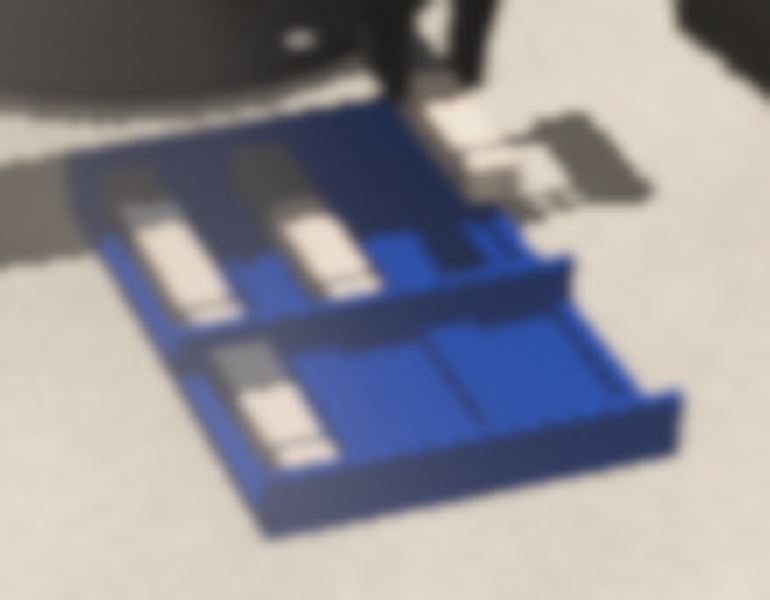

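```bash
python3 - <<'E'
from h import *
d=get_image('side')
p,a,M=pose()
ax=np.array([np.cos(np.radians(a-90)),np.sin(np.radians(a-90))])
for L in (65,75,85):
  e=np.r_[p[:2]+L*ax,p[2]+20+15]/1000
  q=proj(d,[e,e-[0,0,.022]]); print(L,((q-[220,140])*[7,6]).round(0).tolist())
E
python3 -m handwheel '[{"xyz":[0,-0.5,-0.5],"angular":[0,0,-0.2]},{"xyz":[0,0,-0.6],"angular":[0,0,0]},{"xyz":[0,0,0],"angular":[0,0,0]}]'
python3 go.py 566.9 95.2 -8 7.8
```

```text
65 [[493.0, 146.0], [492.0, 187.0]]
75 [[504.0, 159.0], [502.0, 200.0]]
85 [[514.0, 171.0], [512.0, 213.0]]
time: 37.78
position: [0.5695, 0.0956, 0.0362]
tool_rot: [-0.107, 1.564, 0.107]
ft_force: [0.0, 0.2, 0.1]
grip_width: 0.246
at [569.5  95.6  36.2] yaw 7.8 togo cm [-0.26 -0.04 -4.42] dyaw -0.0
tilt fix deg [-0.04  0.23  0.  ] w 2.14 f [0.  0.2 0.1] t 37.78 j7 -0.01
```

```bash
python3 -m handwheel '[{"xyz":[-0.3,0,-0.5],"angular":[0,0.2,0]},{"xyz":[0,0,-0.3],"angular":[0,0,0]},{"xyz":[0,0,0],"angular":[0,0,0]}]'
python3 go.py 566.9 95.2 -8 7.8
python3 -m handwheel '[{"xyz":[0,0,-0.6],"angular":[0,0,0]},{"xyz":[0,0,-0.8],"angular":[0,0,0]},{"xyz":[0,0,-0.5],"angular":[0,0,0]},{"xyz":[0,0,0],"angular":[0,0,0]}]'
python3 go.py 566.9 95.2 -8 7.8
```

```text
time: 38.03
position: [0.5664, 0.095, 0.0275]
tool_rot: [-0.106, 1.568, 0.107]
ft_force: [-0.8, 0.0, -1.1]
grip_width: 0.244
at [566.4  95.   27.5] yaw 7.7 togo cm [ 0.05  0.02 -3.55] dyaw 0.1
tilt fix deg [-0.04  0.03  0.  ] w 2.12 f [-0.8  0.  -1.1] t 38.03 j7 -0.01
time: 38.37
position: [0.5662, 0.0951, 0.0064]
tool_rot: [-0.106, 1.568, 0.107]
ft_force: [-1.6, 1.1, 0.5]
grip_width: 0.241
at [566.2  95.1   6.4] yaw 7.8 togo cm [ 0.07  0.01 -1.44] dyaw 0.0
tilt fix deg [-0.04  0.02  0.  ] w 2.1 f [-1.6  1.1  0.5] t 38.37 j7 0.0
```

```bash
python3 -m handwheel '[{"xyz":[0.1,0,-0.6],"angular":[0,0,0]},{"xyz":[0,0,-0.6],"angular":[0,0,0]},{"xyz":[0,0,-0.1],"angular":[0,0,0]},{"xyz":[0,0,0],"angular":[0,0,0]}]'
python3 go.py 566.9 95.2 -8 7.8
python3 -m handwheel '[{"xyz":[0,0,0],"angular":[0,0,0]},{"xyz":[0,0,0],"angular":[0,0,0]},{"xyz":[0,0,0],"angular":[0,0,0]},{"xyz":[0,0,1],"angular":[0,0,0]},{"xyz":[0,0,2],"angular":[0,0,0]}]' 3.7
python3 -m handwheel '[{"xyz":[0,0,2.5],"angular":[0,0,0]},{"xyz":[0,0,2.5],"angular":[0,0,0]},{"xyz":[0,0,1],"angular":[0,0,-3]},{"xyz":[0,0,0],"angular":[0,0,-5.5]},{"xyz":[0,0,0],"angular":[0,0,-5.5]}]'
python3 - <<'E'
from h import *
print(pose()[:2])
d=snap('top','p12.png')
for r in whites(d): print(r)
E
```

```text
time: 38.7
position: [0.5669, 0.0951, -0.0088]
tool_rot: [-0.106, 1.569, 0.107]
ft_force: [-0.5, 1.1, 0.4]
grip_width: 0.247
at [566.9  95.1  -8.8] yaw 7.8 togo cm [-0.    0.01  0.08] dyaw 0.0
tilt fix deg [-0.02 -0.04 -0.  ] w 2.15 f [-0.5  1.1  0.4] t 38.7 j7 0.01
time: 39.12
position: [0.564, 0.0944, 0.0192]
tool_rot: [-0.107, 1.576, 0.106]
ft_force: [-0.3, -0.1, 0.5]
grip_width: 0.416
time: 39.53
position: [0.5677, 0.0949, 0.0917]
tool_rot: [0.094, 1.566, -0.09]
ft_force: [0.8, -0.6, -1.3]
grip_width: 0.424
(array([567.67747788,  94.86186509,  91.67922964]), np.float64(-6.718420656079807))
(426.4, 309.1, 79.1, 23.9, 16.5, [158.0, 214.0])
(569.3, 303.7, 79.9, 24.2, 15.5, [160.0, 167.0])
```

View pics/p12.png

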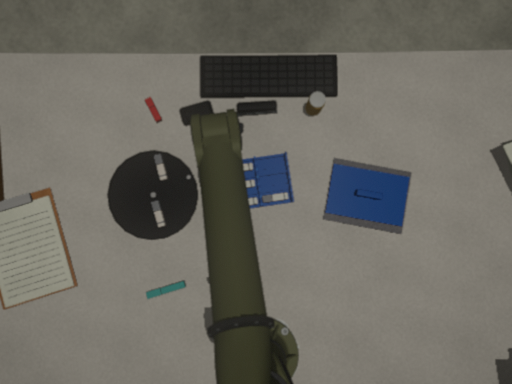

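```bash
python3 -m handwheel '[{"xyz":[0,1.9,0],"angular":[0,0,-6.4]},{"xyz":[0,1.9,0],"angular":[0,0,-6.4]},{"xyz":[0,1.9,0],"angular":[0,0,-6.4]},{"xyz":[0,1.9,0],"angular":[0,0,-6.4]},{"xyz":[0,1.9,0],"angular":[0,0,-6.4]}]' 4
python3 -m handwheel '[{"xyz":[0,1.9,0],"angular":[0,0,-6.4]},{"xyz":[0,1.9,0],"angular":[0,0,-6.4]},{"xyz":[0,1.9,0],"angular":[0,0,-6.4]},{"xyz":[0,1.9,0],"angular":[0,0,-6.4]},{"xyz":[0,1.9,0],"angular":[0,0,-6.4]}]'
python3 -m handwheel '[{"xyz":[0,1,-1],"angular":[0,0,-2]},{"xyz":[0,0,-1],"angular":[0,0,0]},{"xyz":[0,0,0],"angular":[0,0,0]}]'
python3 go.py 569.3 303.7 9 -74.5
```

```text
time: 40.0
position: [0.5702, 0.1858, 0.0974]
tool_rot: [0.552, 1.489, -0.549]
ft_force: [-0.1, -0.2, 0.1]
grip_width: 0.458
time: 40.42
position: [0.5702, 0.2854, 0.1011]
tool_rot: [0.992, 1.32, -0.991]
ft_force: [0.3, -0.6, 0.3]
grip_width: 0.459
time: 40.67
position: [0.5689, 0.3031, 0.0821]
tool_rot: [1.015, 1.311, -1.007]
ft_force: [0.6, -1.3, -0.3]
grip_width: 0.459
at [568.9 303.1  82.1] yaw -74.9 togo cm [ 0.04  0.06 -7.31] dyaw 0.4
tilt fix deg [0.16 0.64 0.  ] w 4.0 f [ 0.6 -1.3 -0.3] t 40.67 j7 -1.74
```

```bash
python3 -m handwheel '[{"xyz":[0,0,-1],"angular":[0.2,0.6,0.4]},{"xyz":[0,0,-1.2],"angular":[0,0,0]},{"xyz":[0,0,-1],"angular":[0,0,0]},{"xyz":[0,0,0],"angular":[0,0,0]},{"xyz":[0,0,0],"angular":[0,0,0]}]'
python3 go.py 569.3 303.7 9 -74.5
```

```text
time: 41.08
position: [0.5694, 0.2976, 0.0469]
tool_rot: [1.005, 1.326, -1.008]
ft_force: [-0.1, -0.3, -0.3]
grip_width: 0.462
at [569.4 297.6  46.9] yaw -74.4 togo cm [-0.01  0.61 -3.79] dyaw -0.1
tilt fix deg [ 0.07 -0.08  0.  ] w 4.02 f [-0.1 -0.3 -0.3] t 41.08 j7 -1.71
```

```bash
python3 -m handwheel '[{"xyz":[0,0.6,-0.3],"angular":[0,0,0]},{"xyz":[0,0,-0.3],"angular":[0,0,0]},{"xyz":[0,0,0],"angular":[0,0,0]}]'
python3 go.py 569.3 303.7 9 -74.5
python3 -m handwheel '[{"xyz":[0,0,-1],"angular":[0,0,0]},{"xyz":[0,0,-1.2],"angular":[0,0,0]},{"xyz":[0,0,-0.6],"angular":[0,0,0]},{"xyz":[0,0,0],"angular":[0,0,0]}]'
python3 go.py 569.3 303.7 9 -74.5
```

```text
time: 41.33
position: [0.57, 0.3025, 0.0404]
tool_rot: [1.006, 1.325, -1.01]
ft_force: [0.5, -0.1, 0.0]
grip_width: 0.461
at [570.  302.5  40.4] yaw -74.5 togo cm [-0.07  0.12 -3.14] dyaw 0.0
tilt fix deg [ 0.1  -0.08  0.  ] w 4.01 f [ 0.5 -0.1  0. ] t 41.33 j7 -1.72
time: 41.67
position: [0.5704, 0.3034, 0.0105]
tool_rot: [1.007, 1.325, -1.007]
ft_force: [0.3, 0.4, -0.5]
grip_width: 0.457
at [570.4 303.4  10.5] yaw -74.5 togo cm [-0.11  0.03 -0.15] dyaw -0.0
tilt fix deg [0.02 0.01 0.  ] w 3.97 f [ 0.3  0.4 -0.5] t 41.67 j7 -1.71
```

```bash
python3 -m handwheel '[{"xyz":[-0.1,0,-0.1],"angular":[0,0,0]},{"xyz":[0,0,0],"angular":[0,0,0]},{"xyz":[0,0,0],"angular":[0,0,0]},{"xyz":[0,0,0],"angular":[0,0,0]},{"xyz":[0,0,0],"angular":[0,0,0]}]' 1.2 12
python3 go.py 569.3 303.7 9 -74.5
python3 -m handwheel '[{"xyz":[0,0,0],"angular":[0,0,0]},{"xyz":[0,0,1],"angular":[0,0,0]},{"xyz":[0,0,2],"angular":[0,0,0]},{"xyz":[0,0,2],"angular":[0,0,0]},{"xyz":[0,-1.5,0.5],"angular":[0,0,3]}]' 1.2 30
python3 go.py 531.4 -44 -8 7.8
```

```text
time: 42.08
position: [0.5688, 0.3032, 0.0086]
tool_rot: [1.006, 1.325, -1.008]
ft_force: [-0.4, -0.8, 0.2]
grip_width: 0.249
at [568.8 303.2   8.6] yaw -74.5 togo cm [0.05 0.05 0.04] dyaw -0.0
tilt fix deg [ 0.07 -0.05  0.  ] w 2.17 f [-0.4 -0.8  0.2] t 42.08 j7 -1.71
time: 42.5
position: [0.5668, 0.2911, 0.0659]
tool_rot: [0.962, 1.349, -0.967]
ft_force: [0.3, 0.7, 0.2]
grip_width: 0.248
at [566.8 291.1  65.9] yaw -71.2 togo cm [ -3.54 -33.51  -7.39] dyaw 79.0
tilt fix deg [ 0.07 -0.18  0.  ] w 2.15 f [0.3 0.7 0.2] t 42.5 j7 -1.66
```

```bash
python3 -m handwheel '[{"xyz":[-0.3,-2.4,0],"angular":[0,0,6]},{"xyz":[-0.3,-2.4,0],"angular":[0,0,6]},{"xyz":[-0.3,-2.4,0],"angular":[0,0,6]},{"xyz":[-0.3,-2.4,0],"angular":[0,0,6]},{"xyz":[-0.3,-2.4,0],"angular":[0,0,6]}]'
python3 -m handwheel '[{"xyz":[-0.3,-2.4,0],"angular":[0,0,6]},{"xyz":[-0.3,-2.4,0],"angular":[0,0,6]},{"xyz":[-0.3,-2.4,0],"angular":[0,0,6]},{"xyz":[-0.3,-2.4,0],"angular":[0,0,6]},{"xyz":[-0.3,-2.4,0],"angular":[0,0,6]}]'
python3 -m handwheel '[{"xyz":[-0.3,-2.4,0],"angular":[0,0,6]},{"xyz":[-0.3,-2.4,0],"angular":[0,0,6]},{"xyz":[-0.2,-1.4,0],"angular":[0,0,3]},{"xyz":[0,0,0],"angular":[0,0,0]},{"xyz":[0,0,0],"angular":[0,0,0]}]'
python3 go.py 531.4 -44 -8 7.8
```

```text
time: 42.92
position: [0.5547, 0.1733, 0.0748]
tool_rot: [0.544, 1.499, -0.53]
ft_force: [0.4, 0.3, -0.3]
grip_width: 0.245
time: 43.33
position: [0.5408, 0.0475, 0.0812]
tool_rot: [0.119, 1.56, -0.095]
ft_force: [0.9, 0.4, 0.4]
grip_width: 0.241
time: 43.75
position: [0.5335, -0.0254, 0.0872]
tool_rot: [-0.09, 1.555, 0.114]
ft_force: [0.2, 1.1, -0.0]
grip_width: 0.246
at [533.5 -25.4  87.2] yaw 7.4 togo cm [-0.21 -1.86 -9.52] dyaw 0.4
tilt fix deg [-0.9   0.74  0.  ] w 2.14 f [ 0.2  1.1 -0. ] t 43.75 j7 0.2
```

```bash
python3 -m handwheel '[{"xyz":[-0.2,-1.7,-1],"angular":[-0.9,0.7,0.4]},{"xyz":[0,0,-1.5],"angular":[0,0,0]},{"xyz":[0,0,-1.5],"angular":[0,0,0]},{"xyz":[0,0,0],"angular":[0,0,0]},{"xyz":[0,0,0],"angular":[0,0,0]}]'
python3 go.py 531.4 -44 -8 7.8
python3 -m handwheel '[{"xyz":[0,0,0],"angular":[0,0,0]}]'
python3 go.py 531.4 -44 -8 7.8
```

```text
time: 44.17
position: [0.5335, -0.0409, 0.0465]
tool_rot: [-0.111, 1.566, 0.107]
ft_force: [-0.2, 0.3, 0.8]
grip_width: 0.25
at [533.5 -40.9  46.5] yaw 8.0 togo cm [-0.21 -0.31 -5.45] dyaw -0.2
tilt fix deg [0.14 0.13 0.  ] w 2.17 f [-0.2  0.3  0.8] t 44.17 j7 0.23
time: 44.25
position: [0.5332, -0.0404, 0.0462]
tool_rot: [-0.112, 1.567, 0.108]
ft_force: [-0.2, 0.7, 0.2]
grip_width: 0.245
at [533.2 -40.4  46.2] yaw 8.0 togo cm [-0.18 -0.36 -5.42] dyaw -0.2
tilt fix deg [0.16 0.06 0.  ] w 2.13 f [-0.2  0.7  0.2] t 44.25 j7 0.23
```

```bash
python3 -m handwheel '[{"xyz":[-0.2,-0.4,-0.5],"angular":[0.2,0,-0.2]},{"xyz":[0,0,-0.8],"angular":[0,0,0]},{"xyz":[0,0,-0.3],"angular":[0,0,0]},{"xyz":[0,0,0],"angular":[0,0,0]}]'
python3 go.py 531.4 -44 -8 7.8
```

```text
time: 44.58
position: [0.5326, -0.0438, 0.0304]
tool_rot: [-0.108, 1.564, 0.109]
ft_force: [-1.2, 0.3, -0.4]
grip_width: 0.245
at [532.6 -43.8  30.4] yaw 7.9 togo cm [-0.12 -0.02 -3.84] dyaw -0.1
tilt fix deg [-0.06  0.22  0.  ] w 2.13 f [-1.2  0.3 -0.4] t 44.58 j7 0.25
```

```bash
python3 -m handwheel '[{"xyz":[-0.1,0,-0.7],"angular":[0,0.2,0]},{"xyz":[0,0,-0.8],"angular":[0,0,0]},{"xyz":[0,0,-0.5],"angular":[0,0,0]},{"xyz":[0,0,0],"angular":[0,0,0]}]'
python3 go.py 531.4 -44 -8 7.8
python3 -m handwheel '[{"xyz":[0,0,-0.6],"angular":[0,0,0]},{"xyz":[0,0,-0.6],"angular":[0,0,0]},{"xyz":[0,0,-0.3],"angular":[0,0,0]},{"xyz":[0,0,0],"angular":[0,0,0]}]'
python3 go.py 531.4 -44 -8 7.8
```

```text
time: 44.92
position: [0.5317, -0.0438, 0.0086]
tool_rot: [-0.107, 1.567, 0.109]
ft_force: [-0.6, -0.3, -0.4]
grip_width: 0.245
at [531.7 -43.8   8.6] yaw 7.9 togo cm [-0.03 -0.02 -1.66] dyaw -0.1
tilt fix deg [-0.07  0.03  0.  ] w 2.13 f [-0.6 -0.3 -0.4] t 44.92 j7 0.26
time: 45.25
position: [0.5314, -0.0437, -0.0085]
tool_rot: [-0.107, 1.568, 0.109]
ft_force: [0.5, -0.3, -1.1]
grip_width: 0.248
at [531.4 -43.7  -8.5] yaw 7.9 togo cm [ 0.   -0.03  0.05] dyaw -0.1
tilt fix deg [-0.07 -0.01 -0.  ] w 2.16 f [ 0.5 -0.3 -1.1] t 45.25 j7 0.27
```

```bash
python3 -m handwheel '[{"xyz":[0,0,0],"angular":[0,0,0]},{"xyz":[0,0,0],"angular":[0,0,0]},{"xyz":[0,0,0],"angular":[0,0,0]},{"xyz":[0,0,1],"angular":[0,0,0]},{"xyz":[0,0,2],"angular":[0,0,0]}]' 3.7
python3 -m handwheel '[{"xyz":[0,0,2.5],"angular":[0,0,0]},{"xyz":[0,0,2.5],"angular":[0,0,0]},{"xyz":[0,1,1],"angular":[0,0,-3]},{"xyz":[-0.8,2.5,0],"angular":[0,0,-6]},{"xyz":[-0.8,2.5,0],"angular":[0,0,-6]}]'
python3 -m handwheel '[{"xyz":[-0.8,2.5,0],"angular":[0,0,-6]},{"xyz":[-0.8,2.5,0],"angular":[0,0,-6]},{"xyz":[-0.8,2.5,0],"angular":[0,0,-6]},{"xyz":[-0.8,2.5,0],"angular":[0,0,-6]},{"xyz":[-0.8,2.5,0],"angular":[0,0,-6]}]' 4.2
python3 - <<'E'
from h import *
d=snap('top','p13.png')
for r in whites(d): print(r)
E
python3 -m handwheel '[{"xyz":[-0.8,2.5,0],"angular":[0,0,-6]},{"xyz":[-0.8,2.5,0],"angular":[0,0,-6]},{"xyz":[-0.8,2.5,0],"angular":[0,0,-6]},{"xyz":[-0.8,2.5,0],"angular":[0,0,-6]},{"xyz":[-0.8,2.5,0],"angular":[0,0,-6]}]'
python3 go.py 426.4 309.1 9 -74
```

```text
time: 45.67
position: [0.5283, -0.0438, 0.0195]
tool_rot: [-0.108, 1.575, 0.109]
ft_force: [0.4, 0.1, -0.2]
grip_width: 0.414
time: 46.08
position: [0.5169, 0.0102, 0.0919]
tool_rot: [0.113, 1.562, -0.114]
ft_force: [0.3, 1.5, 0.4]
grip_width: 0.42
time: 46.5
position: [0.4783, 0.1391, 0.1]
tool_rot: [0.549, 1.484, -0.545]
ft_force: [0.0, -0.4, -0.1]
grip_width: 0.482
(426.5, 309.6, 79.6, 23.7, 15.8, [158.0, 214.0])
time: 46.97
position: [0.4375, 0.2725, 0.1066]
tool_rot: [0.972, 1.322, -0.961]
ft_force: [0.5, 0.1, 0.3]
grip_width: 0.482
at [437.5 272.5 106.6] yaw -71.6 togo cm [-1.11  3.66 -9.76] dyaw -2.4
tilt fix deg [0.4  1.21 0.  ] w 4.2 f [0.5 0.1 0.3] t 46.97 j7 -1.87
```

```bash
python3 -m handwheel '[{"xyz":[-0.4,1.5,-1],"angular":[0.4,1.2,-1.6]},{"xyz":[-0.3,1.7,-1.5],"angular":[0,0,-0.8]},{"xyz":[0,0,-1.5],"angular":[0,0,0]},{"xyz":[0,0,-0.5],"angular":[0,0,0]},{"xyz":[0,0,0],"angular":[0,0,0]}]'
python3 go.py 426.4 309.4 9 -74
python3 -m handwheel '[{"xyz":[0,0,0],"angular":[0,0,0]}]'
python3 go.py 426.4 309.4 9 -74
```

```text
time: 47.38
position: [0.4292, 0.3157, 0.0669]
tool_rot: [1.004, 1.332, -0.987]
ft_force: [-0.2, 0.6, 0.5]
grip_width: 0.478
at [429.2 315.7  66.9] yaw -73.6 togo cm [-0.28 -0.63 -5.79] dyaw -0.4
tilt fix deg [-0.5   0.35  0.  ] w 4.16 f [-0.2  0.6  0.5] t 47.38 j7 -1.95
time: 47.47
position: [0.4295, 0.3153, 0.0675]
tool_rot: [1.004, 1.331, -0.987]
ft_force: [-0.0, -0.4, 0.1]
grip_width: 0.483
at [429.5 315.3  67.5] yaw -73.6 togo cm [-0.31 -0.59 -5.85] dyaw -0.4
tilt fix deg [-0.49  0.37  0.  ] w 4.2 f [-0.  -0.4  0.1] t 47.47 j7 -1.95
```

```bash
python3 -m handwheel '[{"xyz":[-0.3,-0.6,-0.6],"angular":[-0.5,0.4,-0.4]},{"xyz":[0,0,-1],"angular":[0,0,0]},{"xyz":[0,0,-0.6],"angular":[0,0,0]},{"xyz":[0,0,0],"angular":[0,0,0]}]'
python3 go.py 426.4 309.4 9 -74
```

```text
time: 47.8
position: [0.4287, 0.3072, 0.0466]
tool_rot: [1.006, 1.326, -1.002]
ft_force: [0.9, -0.2, -0.0]
grip_width: 0.486
at [428.7 307.2  46.6] yaw -74.2 togo cm [-0.23  0.22 -3.76] dyaw 0.2
tilt fix deg [-0.07  0.15  0.  ] w 4.23 f [ 0.9 -0.2 -0. ] t 47.8 j7 -1.95
```

```bash
python3 -m handwheel '[{"xyz":[-0.2,0.2,-0.4],"angular":[0,0.1,0.2]},{"xyz":[0,0,-1],"angular":[0,0,0]},{"xyz":[0,0,-1.2],"angular":[0,0,0]},{"xyz":[0,0,-0.7],"angular":[0,0,0]},{"xyz":[0,0,0],"angular":[0,0,0]}]'
python3 go.py 426.4 309.4 9 -74
```

```text
time: 48.22
position: [0.4269, 0.309, 0.0108]
tool_rot: [1.003, 1.328, -1.0]
ft_force: [-0.7, -0.1, -0.4]
grip_width: 0.486
at [426.9 309.   10.8] yaw -74.1 togo cm [-0.05  0.04 -0.18] dyaw 0.1
tilt fix deg [-0.1   0.07  0.  ] w 4.22 f [-0.7 -0.1 -0.4] t 48.22 j7 -1.94
```

```bash
python3 -m handwheel '[{"xyz":[0,0,-0.2],"angular":[0,0,0]},{"xyz":[0,0,0],"angular":[0,0,0]},{"xyz":[0,0,0],"angular":[0,0,0]},{"xyz":[0,0,0],"angular":[0,0,0]},{"xyz":[0,0,0],"angular":[0,0,0]}]' 1.2 12
python3 go.py 426.4 309.4 9 -74
python3 -m handwheel '[{"xyz":[0,0,0],"angular":[0,0,0]},{"xyz":[0,0,1],"angular":[0,0,0]},{"xyz":[0,0,2],"angular":[0,0,0]},{"xyz":[0,0,2],"angular":[0,0,0]},{"xyz":[0.5,-1.5,0.5],"angular":[0,0,3]}]' 1.2 30
python3 go.py 584.9 -36.6 -8 7.8
```

```text
time: 48.63
position: [0.427, 0.3092, 0.0087]
tool_rot: [1.003, 1.328, -1.0]
ft_force: [0.6, -0.2, -0.2]
grip_width: 0.251
at [427.  309.2   8.7] yaw -74.0 togo cm [-0.06  0.02  0.03] dyaw 0.0
tilt fix deg [-0.09  0.07  0.  ] w 2.18 f [ 0.6 -0.2 -0.2] t 48.63 j7 -1.94
time: 49.05
position: [0.4297, 0.2963, 0.0666]
tool_rot: [0.959, 1.351, -0.958]
ft_force: [1.4, 0.4, 0.2]
grip_width: 0.247
at [429.7 296.3  66.6] yaw -70.8 togo cm [ 15.52 -33.29  -7.46] dyaw 78.6
tilt fix deg [-0.08 -0.06 -0.  ] w 2.15 f [1.4 0.4 0.2] t 49.05 j7 -1.87
```

```bash
python3 -m handwheel '[{"xyz":[1.2,-2.5,0],"angular":[0,0,6]},{"xyz":[1.2,-2.5,0],"angular":[0,0,6]},{"xyz":[1.2,-2.5,0],"angular":[0,0,6]},{"xyz":[1.2,-2.5,0],"angular":[0,0,6]},{"xyz":[1.2,-2.5,0],"angular":[0,0,6]}]'
python3 -m handwheel '[{"xyz":[1.2,-2.5,0],"angular":[0,0,6]},{"xyz":[1.2,-2.5,0],"angular":[0,0,6]},{"xyz":[1.2,-2.5,0],"angular":[0,0,6]},{"xyz":[1.2,-2.5,0],"angular":[0,0,6]},{"xyz":[1.2,-2.5,0],"angular":[0,0,6]}]'
python3 -m handwheel '[{"xyz":[1.2,-2.5,0],"angular":[0,0,6]},{"xyz":[1,-2.5,0],"angular":[0,0,6]},{"xyz":[0.6,-1.4,0],"angular":[0,0,3]},{"xyz":[0,0,0],"angular":[0,0,0]},{"xyz":[0,0,0],"angular":[0,0,0]}]'
python3 go.py 584.9 -36.6 -8 7.8
```

```text
time: 49.47
position: [0.4924, 0.174, 0.0757]
tool_rot: [0.539, 1.504, -0.519]
ft_force: [0.2, 0.1, -0.5]
grip_width: 0.246
time: 49.88
position: [0.5566, 0.0432, 0.0822]
tool_rot: [0.111, 1.565, -0.083]
ft_force: [0.4, 0.6, -0.3]
grip_width: 0.246
time: 50.3
position: [0.589, -0.0328, 0.0877]
tool_rot: [-0.101, 1.56, 0.124]
ft_force: [-0.2, 1.4, 0.8]
grip_width: 0.249
at [589.  -32.8  87.7] yaw 8.2 togo cm [-0.41 -0.38 -9.57] dyaw -0.4
tilt fix deg [-0.87  0.41  0.  ] w 2.17 f [-0.2  1.4  0.8] t 50.3 j7 0.23
```

```bash
python3 -m handwheel '[{"xyz":[-0.3,-0.2,-1],"angular":[-0.9,0.4,-0.4]},{"xyz":[0,0,-1.5],"angular":[0,0,0]},{"xyz":[0,0,-1.5],"angular":[0,0,0]},{"xyz":[0,0,0],"angular":[0,0,0]},{"xyz":[0,0,0],"angular":[0,0,0]}]'
python3 go.py 584.9 -36.6 -8 7.8
python3 -m handwheel '[{"xyz":[0,0,0],"angular":[0,0,0]}]'
python3 go.py 584.9 -36.6 -8 7.8
```

```text
time: 50.72
position: [0.584, -0.0266, 0.0467]
tool_rot: [-0.107, 1.569, 0.108]
ft_force: [0.0, -0.0, 1.6]
grip_width: 0.242
at [584.  -26.6  46.7] yaw 7.9 togo cm [ 0.09 -1.   -5.47] dyaw -0.1
tilt fix deg [-0.02 -0.02 -0.  ] w 2.11 f [ 0.  -0.   1.6] t 50.72 j7 0.21
time: 50.8
position: [0.5832, -0.0249, 0.0465]
tool_rot: [-0.108, 1.57, 0.109]
ft_force: [-0.6, 0.7, -0.3]
grip_width: 0.247
at [583.2 -24.9  46.5] yaw 7.9 togo cm [ 0.17 -1.17 -5.45] dyaw -0.1
tilt fix deg [-0.04 -0.1  -0.  ] w 2.15 f [-0.6  0.7 -0.3] t 50.8 j7 0.21
```

```bash
python3 -m handwheel '[{"xyz":[0.1,-1,-0.4],"angular":[0,-0.1,-0.1]},{"xyz":[0,0,-0.6],"angular":[0,0,0]},{"xyz":[0,0,0],"angular":[0,0,0]},{"xyz":[0,0,0],"angular":[0,0,0]}]'
python3 go.py 584.9 -36.6 -8 7.8
```

```text
time: 51.13
position: [0.5854, -0.0342, 0.0376]
tool_rot: [-0.108, 1.565, 0.109]
ft_force: [0.2, -0.1, -0.2]
grip_width: 0.247
at [585.4 -34.2  37.6] yaw 7.9 togo cm [-0.05 -0.24 -4.56] dyaw -0.1
tilt fix deg [-0.05  0.18  0.  ] w 2.15 f [ 0.2 -0.1 -0.2] t 51.13 j7 0.23
```

```bash
python3 -m handwheel '[{"xyz":[0,-0.2,-0.5],"angular":[0,0.1,-0.1]},{"xyz":[0,0,-0.5],"angular":[0,0,0]},{"xyz":[0,0,0],"angular":[0,0,0]}]'
python3 go.py 584.9 -36.6 -8 7.8
python3 -m handwheel '[{"xyz":[0,0,-0.7],"angular":[0,0,0]},{"xyz":[0,0,-0.8],"angular":[0,0,0]},{"xyz":[0,0,-0.4],"angular":[0,0,0]},{"xyz":[0,0,0],"angular":[0,0,0]}]'
python3 go.py 584.9 -36.6 -8 7.8
```

```text
time: 51.38
position: [0.586, -0.0368, 0.0274]
tool_rot: [-0.106, 1.565, 0.107]
ft_force: [0.1, 0.2, -1.6]
grip_width: 0.245
at [586.  -36.8  27.4] yaw 7.8 togo cm [-0.11  0.02 -3.54] dyaw 0.0
tilt fix deg [-0.06  0.15  0.  ] w 2.13 f [ 0.1  0.2 -1.6] t 51.38 j7 0.23
time: 51.72
position: [0.5857, -0.0369, 0.0059]
tool_rot: [-0.105, 1.566, 0.107]
ft_force: [0.1, 0.1, -0.2]
grip_width: 0.246
at [585.7 -36.9   5.9] yaw 7.7 togo cm [-0.08  0.03 -1.39] dyaw 0.1
tilt fix deg [-0.06  0.12  0.  ] w 2.14 f [ 0.1  0.1 -0.2] t 51.72 j7 0.24
```

```bash
python3 -m handwheel '[{"xyz":[-0.1,0,-0.6],"angular":[0,0,0]},{"xyz":[0,0,-0.5],"angular":[0,0,0]},{"xyz":[0,0,-0.1],"angular":[0,0,0]},{"xyz":[0,0,0],"angular":[0,0,0]}]'
python3 go.py 584.9 -36.6 -8 7.8
python3 -m handwheel '[{"xyz":[0,0,0],"angular":[0,0,0]},{"xyz":[0,0,0],"angular":[0,0,0]},{"xyz":[0,0,0],"angular":[0,0,0]},{"xyz":[0,0,1],"angular":[0,0,0]},{"xyz":[0,0,2],"angular":[0,0,0]}]' 3.7
python3 -m handwheel '[{"xyz":[0,0,2.5],"angular":[0,0,0]},{"xyz":[0,0,2.5],"angular":[0,0,0]},{"xyz":[-0.3,-2,1],"angular":[0,0,-1.5]},{"xyz":[-1,-3,0],"angular":[0,0,-2]},{"xyz":[-1,-3,0],"angular":[0,0,-2]}]'
python3 -m handwheel '[{"xyz":[-1,-3,0],"angular":[0,0,-2]},{"xyz":[-1,-3,0],"angular":[0,0,-2]},{"xyz":[-1,-3,0],"angular":[0,0,-2]},{"xyz":[-1,-3,0],"angular":[0,0,-2]},{"xyz":[-1,-3,0],"angular":[0,0,-2]}]' 5
python3 - <<'E'
from h import *
print(pose()[:2])
d=snap('top','p14.png')
cv2.imwrite('pics/p14c.png',cv2.resize(d['pixels'][130:240,190:310],None,fx=5,fy=5,interpolation=cv2.INTER_CUBIC))
d=snap('side');cv2.imwrite('pics/p14s.png',cv2.resize(d['pixels'][140:240,220:330],None,fx=7,fy=6,interpolation=cv2.INTER_CUBIC))
E
```

```text
time: 52.05
position: [0.584, -0.0368, -0.0082]
tool_rot: [-0.105, 1.567, 0.107]
ft_force: [0.5, -0.5, 0.9]
grip_width: 0.246
at [584.  -36.8  -8.2] yaw 7.7 togo cm [0.09 0.02 0.02] dyaw 0.1
tilt fix deg [-0.05  0.04  0.  ] w 2.14 f [ 0.5 -0.5  0.9] t 52.05 j7 0.24
time: 52.47
position: [0.581, -0.0367, 0.0198]
tool_rot: [-0.106, 1.574, 0.107]
ft_force: [-0.6, -0.4, 0.0]
grip_width: 0.419
time: 52.88
position: [0.5634, -0.1107, 0.0913]
tool_rot: [-0.035, 1.564, 0.042]
ft_force: [0.7, -0.2, -1.0]
grip_width: 0.424
time: 53.3
position: [0.5111, -0.2713, 0.0975]
tool_rot: [0.109, 1.552, -0.106]
ft_force: [0.7, -0.4, 0.1]
grip_width: 0.57
(array([ 511.08567363, -271.25813821,   97.47832219]), np.float64(-7.850700043674094))
```

View pics/p14c.png

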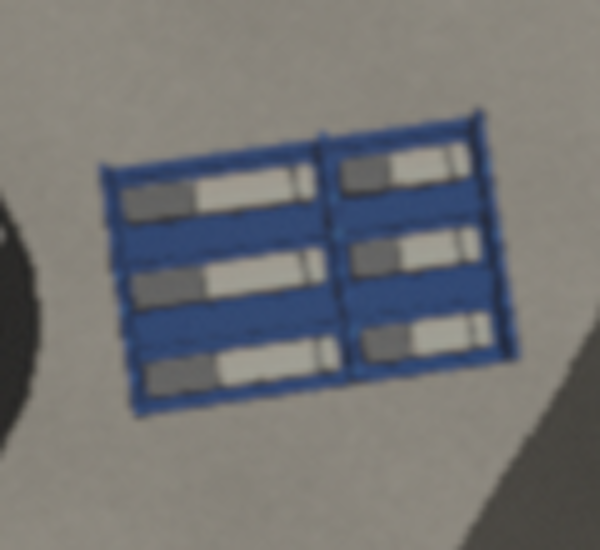

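View pics/p14s.png

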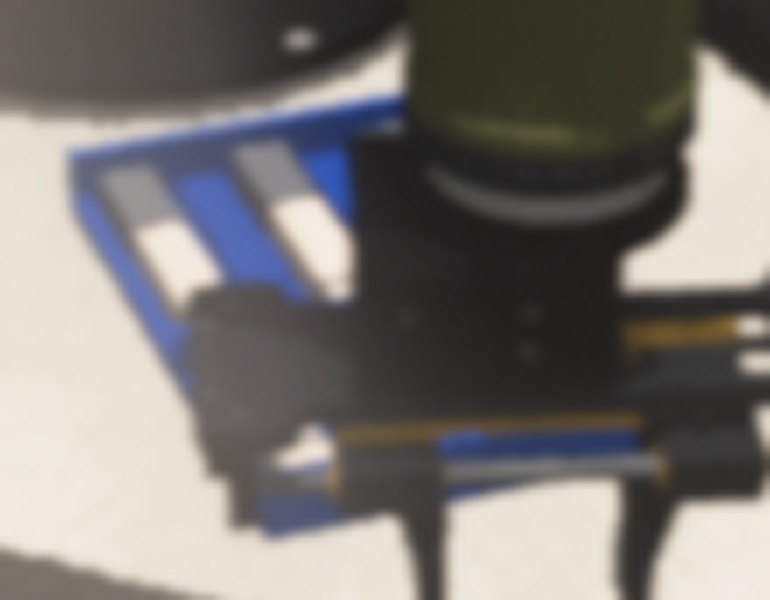

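```bash
cat >> h.py <<'E'
def fitrect(img,d,z,roi,th=(105,100,20)):
    """subpixel-ish edge fit: returns centre, yaw(long axis), sizes from 4 fitted side lines"""
    hsv=cv2.cvtColor(img,cv2.COLOR_BGR2HSV)
    m=cv2.inRange(hsv,th,(130,255,255)); k=np.zeros_like(m);x0,y0,x1,y1=roi;k[y0:y1,x0:x1]=m[y0:y1,x0:x1]
    cs,_=cv2.findContours(k,0,cv2.CHAIN_APPROX_NONE);c=max(cs,key=cv2.contourArea).reshape(-1,2)
    P=onz(d,c,z)[:,:2]*1000
    (cx,cy),(w,h),a=cv2.minAreaRect(P.astype(np.float32))
    if w<h: w,h=h,w;a+=90
    t=np.radians(a);u=np.array([np.cos(t),np.sin(t)]);n=np.array([-u[1],u[0]])
    q=(P-[cx,cy]);A=q@u;B=q@n
    L={}
    for nm,s in(('+u',(A>w/2-8)&(abs(B)<h/2-12)),('-u',(A<-w/2+8)&(abs(B)<h/2-12)),('+n',(B>h/2-8)&(abs(A)<w/2-12)),('-n',(B<-h/2+8)&(abs(A)<w/2-12))):
        vx,vy,px,py=cv2.fitLine(P[s].astype(np.float32),cv2.DIST_HUBER,0,.01,.01).ravel()
        ang=np.degrees(np.arctan2(vy,vx))
        L[nm]=(np.array([px,py]),np.array([vx,vy]),round(float(wrap180(ang)),2))
    def X(a,b):
        M=np.c_[L[a][1],-L[b][1]];s=np.linalg.solve(M,L[b][0]-L[a][0]);return L[a][0]+s[0]*L[a][1]
    C=np.array([X('+u','+n'),X('-u','+n'),X('-u','-n'),X('+u','-n')])
    print('centre',C.mean(0).round(1),'edges',{k:v[2] for k,v in L.items()},'corners',C.round(1).tolist(),'wh',np.linalg.norm(C[0]-C[1]).round(1),np.linalg.norm(C[1]-C[2]).round(1))
    return C
E
python3 - <<'E'
from h import *
d=get_image('top')
roi=(195,140,305,225)
a=fitrect(cv2.imread('pics/top0.png'),d,.04,roi)
a2=fitrect(cv2.imread('pics/top0.png'),d,.04,roi,(105,150,40))
b=fitrect(cv2.imread('pics/t2.png'),d,.034,roi)
b2=fitrect(d['pixels'],d,.034,roi)
hsv=cv2.cvtColor(d['pixels'],cv2.COLOR_BGR2HSV)
fitrect(cv2.imread('pics/p8.png'),d,.009,(315,150,425,240))
E
```

```text
centre [523.8  23.7] edges {'+u': 7.66, '-u': 9.03, '+n': -82.1, '-n': -80.94} corners [[431.29998779296875, 130.1999969482422], [464.0, -105.19999694824219], [618.4000244140625, -80.5999984741211], [581.5999755859375, 150.39999389648438]] wh 237.6 156.4
centre [524.2  24.6] edges {'+u': 8.31, '-u': 10.25, '+n': -81.55, '-n': -81.22} corners [[434.79998779296875, 127.0], [468.79998779296875, -101.5], [613.9000244140625, -75.30000305175781], [579.4000244140625, 148.1999969482422]] wh 231.1 147.5
centre [520.3  24.6] edges {'+u': 8.04, '-u': 7.85, '+n': -82.15, '-n': -82.19} corners [[431.3999938964844, 130.1999969482422], [463.29998779296875, -101.30000305175781], [609.2000122070312, -81.19999694824219], [577.4000244140625, 150.8000030517578]] wh 233.6 147.3
centre [520.4  24.7] edges {'+u': 8.04, '-u': 7.94, '+n': -82.13, '-n': -82.21} corners [[431.3999938964844, 130.10000610351562], [463.3999938964844, -101.30000305175781], [609.2000122070312, -81.0], [577.5, 150.8000030517578]] wh 233.7 147.2
centre [ 482.8 -338.4] edges {'+u': -11.2, '-u': -10.71, '+n': 79.21, '-n': 79.34} corners [[429.29998779296875, -206.3000030517578], [384.6000061035156, -441.0], [536.7000122070312, -469.79998779296875], [580.5999755859375, -236.3000030517578]] wh 238.9 154.8
```

```bash
python3 -m handwheel '[{"xyz":[-1,-2.5,0],"angular":[0,0,-1.2]},{"xyz":[-0.9,-2.5,0],"angular":[0,0,-1.2]},{"xyz":[-0.6,-1.2,-0.5],"angular":[0,0,-0.3]},{"xyz":[0,0,0],"angular":[0,0,0]},{"xyz":[0,0,0],"angular":[0,0,0]}]' 5.5
python3 go.py 483.5 -338.5 -4.5 -10.9
python3 - <<'E'
from h import *
d=snap('side');cv2.imwrite('pics/p15s.png',cv2.resize(d['pixels'][200:370,220:360],None,fx=4,fy=3.5,interpolation=cv2.INTER_CUBIC))
E
```

```text
time: 53.87
position: [0.486, -0.3338, 0.0936]
tool_rot: [0.149, 1.547, -0.143]
ft_force: [1.2, 0.4, -0.1]
grip_width: 0.632
at [ 486.  -333.8   93.6] yaw -10.7 togo cm [-0.25 -0.47 -9.81] dyaw -0.2
tilt fix deg [-0.1   1.09  0.  ] w 5.5 f [ 1.2  0.4 -0.1] t 53.87 j7 0.5
```

View pics/p15s.png

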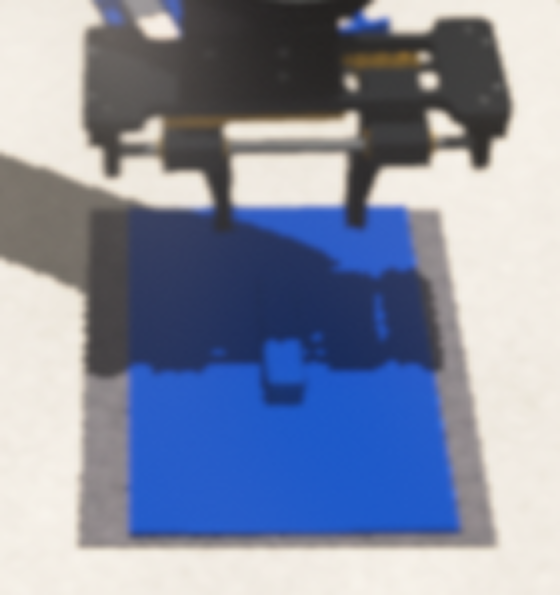

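```bash
python3 -m handwheel '[{"xyz":[-0.3,-0.4,-1.2],"angular":[-0.1,1,-0.2]},{"xyz":[0,0,-2],"angular":[0,0,0]},{"xyz":[0,0,-2],"angular":[0,0,0]},{"xyz":[0,0,-0.5],"angular":[0,0,0]},{"xyz":[0,0,0],"angular":[0,0,0]}]' 5.5
python3 go.py 483.5 -338.5 -4.5 -10.9
```

```text
time: 54.33
position: [0.487, -0.3302, 0.0327]
tool_rot: [0.142, 1.566, -0.137]
ft_force: [0.3, -0.0, 0.1]
grip_width: 0.63
at [ 487.  -330.2   32.7] yaw -10.2 togo cm [-0.35 -0.83 -3.72] dyaw -0.7
tilt fix deg [-0.18  0.01  0.  ] w 5.48 f [ 0.3 -0.   0.1] t 54.33 j7 0.52
```

```bash
python3 -m handwheel '[{"xyz":[-0.4,-0.8,-0.5],"angular":[-0.2,0,-0.7]},{"xyz":[0,0,-0.3],"angular":[0,0,0]},{"xyz":[0,0,0],"angular":[0,0,0]}]' 5
python3 go.py 483.5 -338.5 -4.5 -10.9
```

```text
time: 54.58
position: [0.4841, -0.337, 0.0241]
tool_rot: [0.147, 1.566, -0.147]
ft_force: [0.3, 0.5, -0.1]
grip_width: 0.582
at [ 484.1 -337.    24.1] yaw -10.7 togo cm [-0.06 -0.15 -2.86] dyaw -0.2
tilt fix deg [ 0.   -0.03  0.  ] w 5.06 f [ 0.3  0.5 -0.1] t 54.58 j7 0.52
```

```bash
python3 -m handwheel '[{"xyz":[0,-0.1,-0.8],"angular":[0,0,-0.2]},{"xyz":[0,0,-1],"angular":[0,0,0]},{"xyz":[0,0,-0.6],"angular":[0,0,0]},{"xyz":[0,0,0],"angular":[0,0,0]}]' 5
python3 go.py 483.5 -338.5 -4.5 -10.9
```

```text
time: 54.92
position: [0.4853, -0.3394, -0.0001]
tool_rot: [0.15, 1.562, -0.152]
ft_force: [0.8, 0.4, -0.1]
grip_width: 0.573
at [ 4.853e+02 -3.394e+02 -1.000e-01] yaw -11.0 togo cm [-0.18  0.09 -0.44] dyaw 0.1
tilt fix deg [0.1  0.17 0.  ] w 4.99 f [ 0.8  0.4 -0.1] t 54.92 j7 0.54
```

```bash
python3 -m handwheel '[{"xyz":[-0.2,0.1,-0.4],"angular":[0.1,0.2,0]},{"xyz":[0,0,0],"angular":[0,0,0]},{"xyz":[0,0,0],"angular":[0,0,0]},{"xyz":[0,0,0],"angular":[0,0,0]},{"xyz":[0,0,0],"angular":[0,0,0]}]' 1 12
python3 go.py 483.5 -338.5 -4.5 -10.9
python3 -m handwheel '[{"xyz":[0,0,0],"angular":[0,0,0]},{"xyz":[0,0,0],"angular":[0,0,0]},{"xyz":[0,0,0],"angular":[0,0,0]},{"xyz":[0,0,0],"angular":[0,0,0]},{"xyz":[0,0,0],"angular":[0,0,0]}]' 1 12
python3 -m handwheel '[{"xyz":[0,0,0],"angular":[0,0,0]},{"xyz":[0,0,0],"angular":[0,0,0]},{"xyz":[0,0,0],"angular":[0,0,0]}]' 1 50
python3 go.py 483.5 -338.5 -4.5 -10.9
python3 - <<'E'
from h import *
d=snap('side','p16s.png')
E
```

```text
time: 55.33
position: [0.4828, -0.3383, -0.0049]
tool_rot: [0.151, 1.567, -0.151]
ft_force: [0.7, -0.5, -0.2]
grip_width: 0.283
at [ 482.8 -338.3   -4.9] yaw -11.0 togo cm [ 0.07 -0.02  0.04] dyaw 0.1
tilt fix deg [-0.02 -0.09 -0.  ] w 2.46 f [ 0.7 -0.5 -0.2] t 55.33 j7 0.54
time: 55.75
position: [0.483, -0.3383, -0.0048]
tool_rot: [0.151, 1.566, -0.151]
ft_force: [0.7, -1.1, -2.1]
grip_width: 0.233
time: 56.0
position: [0.4831, -0.3383, -0.0048]
tool_rot: [0.151, 1.566, -0.151]
ft_force: [-0.3, 0.4, -0.6]
grip_width: 0.221
at [ 483.1 -338.3   -4.8] yaw -11.0 togo cm [ 0.04 -0.02  0.03] dyaw 0.1
tilt fix deg [-0.   -0.05 -0.  ] w 1.93 f [-0.3  0.4 -0.6] t 56.0 j7 0.54
```

View pics/p16s.png

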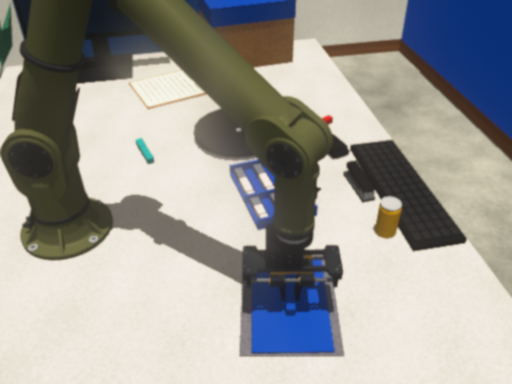

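```bash
python3 -m handwheel '[{"xyz":[0,0,0.5],"angular":[0,0,0]},{"xyz":[0,0,1.5],"angular":[0,0,0]},{"xyz":[0,0,2],"angular":[0,0,0]},{"xyz":[0,0,2],"angular":[0,0,0]},{"xyz":[0,0,2],"angular":[0,0,0]}]'
python3 -m handwheel '[{"xyz":[0,1,1],"angular":[0,0,0]},{"xyz":[0.3,2,0],"angular":[0,0,1]},{"xyz":[0.4,2.8,0],"angular":[0,0,1.5]},{"xyz":[0.4,2.8,0],"angular":[0,0,1.5]},{"xyz":[0.4,2.8,0],"angular":[0,0,1.5]}]'
python3 go.py 522.9 24.6 26.2 7.9
```

```text
time: 56.47
position: [0.4766, -0.3343, 0.0718]
tool_rot: [0.156, 1.582, -0.147]
ft_force: [0.1, 0.4, -2.7]
grip_width: 0.223
time: 56.88
position: [0.4902, -0.2248, 0.088]
tool_rot: [0.083, 1.578, -0.086]
ft_force: [0.4, -0.5, -3.1]
grip_width: 0.218
at [ 490.2 -224.8   88. ] yaw -6.2 togo cm [ 3.27 24.94 -6.18] dyaw 14.1
tilt fix deg [ 0.1  -0.52  0.  ] w 1.9 f [ 0.4 -0.5 -3.1] t 56.88 j7 0.34
```

```bash
python3 -m handwheel '[{"xyz":[0.4,2.8,0],"angular":[0,0,1.5]},{"xyz":[0.4,2.8,0],"angular":[0,0,1.5]},{"xyz":[0.4,2.8,0],"angular":[0,0,1.5]},{"xyz":[0.4,2.8,0],"angular":[0,0,1.5]},{"xyz":[0.4,2.8,0],"angular":[0,0,1.5]}]'
python3 -m handwheel '[{"xyz":[0.3,2.5,0],"angular":[0,0,1.5]},{"xyz":[0.3,2.5,0],"angular":[0,0,1.5]},{"xyz":[0.2,2,0],"angular":[0,0,1]},{"xyz":[0,1,0],"angular":[0,0,0.5]},{"xyz":[0,0,0],"angular":[0,0,0]}]'
python3 -m handwheel '[{"xyz":[0,0,0],"angular":[0,0,0]},{"xyz":[0,0,0],"angular":[0,0,0]}]'
python3 go.py 522.9 24.6 26.2 7.9
```

```text
time: 57.3
position: [0.5066, -0.0737, 0.087]
tool_rot: [-0.025, 1.583, 0.024]
ft_force: [1.0, 0.2, -2.9]
grip_width: 0.221
time: 57.72
position: [0.511, 0.0218, 0.0857]
tool_rot: [-0.098, 1.584, 0.102]
ft_force: [-0.7, 0.1, -3.9]
grip_width: 0.218
time: 57.88
position: [0.5103, 0.0206, 0.0854]
tool_rot: [-0.098, 1.585, 0.101]
ft_force: [-0.3, -0.2, -2.6]
grip_width: 0.218
at [510.3  20.6  85.4] yaw 7.3 togo cm [ 1.26  0.4  -5.92] dyaw 0.6
tilt fix deg [-0.02 -0.96 -0.  ] w 1.89 f [-0.3 -0.2 -2.6] t 57.88 j7 0.06
```

```bash
python3 -m handwheel '[{"xyz":[0.6,0.2,-0.5],"angular":[0,-0.9,0.6]},{"xyz":[0.5,0.1,-1],"angular":[0,0,0]},{"xyz":[0,0,-1],"angular":[0,0,0]},{"xyz":[0,0,0],"angular":[0,0,0]},{"xyz":[0,0,0],"angular":[0,0,0]}]'
python3 go.py 522.9 24.6 26.2 7.9
```

```text
time: 58.3
position: [0.5214, 0.0151, 0.0581]
tool_rot: [-0.1, 1.571, 0.095]
ft_force: [-0.2, -0.4, -2.8]
grip_width: 0.216
at [521.4  15.1  58.1] yaw 7.1 togo cm [ 0.15  0.95 -3.19] dyaw 0.8
tilt fix deg [ 0.18 -0.12  0.  ] w 1.88 f [-0.2 -0.4 -2.8] t 58.3 j7 0.08
```

```bash
python3 -m handwheel '[{"xyz":[0.2,0.9,-0.5],"angular":[0.2,-0.1,0.8]},{"xyz":[0,0,-0.4],"angular":[0,0,0]},{"xyz":[0,0,0],"angular":[0,0,0]},{"xyz":[0,0,0],"angular":[0,0,0]}]'
python3 go.py 522.9 24.6 26.2 7.9
```

```text
time: 58.63
position: [0.5231, 0.0238, 0.0477]
tool_rot: [-0.108, 1.57, 0.108]
ft_force: [0.3, -0.3, -3.5]
grip_width: 0.222
at [523.1  23.8  47.7] yaw 7.9 togo cm [-0.02  0.08 -2.15] dyaw 0.0
tilt fix deg [-0.01 -0.12 -0.  ] w 1.94 f [ 0.3 -0.3 -3.5] t 58.63 j7 0.08
```

```bash
python3 -m handwheel '[{"xyz":[0,0.1,-0.6],"angular":[0,-0.1,0]},{"xyz":[0,0,-0.5],"angular":[0,0,0]},{"xyz":[0,0,-0.3],"angular":[0,0,0]},{"xyz":[0,0,0],"angular":[0,0,0]}]'
python3 go.py 522.9 24.6 26.2 7.9
python3 - <<'E'
from h import *
d=snap('side');cv2.imwrite('pics/p17s.png',cv2.resize(d['pixels'][140:240,220:330],None,fx=7,fy=6,interpolation=cv2.INTER_CUBIC))
d=snap('top');cv2.imwrite('pics/p17c.png',cv2.resize(d['pixels'][130:240,190:310],None,fx=5,fy=5,interpolation=cv2.INTER_CUBIC))
E
```

```text
time: 58.97
position: [0.5233, 0.0253, 0.0327]
tool_rot: [-0.108, 1.567, 0.109]
ft_force: [-0.7, -0.3, -3.0]
grip_width: 0.224
at [523.3  25.3  32.7] yaw 7.9 togo cm [-0.04 -0.07 -0.65] dyaw -0.0
tilt fix deg [-0.02  0.04  0.  ] w 1.94 f [-0.7 -0.3 -3. ] t 58.97 j7 0.08
```

View pics/p17s.png

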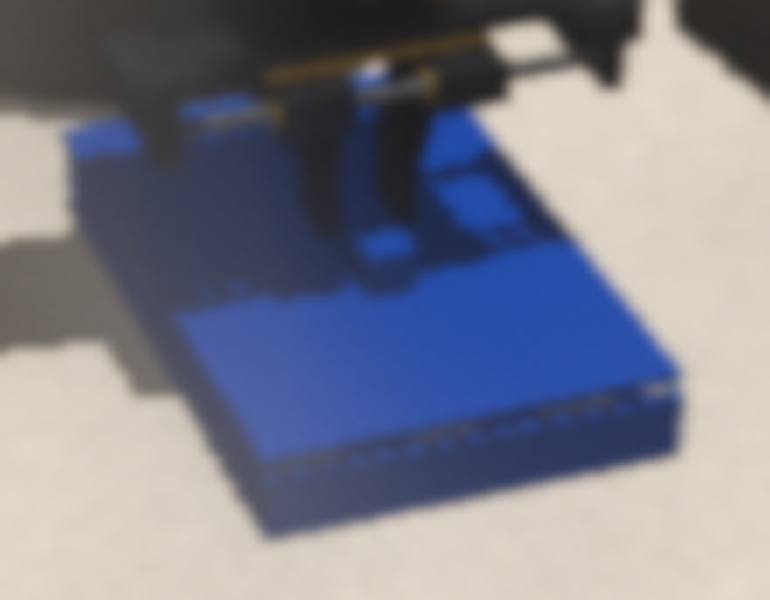

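View pics/p17c.png

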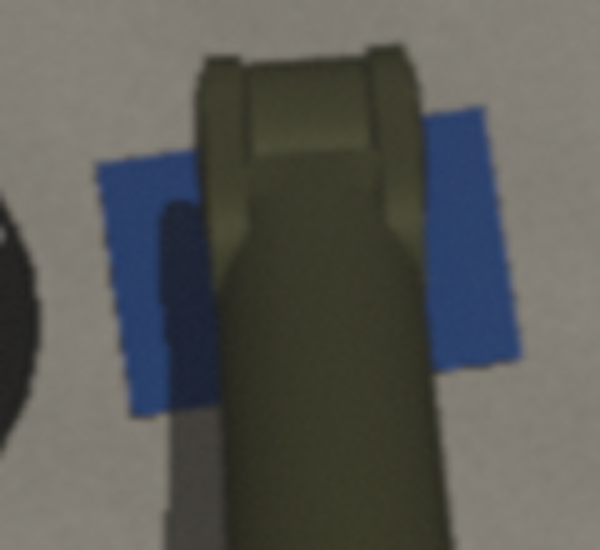

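```bash
python3 -m handwheel '[{"xyz":[0,-0.1,-0.3],"angular":[0,0,0]},{"xyz":[0,0,-0.2],"angular":[0,0,0]},{"xyz":[0,0,0],"angular":[0,0,0]}]'
python3 go.py 522.9 24.6 26.2 7.9
python3 -m handwheel '[{"xyz":[0,0,-0.2],"angular":[0,0,0]},{"xyz":[0,0,0],"angular":[0,0,0]},{"xyz":[0,0,0],"angular":[0,0,0]}]'
python3 go.py 522.9 24.6 26.2 7.9
```

```text
time: 59.32
position: [0.5243, 0.0241, 0.0285]
tool_rot: [-0.108, 1.565, 0.109]
ft_force: [-0.7, -0.6, -2.8]
grip_width: 0.223
at [524.3  24.1  28.5] yaw 7.9 togo cm [-0.14  0.05 -0.23] dyaw -0.0
tilt fix deg [-0.03  0.16  0.  ] w 1.94 f [-0.7 -0.6 -2.8] t 59.32 j7 0.08
time: 59.57
position: [0.5247, 0.024, 0.0265]
tool_rot: [-0.108, 1.565, 0.108]
ft_force: [-0.1, -0.2, -2.8]
grip_width: 0.218
at [524.7  24.   26.5] yaw 7.9 togo cm [-0.18  0.06 -0.03] dyaw 0.0
tilt fix deg [-0.03  0.2   0.  ] w 1.9 f [-0.1 -0.2 -2.8] t 59.57 j7 0.08
```

```bash
python3 -m handwheel '[{"xyz":[-0.2,0,0],"angular":[0,0.1,0]},{"xyz":[0,0,-0.1],"angular":[0,0,0]},{"xyz":[0,0,0],"angular":[0,0,0]}]'
python3 go.py 522.9 24.6 26.2 7.9
python3 - <<'E'
from h import *
d=snap('side');cv2.imwrite('pics/p18s.png',cv2.resize(d['pixels'][140:240,220:330],None,fx=7,fy=6,interpolation=cv2.INTER_CUBIC))
E
```

```text
time: 59.82
position: [0.5225, 0.024, 0.0264]
tool_rot: [-0.108, 1.567, 0.109]
ft_force: [-0.3, -0.6, -3.1]
grip_width: 0.219
at [522.5  24.   26.4] yaw 7.9 togo cm [ 0.04  0.06 -0.02] dyaw 0.0
tilt fix deg [-0.04  0.07  0.  ] w 1.91 f [-0.3 -0.6 -3.1] t 59.82 j7 0.08
```

View pics/p18s.png

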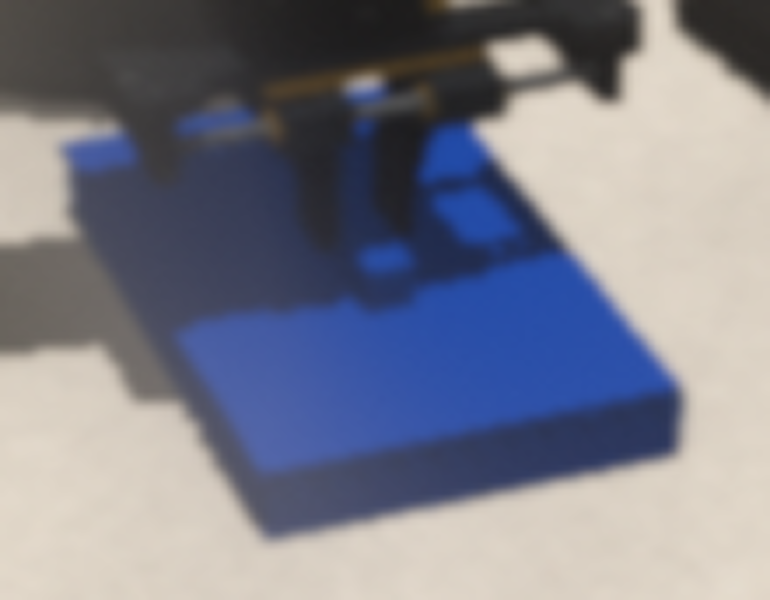

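```bash
python3 -m handwheel '[{"xyz":[0,0.05,-0.1],"angular":[0,0,0]},{"xyz":[0,0,0],"angular":[0,0,0]},{"xyz":[0,0,0],"angular":[0,0,0]}]'
python3 go.py 522.9 24.6 26.2 7.9
python3 -m handwheel '[{"xyz":[0,0,-0.1],"angular":[0,0,0]},{"xyz":[0,0,0],"angular":[0,0,0]}]'
python3 go.py 522.9 24.6 26.2 7.9
```

```text
time: 60.12
position: [0.5229, 0.024, 0.0263]
tool_rot: [-0.108, 1.566, 0.108]
ft_force: [-0.8, -0.2, -2.8]
grip_width: 0.221
at [522.9  24.   26.3] yaw 7.9 togo cm [-0.    0.06 -0.01] dyaw 0.0
tilt fix deg [-0.02  0.13  0.  ] w 1.92 f [-0.8 -0.2 -2.8] t 60.12 j7 0.08
time: 60.28
position: [0.5231, 0.024, 0.0263]
tool_rot: [-0.108, 1.566, 0.108]
ft_force: [-1.0, 0.7, -1.6]
grip_width: 0.22
at [523.1  24.   26.3] yaw 7.9 togo cm [-0.02  0.06 -0.01] dyaw 0.0
tilt fix deg [-0.04  0.13  0.  ] w 1.92 f [-1.   0.7 -1.6] t 60.28 j7 0.08
```

```bash
python3 -m handwheel '[{"xyz":[0,0,-0.2],"angular":[0,0,0]},{"xyz":[0,0,0],"angular":[0,0,0]},{"xyz":[0,0,0],"angular":[0,0,0]}]' 2.2 6
python3 go.py 522.9 24.6 26.2 7.9
python3 -m handwheel '[{"xyz":[0,0,0],"angular":[0,0,0]},{"xyz":[0,0,0],"angular":[0,0,0]},{"xyz":[0,0,0],"angular":[0,0,0]},{"xyz":[0,0,0],"angular":[0,0,0]}]' 5
python3 go.py 522.9 24.6 26.2 7.9
```

```text
time: 60.53
position: [0.5241, 0.0244, 0.0244]
tool_rot: [-0.107, 1.564, 0.109]
ft_force: [-0.4, -0.7, 0.1]
grip_width: 0.251
at [524.1  24.4  24.4] yaw 7.9 togo cm [-0.12  0.02  0.18] dyaw 0.0
tilt fix deg [-0.06  0.26  0.  ] w 2.18 f [-0.4 -0.7  0.1] t 60.53 j7 0.08
time: 60.87
position: [0.5248, 0.0246, 0.0243]
tool_rot: [-0.107, 1.562, 0.109]
ft_force: [-0.3, 0.2, -1.4]
grip_width: 0.474
at [524.8  24.6  24.3] yaw 7.9 togo cm [-0.19 -0.    0.19] dyaw 0.0
tilt fix deg [-0.07  0.33  0.  ] w 4.12 f [-0.3  0.2 -1.4] t 60.87 j7 0.08
```

Lift straight up and swing aside to inspect.

```bash
python3 -m handwheel '[{"xyz":[-0.1,0,0.8],"angular":[0,0,0]},{"xyz":[0,0,2],"angular":[0,0,0]},{"xyz":[0,0,3],"angular":[0,0,0]},{"xyz":[0,0,3],"angular":[0,0,0]},{"xyz":[0,-2,1],"angular":[0,0,0]}]' 5
python3 -m handwheel '[{"xyz":[-0.3,-3.5,0],"angular":[0,0,0]},{"xyz":[-0.3,-3.5,0],"angular":[0,0,0]},{"xyz":[-0.3,-3.5,0],"angular":[0,0,0]},{"xyz":[-0.3,-3.5,0],"angular":[0,0,0]},{"xyz":[-0.3,-3.5,0],"angular":[0,0,0]}]'
python3 -m handwheel '[{"xyz":[-0.3,-3.5,0],"angular":[0,0,0]},{"xyz":[-0.3,-3.5,0],"angular":[0,0,0]},{"xyz":[-0.3,-3.5,0],"angular":[0,0,0]},{"xyz":[0,0,0],"angular":[0,0,0]},{"xyz":[0,0,0],"angular":[0,0,0]}]'
python3 - <<'E'
from h import *
print(pose()[:2],get_state()['time'])
d=snap('top','f1.png')
roi=(195,140,305,225)
fitrect(d['pixels'],d,.04,roi)
m0=cv2.inRange(cv2.cvtColor(cv2.imread('pics/top0.png'),cv2.COLOR_BGR2HSV),(105,100,20),(130,255,255))
m1=cv2.inRange(cv2.cvtColor(d['pixels'],cv2.COLOR_BGR2HSV),(105,100,20),(130,255,255))
k=np.zeros_like(m0);k[140:225,195:305]=1
print('only0',((m0>0)&(m1==0)&(k>0)).sum(),'only1',((m1>0)&(m0==0)&(k>0)).sum())
a=d['pixels'][130:240,190:310];cv2.imwrite('pics/f1c.png',cv2.resize(a,None,fx=5,fy=5,interpolation=cv2.INTER_CUBIC))
d=snap('side','f1sfull.png');cv2.imwrite('pics/f1s.png',cv2.resize(d['pixels'][140:240,220:330],None,fx=7,fy=6,interpolation=cv2.INTER_CUBIC))
cv2.imwrite('pics/f0s.png',cv2.resize(cv2.imread('pics/side0.png')[140:240,220:330],None,fx=7,fy=6,interpolation=cv2.INTER_CUBIC))
E
```

```text
time: 61.28
position: [0.5194, 0.0083, 0.1239]
tool_rot: [-0.111, 1.571, 0.114]
ft_force: [0.9, 0.7, -0.3]
grip_width: 0.57
time: 61.7
position: [0.5087, -0.1662, 0.1339]
tool_rot: [-0.121, 1.554, 0.127]
ft_force: [0.8, 0.0, -0.1]
grip_width: 0.572
time: 62.12
position: [0.4958, -0.2869, 0.1388]
tool_rot: [-0.116, 1.55, 0.112]
ft_force: [-0.4, 0.2, 0.0]
grip_width: 0.574
(array([ 495.76303498, -286.90812357,  138.81826061]), np.float64(8.348327085624305)) 62.1167
centre [521.   23.9] edges {'+u': 7.97, '-u': 7.93, '+n': -81.98, '-n': -81.93} corners [[429.79998779296875, 129.60000610351562], [462.5, -102.5999984741211], [612.2999877929688, -81.69999694824219], [579.2999877929688, 150.5]] wh 234.4 151.2
only0 121 only1 38
```

View pics/f1s.png

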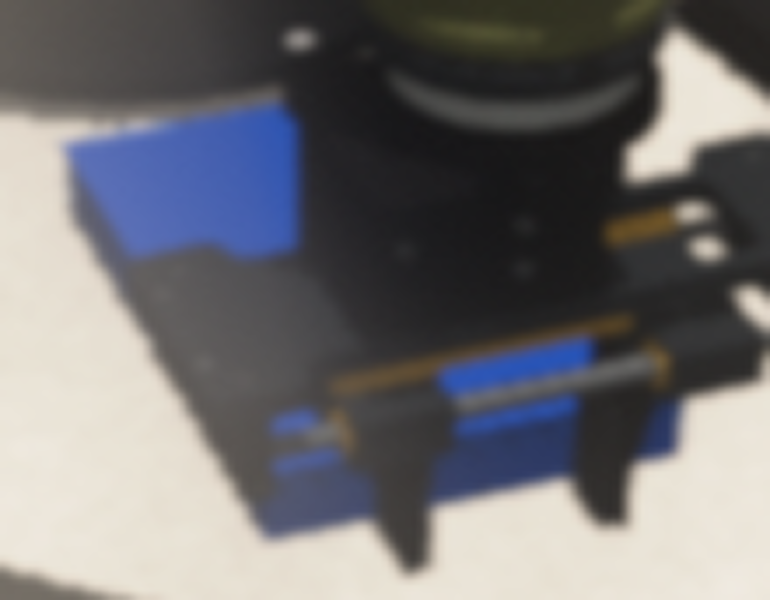

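View pics/f0s.png

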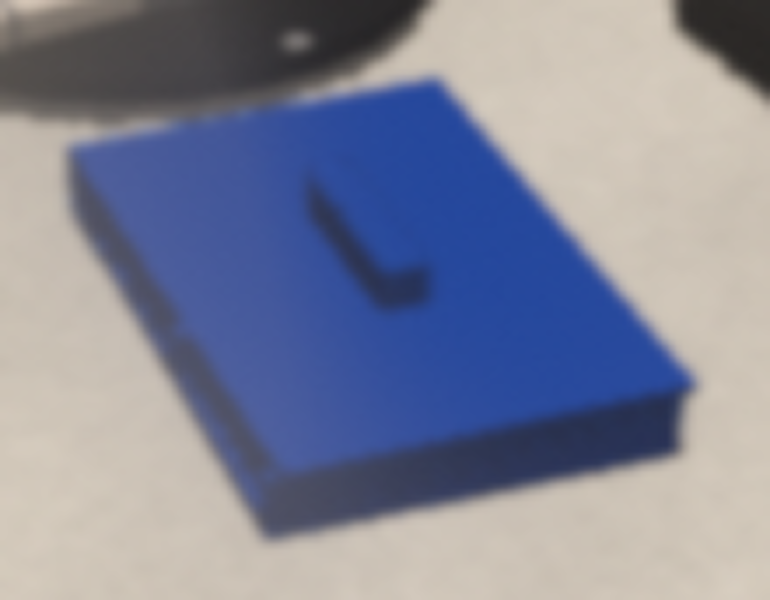

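View pics/f1c.png

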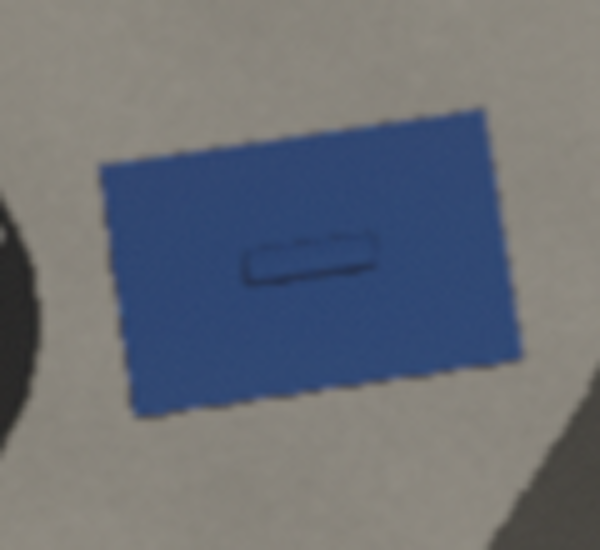

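```bash
python3 -m handwheel '[{"xyz":[0,2,1],"angular":[0,0,0]},{"xyz":[0,3.5,1],"angular":[0,0,0]},{"xyz":[0,3.8,0],"angular":[0,0,0]},{"xyz":[0,3.8,0],"angular":[0,0,0]},{"xyz":[0,3.8,0],"angular":[0,0,0]}]'
python3 -m handwheel '[{"xyz":[0,3.8,0],"angular":[0,0,2]},{"xyz":[0,3.8,0],"angular":[0,0,2]},{"xyz":[0,3.8,0],"angular":[0,0,2]},{"xyz":[0,3.8,0],"angular":[0,0,2]},{"xyz":[0,3.8,0],"angular":[0,0,2]}]'
python3 -m handwheel '[{"xyz":[0,3.8,0],"angular":[0,0,2]},{"xyz":[0,3.8,0],"angular":[0,0,2]},{"xyz":[0,3.8,0],"angular":[0,0,2]},{"xyz":[0,3.8,0],"angular":[0,0,2]},{"xyz":[0,3.8,0],"angular":[0,0,2]}]'
python3 -m handwheel '[{"xyz":[0,3.5,0],"angular":[0,0,0]},{"xyz":[0,2,0],"angular":[0,0,0]},{"xyz":[0,0,0],"angular":[0,0,0]},{"xyz":[0,0,0],"angular":[0,0,0]}]'
python3 - <<'E'
from h import *
print(pose()[:2],get_state()['time'])
d=snap('top','f2.png');fitrect(d['pixels'],d,.04,(195,140,305,225))
d=snap('side','f2sfull.png');cv2.imwrite('pics/f2s.png',cv2.resize(d['pixels'][140:240,220:330],None,fx=7,fy=6,interpolation=cv2.INTER_CUBIC))
E
```

```text
time: 62.63
position: [0.4937, -0.1154, 0.1606]
tool_rot: [-0.114, 1.55, 0.103]
ft_force: [1.2, 1.2, 0.9]
grip_width: 0.573
time: 63.05
position: [0.49, 0.0929, 0.1634]
tool_rot: [-0.264, 1.531, 0.26]
ft_force: [0.9, 0.9, 0.4]
grip_width: 0.573
time: 63.47
position: [0.4819, 0.3009, 0.1659]
tool_rot: [-0.416, 1.503, 0.42]
ft_force: [0.5, -0.0, -0.1]
grip_width: 0.574
time: 63.8
position: [0.4701, 0.3764, 0.1663]
tool_rot: [-0.432, 1.5, 0.448]
ft_force: [0.6, -1.1, 0.7]
grip_width: 0.574
(array([470.1220302 , 376.43018992, 166.27965271]), np.float64(32.287160106433056)) 63.8
centre [520.9  23.9] edges {'+u': 7.97, '-u': 7.93, '+n': -81.98, '-n': -81.98} corners [[429.79998779296875, 129.60000610351562], [462.5, -102.5999984741211], [612.0999755859375, -81.69999694824219], [579.4000244140625, 150.5]] wh 234.4 151.1
```

View pics/f2s.png

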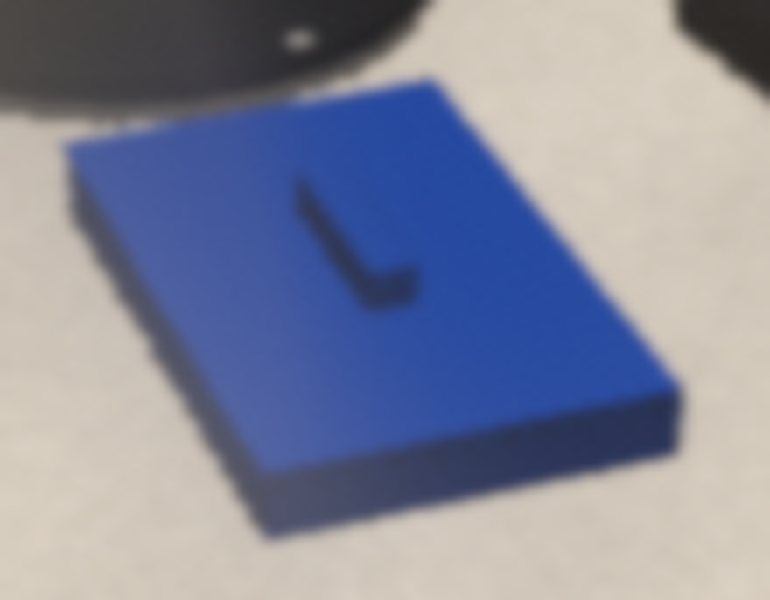

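View pics/f2.png

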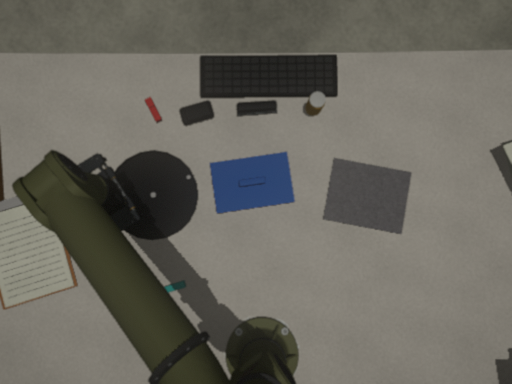

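```bash
python3 -c "
from bench import *
print(close_job())"
```

```text
the job is handed in; nothing more can be done
None
```

The job is done and handed in at about 64 s of the 210 s allowed. I laid the lid on the grey mat, then moved all six markers from the organiser to the tray: three long in the long grooves and three short in the short grooves. Then I set the lid back on the tray.

**Last checks**
- **Markers:** a top view just before the lid went on showed all six lying flat, one to a groove. The organiser was empty in the final top view.
- **Lid:** it sits level. It is turned 7.95°, against 7.9–8.0° for the tray, and its edges are flush to about 1–2 mm in both views.
- **Others:** the can, stapler and mouse look unmoved, as do the red and turquoise decoys, though the arm hid part of the turquoise one in the last picture.

**What went wrong or disagreed**
- **Fingertip height:** the real fingertips were about 20 mm higher than the reported tool position. My first grasp of the lid handle therefore closed on air. I measured the offset in the side camera and used it for every later height.
- **Knocked marker:** one long marker was knocked against a short one early in the run. I gripped it 15 mm off centre and allowed for that when placing it.
- **Wall contact:** the first marker touched a tray wall lightly (about 4 N). I lifted it, re-centred it and set it down again.
- **Tray position:** the different camera estimates of the tray's centre in x disagreed by up to about 2 mm. The lid had also started roughly 1° and 3 mm off the tray, so I aligned it to the tray, not to where it began.

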